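Hang washed parts cups to dry, lock the rack, set the blower

TASK

Hang every washed steel cup mouth down on a peg of the drying rack, one cup to a peg. Then take the locking pin from its holder, set its tip on the floor of the rack's lock channel at the end beside the white line, draw it along the channel until it drops into the notch hidden in the floor, and leave it standing there. Last, slide the blower's control grip along its track until it is level with the white clip; leave the tools and parts lying around alone.

Things in the scene. Friction and masses are not known exactly. Their poses are not given: they have to be found in the camera images.
- cup0: Square open steel cup, 50 x 50 x 70 mm long, walls 4 mm, closed end 5 mm, 0.11 kg; absent in some runs. Starts lying on its side, mouth roughly to the robot's right. Origin: middle of the side it lies on (cup's middle is 25 mm along +z); +x runs along the cup to its open mouth, +z away from that side. Hung, it is mouth down, its inner floor resting on a peg's top.
- cup1: Square open steel cup, 50 x 50 x 70 mm long, walls 4 mm, closed end 5 mm, 0.11 kg; absent in some runs. Starts lying on its side, mouth roughly to the robot's right. Origin: middle of the side it lies on (cup's middle is 25 mm along +z); +x runs along the cup to its open mouth, +z away from that side. Hung, it is mouth down, its inner floor resting on a peg's top.
- cup2: Square open steel cup, 50 x 50 x 70 mm long, walls 4 mm, closed end 5 mm, 0.11 kg; absent in some runs. Starts lying on its side, mouth roughly to the robot's right. Origin: middle of the side it lies on (cup's middle is 25 mm along +z); +x runs along the cup to its open mouth, +z away from that side. Hung, it is mouth down, its inner floor resting on a peg's top.
- cup0_floor (a point): Centre of the inside floor (inner face of the closed end) of cup0, 65 mm behind its mouth; axes as the cup's.
- cup1_floor (a point): Centre of the inside floor (inner face of the closed end) of cup1, 65 mm behind its mouth; axes as the cup's.
- cup2_floor (a point): Centre of the inside floor (inner face of the closed end) of cup2, 65 mm behind its mouth; axes as the cup's.
- rack: Fixed drying rack, 210 (x) x 270 mm (y), origin at the centre of its underside on the bench, z up, +x roughly away from the robot. Grey base plate 12 mm thick with three wooden pegs in a row at x = +60 mm, 100 mm apart. Along its front an aluminium lock rail, x -105 to -45 mm, 48 mm high, with an open-topped channel along y (see channel).
- peg0 (a point): Centre of the top of a drying peg (the one at y = -100 mm of the rack), 100 mm above the bench, 88 mm above the base plate; peg 26 mm across.
- peg1 (a point): Centre of the top of a drying peg (the one at y = 0 mm of the rack), 100 mm above the bench, 88 mm above the base plate; peg 26 mm across.
- peg2 (a point): Centre of the top of a drying peg (the one at y = 100 mm of the rack), 100 mm above the bench, 88 mm above the base plate; peg 26 mm across.
- channel (a point): Middle of the channel floor (rack x = -75, y = 0, z = 24 mm); axes as the rack's. Channel 14 mm wide, open from y = -60 to +60 mm; rigid black floor 24 mm above the bench, 24 mm below the rail's top. The hidden notch, straight across the floor, is 12 mm long (along y) and 16 mm deep; its centre lies anywhere from y = -45 to +20 mm and is not reported.
- entry (a point): Point on the channel floor at the end of the channel beside the white line (rack x = -75, y = +48, z = 24 mm; the robot's left end), where the pin is set down; axes as the rack's. The notch lies from here towards the rack's -y.
- pin: Locking pin, 100 mm long, 0.06 kg, upright in its holder at the start, tip on the bench: round steel shank 8 mm across with a rounded tip, then a black square head 20 x 20 mm from 64 to 100 mm above the tip, sides along the pin's x and y. Origin at the tip's lowest point, z up along the pin. Let go in the notch, it may lean some 15 degrees.
- pin_tip (a point): Lowest point of the pin's tip (same as the pin's origin).
- holder: Fixed grey block 40 x 40 x 45 mm high with a 10 mm square upright hole through it, in which the pin stands; origin at the centre of its underside, z up.
- blower: Fixed green warm-air blower, 120 (x) x 170 (y) x 60 mm high, origin at the centre of its underside, with a slide control on its top: an aluminium track 40 mm wide and 14 mm high along y at x = +10 mm.
- air (a joint): Travel of the blower's slide control, 0 to 0.10 m, growing towards the blower's +y; friction 1.5 N, stays where it is left.
- air_top (a point): Centre of the top of the control's black grip: 28 mm (x) by 20 mm (y), 40 mm tall, its top 114 mm above the bench; axes as the blower's.
- clip: Fixed white clip on the blower's top beside the track on the robot's side, 22 (x) x 4 (y) x 12 mm high, origin at the centre of its underside; axes as the blower's. The grip is level with it when both have the same position along the blower's y.
- driver: Screwdriver lying on the bench beyond the rack; leave alone.
- alarm: Round white smoke alarm, 104 mm across, 32 mm high; leave alone.
- cell: Dark battery cell standing on end, 26 mm across, 50 mm high; leave alone.
Things that resemble listed ones, but are neither listed nor needed, are in the scene too. What is shaped like the cup0 but blue is not meant.

How it is judged:
On the way, in this order (a step that is already met when the one before it is completed fails the run):
1. every cup hangs mouth down on a peg (angle between each of cup0, cup1, cup2's own x axis and vertical above 2.95 rad and (distance between cup0_floor and peg0 below 0.016 m or distance between cup0_floor and peg1 below 0.016 m or distance between cup0_floor and peg2 below 0.016 m) and (distance between cup1_floor and peg0 below 0.016 m or distance between cup1_floor and peg1 below 0.016 m or distance between cup1_floor and peg2 below 0.016 m) and (distance between cup2_floor and peg0 below 0.016 m or distance between cup2_floor and peg1 below 0.016 m or distance between cup2_floor and peg2 below 0.016 m)), for 0.3 s.
2. the pin's tip is on the channel floor at the end beside the white line (x of pin_tip in the frame of rack between -0.085 and -0.065 m and y of pin_tip in the frame of rack between 0.032 and 0.062 m and z of pin_tip in the frame of rack between 0.02 and 0.028 m), for 0.1 s.
3. the pin's tip has dropped into the notch (x of pin_tip in the frame of rack between -0.085 and -0.065 m and y of pin_tip in the frame of rack between -0.062 and 0.062 m and z of pin_tip in the frame of rack below 0.015 m), for 0.3 s.
4. the blower's grip is level with the clip (y of air_top in the frame of clip between -0.006 and 0.006 m), for 0.2 s.
At the end, for the whole second after the job is handed in: Every cup present hangs mouth down (within 0.19 rad) with its inner floor within 16 mm of a peg's top; the pin's tip is in the notch, at least 9 mm below the channel floor, the pin within 0.45 rad of upright; the blower's grip is within 6 mm of the clip along the track; all at rest (all of step 1 and all of step 3 and all of step 4 and linear speed of each of cup0, cup1, cup2, pin below 0.03 m/s and angle between pin's own z axis and vertical below 0.45 rad); the robot touches nothing.
It fails at once if the screwdriver is disturbed (moved over 20 mm) (distance of driver from where it was at the start of the episode above 0.02 m).
It fails at once if the smoke alarm is disturbed (moved over 20 mm) (distance of alarm from where it was at the start of the episode above 0.02 m).
It fails at once if the battery cell is disturbed (moved over 20 mm) (distance of cell from where it was at the start of the episode above 0.02 m).
Of cup0, cup1, cup2 only 2 to 3 are there at a start; the rules pass over those that are not, and their reading is None.
At some moment in a run one of cup0, cup1, cup2 may be knocked a few centimetres aside while the robot is not near it.
It also fails if it takes over 210 s, if anything falls off the work surface, if the arm or the gripper's body presses on something with over 40 N, if the wrist force passes 120 N, or if a joint passes its speed limit or range.

ROBOT

A 7-joint arm with a two-finger parallel gripper is mounted at the origin on the work surface. World frame = base frame: x ahead of the robot, y to its left, z up, the work surface at z = 0. Lengths are in m, angles in rad, forces in N, time in s.
With the tool pointing down it reaches from about 0.4 to 0.925 m from the base axis. Payload 5.6 kg.
Tool frame: the origin (TCP) lies on the mounting face of the last link; the fingertips stand ahead of it and the grasp point (between the pads) lies 155 mm ahead of it (bot.tcp_to_tips is the z of the fingertips in the tool frame, in m); z points along the fingers, y is the direction in which the jaws open and shut (so a half turn about z gives the same grasp; the last joint's range is limited). The gripper opens to 85 mm and grips with 20 to 120 N. Pads are 22 mm wide; open, the fingers measure 114 mm over their backs; the gripper's body (76 mm by 85 mm) begins 54 mm behind the grasp point. The pads swing forward as they close: fully open they stand 13 mm farther back than shut.
Start: joints at [1.093, 0.468, -0.012, 1.603, 0.006, 1.071, -0.056], TCP at [0.274, -0.59, 0.405] pointing down, gripper open.
Joint ranges: [-2.53, 2.53], [-0.31, 2.02], [-1.57, 1.55], [0.28, 2.44], [-1.29, 4.43], [0.15, 1.84], [-2.92, 2.92]. Speed limits (rad/s): [2.57, 2.57, 3.14, 3.14, 3.14, 3.14, 3.14].

INTERFACE

Orientations are given as a 3x3 rotation matrix whose columns are the frame's x, y, z axes.
In Python, from bench import bot, vision, close_job gives the robot as it stands. The module is installed in compiled form; this text tells all that it offers.
- The arm moves only by the tool jog_arm, never from a script. Its argument "motion" is a list of rows, each an object of numbers: "x", "y", "z": the shift along the tool's x, y, z in m; "wx", "wy", "wz": the turn, a rotation vector about the tool's x, y, z in degrees; "gripper": the finger opening in m, from 0 to 0.0854. In form: [{"x": .., "y": .., "z": .., "wx": .., "wy": .., "wz": .., "gripper": ..}, ...]. A call has 1 to 5 rows; each row is the pose to reach, as a shift and turn from the pose measured when the call began, along the tool's axes at that moment; what a row does not reach only later rows make up. A row lasts 1/10 s, in which the tool goes at most 50 mm and 8.59 degrees, less where a joint would pass 70% of its speed; a pose out of reach is approached as far as the arm can. A call with a gripper value outside its range is refused whole. The fingers move at their own pace and stop on an object; "squeeze" is the grip in N (left out, the last holds). Time passes only in rows, so rows that repeat a pose let the fingers close. It gives the time, the measured TCP pose, the force and the opening at its end, in the units of the state.
- bot.read_state(): the state, without advancing time (a new reading comes with each control period).
- vision.read_camera(name): name is "scene" or "top" or "wrist"; returns a dict with "pixels" (420x560x3 uint8, blue, green, red), "camera_matrix" (3x3 intrinsics, pixels), "R" (3x3) and "t" (3): a world point X has camera coordinates R X + t; the wrist camera has in their place "mount" (4x4, takes a point from camera to tool coordinates, whose origin is the TCP and whose axes are the flange's). Camera axes: x right, y down, z forward; pixel columns grow to the right and rows downward; lengths in m; the calibration is good to about 2 mm. A picture is of the moment at which its call begins: read the wrist's pose just before it. There is no depth.
- close_job(): hands the job in, once; it reports no verdict.
The state is a dict: "clock": time; "qpos": joint angles; "qvel": joint speeds; "joint_torque": joint torques, N m; "eef_pos": TCP position; "ee_rot": TCP orientation; "ft_force": force on the tool from outside, world axes, zero at the start; "wrist_torque": the same for the moment, N m; "opening": finger opening in m.
Only numpy, scipy, OpenCV 4.12 (cv2) and the standard library are available. Lean on these libraries where they do the work, as an engineer would, in place of code of your own. Each camera call takes 0.05 s, during which the arm holds its last target. There are 200 camera calls.

## Working session

There is one attempt and no reset: what is moved stays moved. The work goes in short steps, Python scripts to look and compute and a tool call to move; the robot and the scene stay as the last step left them, time stands still between calls to the robot, and variables do not carry over. Pictures are saved under pics/ and viewed, about 12 in all and at most 16, crops included, and the job is handed in when it is done.

Besides the shell and the picture viewer there is one more tool, called after "Emit:" as name([rows], argument=value, ...), one row to a line, values as JSON. jog_arm: Moves the arm, as the interface text tells. Its arguments: {"type":"object","properties":{"motion":{"type":"array","items":{"type":"object","properties":{"x":{"type":"number"},"y":{"type":"number"},"z":{"type":"number"},"wx":{"type":"number"},"wy":{"type":"number"},"wz":{"type":"number"},"gripper":{"type":"number"}}}},"squeeze":{"type":"number"}},"required":["motion"]}

```bash
mkdir -p pics; cat > h.py <<'E'
import numpy as np, cv2
from bench import bot, vision
def shot(n,fn=None):
    s=bot.read_state(); c=vision.read_camera(n)
    if fn: cv2.imwrite('pics/'+fn,c['pixels'])
    if 'mount' in c:
        T=np.eye(4);T[:3,:3]=np.array(s['ee_rot']);T[:3,3]=s['eef_pos']
        W=np.linalg.inv(T@np.array(c['mount'])); R,t=W[:3,:3],W[:3,3]
    else: R,t=np.array(c['R']),np.array(c['t'])
    return dict(px=c['pixels'],K=np.array(c['camera_matrix']),R=R,t=t.ravel())
def ray(c,u,v):
    d=c['R'].T@np.linalg.inv(c['K'])@np.array([u,v,1.]); return -c['R'].T@c['t'],d
def onz(c,u,v,z):
    o,d=ray(c,u,v); return o+d*(z-o[2])/d[2]
def proj(c,X):
    p=c['K']@(c['R']@np.array(X)+c['t']); return p[:2]/p[2]
def tri(obs):
    A=np.zeros((3,3));b=np.zeros(3)
    for c,u,v in obs:
        o,d=ray(c,u,v); d=d/np.linalg.norm(d); P=np.eye(3)-np.outer(d,d); A+=P;b+=P@o
    X=np.linalg.solve(A,b); return X,[np.round(proj(c,X)-[u,v],1) for c,u,v in obs]
def st():
    s=bot.read_state(); print(s['clock'],np.round(s['eef_pos'],4),'\n',np.round(s['ee_rot'],3),np.round(s['ft_force'],1),s['opening'])
E
cat > a.py <<'E'
from h import *
import pickle
d={n:shot(n) for n in('top','scene','wrist')}
pickle.dump(d,open('d0.pkl','wb'))
for n in('top','scene'): cv2.imwrite(f'pics/{n}0.png',cv2.resize(d[n]['px'],(800,600),interpolation=cv2.INTER_CUBIC))
for n in d: print(n,d[n]['K'].round(1).tolist(),d[n]['R'].round(3).tolist(),(-d[n]['R'].T@d[n]['t']).round(3))
print(bot.tcp_to_tips); st()
E
python3 a.py
```

```text
top [[492.1, 0.0, 278.2], [0.0, 492.1, 209.4], [0.0, 0.0, 1.0]] [[-0.019, -1.0, 0.007], [-0.987, 0.018, -0.159], [0.159, -0.01, -0.987]] [ 0.276 -0.012  1.65 ]
scene [[503.4, 0.0, 279.6], [0.0, 503.4, 209.2], [0.0, 0.0, 1.0]] [[-0.128, 0.992, -0.004], [0.677, 0.085, -0.731], [-0.725, -0.096, -0.682]] [1.504 0.109 0.999]
wrist [[294.2, 0.0, 281.9], [0.0, 294.2, 209.1], [0.0, 0.0, 1.0]] [[0.42, -0.907, -0.002], [-0.876, -0.407, 0.259], [-0.235, -0.107, -0.966]] [ 0.332 -0.563  0.374]
0.1734
0.15 [ 0.2737 -0.5894  0.4039] 
 [[ 0.907  0.421 -0.001]
 [ 0.421 -0.907  0.001]
 [-0.    -0.001 -1.   ]] [0.1 0.  0.9] 0.08553405489191888
```

View pics/top0.png

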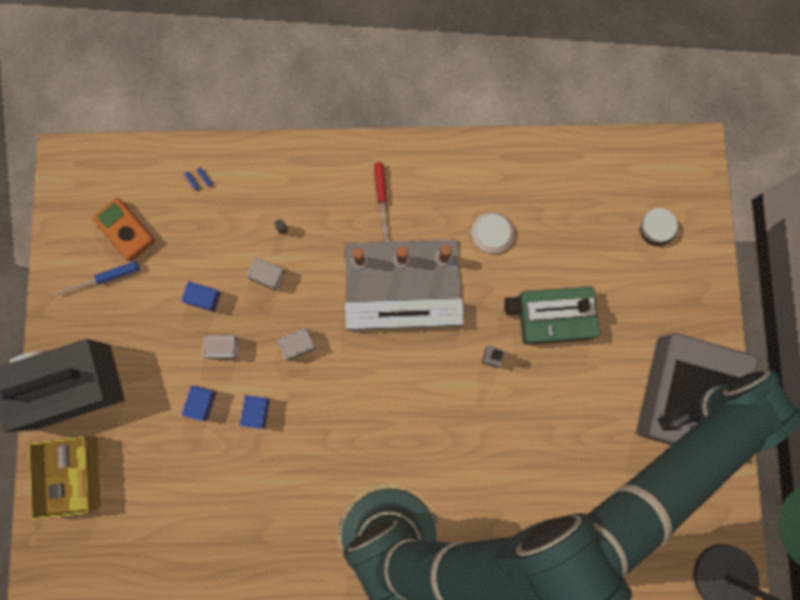

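View pics/scene0.png

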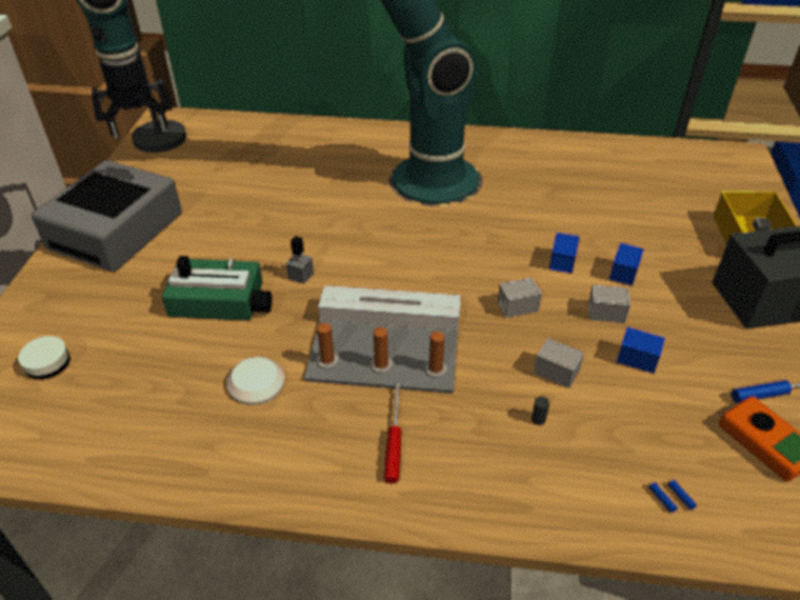

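Top view: grey steel cups at about (266,273), (220,347), (297,344), with blue decoys nearby. The rack is at (403,285), the holder and pin at (494,356), and the blower at (560,315) with its clip at (549,330). The scene view agrees.

```bash
cat > b.py <<'E'
from h import *
import pickle
d=pickle.load(open('d0.pkl','rb')); T,S=d['top'],d['scene']; k=1.4286
pts={'cupA':((266,273),(559,362),.025),'cupB':((220,347),(609,303),.025),'cupC':((297,344),(519,297),.025),
'peg0':((446,248),(325,328),.1),'peg1':((402,250),(381,332),.1),'peg2':((358,252),(437,337),.1),'pinhead':((496,354),(297,241),.1),'grip':((585,306),(183,262),.114),'clip':((549,329),(231,264),.07),
'chanL':((380,314),(420,301),.048),'chanR':((429,313),(360,299),.048)}
for n,(a,b,z) in pts.items():
    X,e=tri([(T,a[0]/k,a[1]/k),(S,b[0]/k,b[1]/k)]); print(n,X.round(3),onz(T,a[0]/k,a[1]/k,z).round(3),e)
E
python3 b.py
```

```text
cupA [0.604 0.278 0.03 ] [0.605 0.279 0.025] [array([-0.1, -0. ]), array([-0.2,  0. ])]
cupB [0.432 0.382 0.027] [0.433 0.383 0.025] [array([0.2, 0. ]), array([ 0.2, -0. ])]
cupC [0.436 0.206 0.026] [0.436 0.205 0.025] [array([-0.1,  0. ]), array([-0.2,  0. ])]
peg0 [ 0.64  -0.139  0.1  ] [ 0.64 -0.14  0.1 ] [array([-0.3,  0.1]), array([-0.4, -0. ])]
peg1 [ 0.637 -0.04   0.1  ] [ 0.637 -0.041  0.1  ] [array([-0.2,  0. ]), array([-0.3, -0. ])]
peg2 [0.635 0.059 0.098] [0.635 0.059 0.1  ] [array([ 0., -0.]), array([0., 0.])]
pinhead [ 0.399 -0.245  0.094] [ 0.399 -0.244  0.1  ] [array([ 0.3, -0.1]), array([0.4, 0. ])]
grip [ 0.502 -0.446  0.104] [ 0.5   -0.443  0.114] [array([ 0.1, -0. ]), array([0.1, 0. ])]
clip [ 0.456 -0.371  0.068] [ 0.455 -0.371  0.07 ] [array([ 0., -0.]), array([0., 0.])]
chanL [0.499 0.013 0.052] [0.5   0.012 0.048] [array([-0.5,  0.1]), array([-0.6, -0. ])]
chanR [ 0.5   -0.102  0.045] [ 0.5   -0.101  0.048] [array([ 0.2, -0. ]), array([0.2, 0. ])]
```

Emit:
jog_arm([
  {"x": 0, "y": 0, "z": -0.04},
  {"x": 0, "y": 0, "z": -0.04},
])

```text
invalid input at $.motion[0]: expected keys x, y, z, wx, wy, wz, gripper
```

Emit:
jog_arm([
  {"x": 0.137, "y": -0.146, "z": 0, "wx": 0, "wy": 0, "wz": 24.9, "gripper": 0.085},
  {"x": 0.137, "y": -0.146, "z": 0, "wx": 0, "wy": 0, "wz": 24.9, "gripper": 0.085},
  {"x": 0.137, "y": -0.146, "z": 0, "wx": 0, "wy": 0, "wz": 24.9, "gripper": 0.085},
  {"x": 0.137, "y": -0.146, "z": 0, "wx": 0, "wy": 0, "wz": 24.9, "gripper": 0.085},
  {"x": 0.137, "y": -0.146, "z": 0, "wx": 0, "wy": 0, "wz": 24.9, "gripper": 0.085},
])

```text
clock: 0.65
eef_pos: [0.3394, -0.393, 0.404]
ee_rot: [[1.0, 0.01, -0.0], [0.01, -1.0, 0.005], [-0.0, -0.005, -1.0]]
ft_force: [0.0, -0.5, -0.1]
opening: 0.0853
```

Emit:
jog_arm([
  {"x": 0.1, "y": -0.2, "z": 0, "wx": 0, "wy": 0, "wz": 0, "gripper": 0.085},
  {"x": 0.1, "y": -0.2, "z": 0, "wx": 0, "wy": 0, "wz": 0, "gripper": 0.085},
  {"x": 0.1, "y": -0.2, "z": 0, "wx": 0, "wy": 0, "wz": 0, "gripper": 0.085},
  {"x": 0.1, "y": -0.2, "z": 0, "wx": 0, "wy": 0, "wz": 0, "gripper": 0.085},
  {"x": 0.1, "y": -0.2, "z": 0, "wx": 0, "wy": 0, "wz": 0, "gripper": 0.085},
])

```text
clock: 1.15
eef_pos: [0.4386, -0.1887, 0.4051]
ee_rot: [[1.0, 0.014, 0.001], [0.014, -1.0, 0.006], [0.001, -0.006, -1.0]]
ft_force: [-0.3, -0.4, 1.0]
opening: 0.0851
```

Emit:
jog_arm([
  {"x": 0.05, "y": -0.24, "z": 0, "wx": 0, "wy": 0, "wz": 0, "gripper": 0.085},
  {"x": 0.05, "y": -0.24, "z": 0, "wx": 0, "wy": 0, "wz": 0, "gripper": 0.085},
  {"x": 0.05, "y": -0.24, "z": 0, "wx": 0, "wy": 0, "wz": 0, "gripper": 0.085},
  {"x": 0.05, "y": -0.24, "z": 0, "wx": 0, "wy": 0, "wz": 0, "gripper": 0.085},
  {"x": 0.05, "y": -0.24, "z": 0, "wx": 0, "wy": 0, "wz": 0, "gripper": 0.085},
])

```text
clock: 1.65
eef_pos: [0.4854, 0.0536, 0.4066]
ee_rot: [[1.0, 0.014, 0.001], [0.014, -1.0, 0.006], [0.001, -0.006, -1.0]]
ft_force: [0.6, 0.1, -0.1]
opening: 0.0849
```

Emit:
jog_arm([
  {"x": 0.03, "y": -0.24, "z": 0, "wx": 0, "wy": 0, "wz": 0, "gripper": 0.085},
  {"x": 0.03, "y": -0.24, "z": 0, "wx": 0, "wy": 0, "wz": 0, "gripper": 0.085},
  {"x": 0.03, "y": -0.24, "z": 0, "wx": 0, "wy": 0, "wz": 0, "gripper": 0.085},
  {"x": 0.03, "y": -0.24, "z": 0, "wx": 0, "wy": 0, "wz": 0, "gripper": 0.085},
  {"x": 0.03, "y": -0.24, "z": 0, "wx": 0, "wy": 0, "wz": 0, "gripper": 0.085},
])

```text
clock: 2.15
eef_pos: [0.5122, 0.2962, 0.4078]
ee_rot: [[1.0, 0.015, 0.001], [0.015, -1.0, 0.006], [0.001, -0.006, -1.0]]
ft_force: [0.5, 0.0, 0.4]
opening: 0.0851
```

```bash
cat > c.py <<'E'
from h import *
import pickle
w=shot('wrist'); pickle.dump(w,open('w1.pkl','wb'))
cv2.imwrite('pics/w1.png',cv2.resize(w['px'],(800,600),interpolation=cv2.INTER_CUBIC))
st()
E
python3 c.py
```

```text
2.2 [0.5109 0.3034 0.4081] 
 [[ 1.     0.022  0.001]
 [ 0.022 -1.     0.013]
 [ 0.001 -0.013 -1.   ]] [0.4 6.5 1. ] 0.08508461524192432
```

View pics/w1.png

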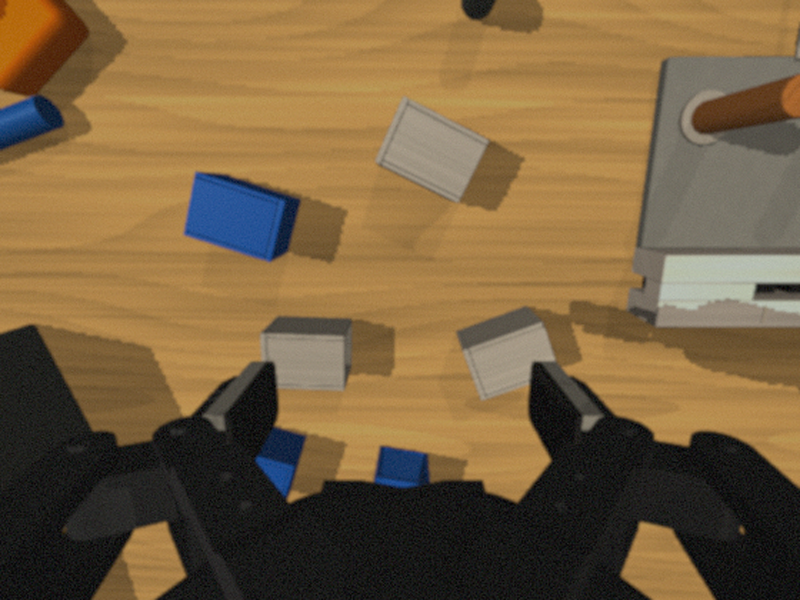

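Wrist view: the top faces of the three steel cups are at about (433,150), (306,361) and (508,360), all with mouths to the right. The gripper is well above them.

```bash
cat > cups.py <<'E'
from h import *
# find grey cup blobs in a view near guesses: minAreaRect of top face at z=.05
def cup(c,corners,k=1.4286):
    P=np.array([onz(c,u/k,v/k,.05) for u,v in corners])
    m=P.mean(0); a=(P[1]+P[2]-P[0]-P[3]); L=np.linalg.norm(a)/2; W=np.linalg.norm(P[0]+P[1]-P[2]-P[3])/2
    return m[:2].round(4),np.degrees(np.arctan2(a[1],a[0])).round(1),L.round(3),W.round(3)
E
python3 - <<'E'
from cups import *
import pickle
w=pickle.load(open('w1.pkl','rb'))
# corners order: closed-far(+x), mouth-far, mouth-near, closed-near
print('A',cup(w,[(408,100),(488,143),(459,201),(378,160)]))
print('B',cup(w,[(263,333),(350,333),(347,389),(263,388)]))
print('C',cup(w,[(460,348),(543,322),(556,372),(484,398)]))
print(np.round(bot.read_state()['qpos'],3))
print('center proj', [proj(w,[x,y,.05])*1.4286 for x,y in((.604,.278),(.432,.382),(.436,.206))])
hsv=cv2.cvtColor(w['px'],cv2.COLOR_BGR2HSV); m=((hsv[...,1]<45)&(hsv[...,2]>125)).astype(np.uint8)
n,l,s,ce=cv2.connectedComponentsWithStats(m)
for i in range(1,n):
    if s[i,4]>300:
        r=cv2.minAreaRect(np.argwhere(l==i)[:,::-1].astype(np.float32)); b=cv2.boxPoints(r); P=np.array([onz(w,u,v,.05) for u,v in b]); 
        print(ce[i]*1.4286, P.mean(0)[:2].round(4),[np.linalg.norm(P[j+1]-P[j]).round(3) for j in (0,1)],[np.degrees(np.arctan2(*(P[j+1]-P[j])[1::-1])).round(1) for j in(0,1)])
E
```

```text
A (array([0.602, 0.276]), np.float64(-115.3), np.float64(0.067), np.float64(0.046))
B (array([0.4337, 0.378 ]), np.float64(-89.4), np.float64(0.072), np.float64(0.051))
C (array([0.4372, 0.206 ]), np.float64(-68.7), np.float64(0.068), np.float64(0.049))
[-0.257  0.411 -0.431  1.721  0.183  1.042 -2.296]
center proj [array([430.80764219, 148.85774018]), array([301.04050266, 363.10017619]), array([510.3803059 , 361.84810045])]
[725.15486275 279.8897792 ] [0.5036 0.0387] [np.float64(0.111), np.float64(0.053)] [np.float64(-89.2), np.float64(-165.6)]
```

```bash
cat > plan.py <<'E'
from h import *
from scipy.spatial.transform import Rotation as Ro, Slerp
c_,s_=lambda d:np.cos(np.radians(d)),lambda d:np.sin(np.radians(d))
Z=np.array([0,0,1.])
def Rgrasp(yaw,th=30):
    a=np.array([c_(yaw),s_(yaw),0]); x=-c_(th)*a-s_(th)*Z; z=s_(th)*a-c_(th)*Z
    return np.c_[x,np.cross(z,x),z]
def Rhang(yaw=0,th=30):   # tool points along yaw, th below horizontal, camera up
    a=np.array([c_(yaw),s_(yaw),0]); z=c_(th)*a-s_(th)*Z; x=s_(th)*a+c_(th)*Z
    return np.c_[x,np.cross(z,x),z]
def Rdown(yaw):
    return np.c_[[c_(yaw),s_(yaw),0],[s_(yaw),-c_(yaw),0],[0,0,-1]]
def at(g,R,back=0.): return np.array(g)-(0.155+back)*R[:,2]
def plan(wps,maxr=38,maxd=.22):
    s=bot.read_state(); p,R=np.array(s['eef_pos']),np.array(s['ee_rot'])
    for P,Q in wps:
        P=np.array(P)
        rv=Ro.from_matrix(R.T@Q).as_rotvec(); n=max(1,int(np.ceil(max(np.degrees(np.linalg.norm(rv))/maxr,np.linalg.norm(P-p)/maxd))))
        sl=Slerp([0,1],Ro.from_matrix([R,Q])); pp,RR=p,R
        for i in range(1,n+1):
            q=p+(P-p)*i/n; S=sl(i/n).as_matrix()
            print('xyz',(RR.T@(q-pp)).round(4),'w',np.degrees(Ro.from_matrix(RR.T@S).as_rotvec()).round(1),'-> world',q.round(3))
            pp,RR=q,S
        p,R=P,Q
E
python3 - <<'E'
from plan import *
R=Rgrasp(-69); g=[.437,.206,.028]
print(R.round(3))
plan([(at(g,R,.10),R),(at(g,R),R)])
E
```

```text
[[-0.31   0.934  0.179]
 [ 0.809  0.358 -0.467]
 [-0.5   -0.    -0.866]]
xyz [-0.0398 -0.0074  0.0531] w [ -9.7  -7.  -35.6] -> world [0.471 0.311 0.355]
xyz [-0.0192 -0.0357  0.0531] w [ -9.7  -7.  -35.6] -> world [0.431 0.318 0.302]
xyz [ 0.0135 -0.0463  0.0462] w [ -9.7  -7.  -35.6] -> world [0.391 0.325 0.249]
xyz [-0.   0.   0.1] w [0. 0. 0.] -> world [0.409 0.278 0.162]
```

Emit:
jog_arm([
  {"x": -0.04, "y": -0.007, "z": 0.053, "wx": -9.7, "wy": -7, "wz": -35.6, "gripper": 0.085},
  {"x": -0.04, "y": -0.007, "z": 0.053, "wx": -9.7, "wy": -7, "wz": -35.6, "gripper": 0.085},
  {"x": -0.04, "y": -0.007, "z": 0.053, "wx": -9.7, "wy": -7, "wz": -35.6, "gripper": 0.085},
  {"x": -0.04, "y": -0.007, "z": 0.053, "wx": -9.7, "wy": -7, "wz": -35.6, "gripper": 0.085},
  {"x": -0.04, "y": -0.007, "z": 0.053, "wx": -9.7, "wy": -7, "wz": -35.6, "gripper": 0.085},
])

```text
clock: 2.7
eef_pos: [0.4712, 0.3099, 0.3545]
ee_rot: [[0.791, 0.609, -0.059], [0.591, -0.785, -0.184], [-0.158, 0.111, -0.981]]
ft_force: [0.2, 0.6, 1.0]
opening: 0.0848
```

Emit:
jog_arm([
  {"x": -0.019, "y": -0.036, "z": 0.053, "wx": -9.7, "wy": -7, "wz": -35.6, "gripper": 0.085},
  {"x": -0.019, "y": -0.036, "z": 0.053, "wx": -9.7, "wy": -7, "wz": -35.6, "gripper": 0.085},
  {"x": -0.019, "y": -0.036, "z": 0.053, "wx": -9.7, "wy": -7, "wz": -35.6, "gripper": 0.085},
  {"x": -0.019, "y": -0.036, "z": 0.053, "wx": -9.7, "wy": -7, "wz": -35.6, "gripper": 0.085},
  {"x": -0.019, "y": -0.036, "z": 0.053, "wx": -9.7, "wy": -7, "wz": -35.6, "gripper": 0.085},
])

```text
clock: 3.2
eef_pos: [0.4313, 0.3168, 0.301]
ee_rot: [[0.278, 0.961, 0.011], [0.893, -0.254, -0.372], [-0.354, 0.113, -0.928]]
ft_force: [-0.0, 0.6, 0.3]
opening: 0.0851
```

Emit:
jog_arm([
  {"x": 0.013, "y": -0.046, "z": 0.046, "wx": -9.7, "wy": -7, "wz": -35.6, "gripper": 0.085},
  {"x": 0.013, "y": -0.046, "z": 0.046, "wx": -9.7, "wy": -7, "wz": -35.6, "gripper": 0.085},
  {"x": 0.013, "y": -0.046, "z": 0.046, "wx": -9.7, "wy": -7, "wz": -35.6, "gripper": 0.085},
  {"x": 0.013, "y": -0.046, "z": 0.046, "wx": -9.7, "wy": -7, "wz": -35.6, "gripper": 0.085},
  {"x": 0.013, "y": -0.046, "z": 0.046, "wx": -9.7, "wy": -7, "wz": -35.6, "gripper": 0.085},
])

```text
clock: 3.7
eef_pos: [0.3914, 0.3228, 0.248]
ee_rot: [[-0.324, 0.929, 0.18], [0.801, 0.371, -0.47], [-0.503, -0.008, -0.864]]
ft_force: [0.1, -0.3, 0.7]
opening: 0.0848
```

```bash
cat > go.py <<'E'
import sys
from plan import *
E
python3 - <<'E'
from plan import *
R=Rgrasp(-69); g=[.437,.206,.028]
plan([(at(g,R,.05),R),(at(g,R),R)])
w=shot('wrist'); import pickle; pickle.dump(w,open('w2.pkl','wb')); cv2.imwrite('pics/w2.png',w['px'])
print([proj(w,[x,y,z]).round(0) for x,y,z in((.437,.206,.05),(.433,.38,.05))], np.round(bot.read_state()['qpos'],2))
E
```

```text
xyz [0.0016 0.0008 0.0482] w [-0.   0.2  0.9] -> world [0.4   0.302 0.206]
xyz [-0.    0.    0.05] w [0. 0. 0.] -> world [0.409 0.278 0.162]
[array([284., 234.]), array([466., -77.])] [-0.39  0.63 -0.61  1.97  0.85  1.18 -1.15]
```

View pics/w2.png

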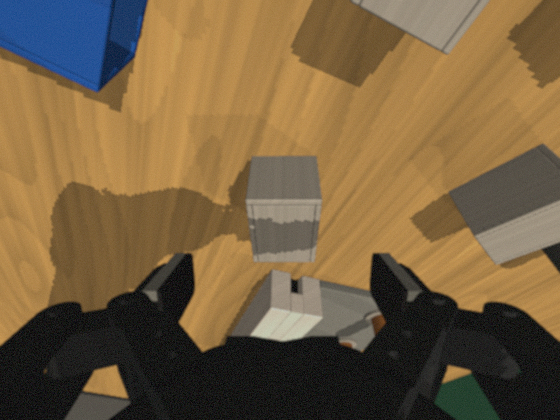

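The cup's top face is centred at (284,232), against a predicted (284,234), and its closed end faces the gripper. Aligned, so I'm going in.

Emit:
jog_arm([
  {"x": 0.002, "y": 0.001, "z": 0.03, "wx": 0, "wy": 0.2, "wz": 0.9, "gripper": 0.085},
  {"x": 0.002, "y": 0.001, "z": 0.06, "wx": 0, "wy": 0.2, "wz": 0.9, "gripper": 0.085},
  {"x": 0.002, "y": 0.001, "z": 0.085, "wx": 0, "wy": 0.2, "wz": 0.9, "gripper": 0.085},
  {"x": 0.002, "y": 0.001, "z": 0.098, "wx": 0, "wy": 0.2, "wz": 0.9, "gripper": 0.085},
  {"x": 0.002, "y": 0.001, "z": 0.098, "wx": 0, "wy": 0.2, "wz": 0.9, "gripper": 0.085},
])

```text
clock: 4.25
eef_pos: [0.4095, 0.2773, 0.1611]
ee_rot: [[-0.309, 0.934, 0.176], [0.808, 0.356, -0.469], [-0.501, -0.003, -0.865]]
ft_force: [-0.2, -0.3, 0.7]
opening: 0.085
```

Emit:
jog_arm([
  {"x": 0, "y": 0, "z": 0, "wx": 0, "wy": 0, "wz": 0, "gripper": 0.04},
  {"x": 0, "y": 0, "z": 0, "wx": 0, "wy": 0, "wz": 0, "gripper": 0.04},
  {"x": 0, "y": 0, "z": 0, "wx": 0, "wy": 0, "wz": 0, "gripper": 0.04},
  {"x": 0, "y": 0, "z": 0, "wx": 0, "wy": 0, "wz": 0, "gripper": 0.04},
  {"x": 0, "y": 0, "z": 0, "wx": 0, "wy": 0, "wz": 0, "gripper": 0.04},
], squeeze=50)

```text
clock: 4.75
eef_pos: [0.4095, 0.2783, 0.1621]
ee_rot: [[-0.309, 0.934, 0.178], [0.808, 0.357, -0.468], [-0.501, -0.001, -0.866]]
ft_force: [-1.5, 1.9, 5.9]
opening: 0.0492
```

```bash
python3 - <<'E'
from plan import *
s=bot.read_state();R0=np.array(s['ee_rot']);p=np.array(s['eef_pos'])
H=Rhang(1.4); 
plan([(p+[0,0,.2],R0),(at([.52,.10,.27],H),H),(at([.637,-.139,.25],H),H),(at([.637,-.139,.16],H),H)])
E
```

```text
xyz [-0.1002 -0.0002 -0.1731] w [ 0.  0. -0.] -> world [0.41  0.278 0.362]
xyz [-0.033  -0.0217  0.0234] w [-7.6 14.8 28.5] -> world [0.404 0.233 0.358]
xyz [-0.0443 -0.0043  0.0113] w [-7.6 14.8 28.5] -> world [0.398 0.187 0.355]
xyz [-0.0426  0.0171  0.0007] w [-7.6 14.8 28.5] -> world [0.392 0.142 0.351]
xyz [-0.0286  0.0356 -0.0051] w [-7.6 14.8 28.5] -> world [0.386 0.097 0.348]
xyz [0.0191 0.1209 0.0531] w [-0.  0. -0.] -> world [ 0.444 -0.023  0.338]
xyz [0.0191 0.1209 0.0531] w [0. 0. 0.] -> world [ 0.503 -0.142  0.328]
xyz [-0.0779  0.      0.045 ] w [-0.  0. -0.] -> world [ 0.503 -0.142  0.238]
```

Emit:
jog_arm([
  {"x": -0.025, "y": 0, "z": -0.043, "wx": 0, "wy": 0, "wz": 0, "gripper": 0.04},
  {"x": -0.05, "y": 0, "z": -0.086, "wx": 0, "wy": 0, "wz": 0, "gripper": 0.04},
  {"x": -0.1, "y": 0, "z": -0.173, "wx": 0, "wy": 0, "wz": 0, "gripper": 0.04},
  {"x": -0.1, "y": 0, "z": -0.173, "wx": 0, "wy": 0, "wz": 0, "gripper": 0.04},
  {"x": -0.1, "y": 0, "z": -0.173, "wx": 0, "wy": 0, "wz": 0, "gripper": 0.04},
])

```text
clock: 5.25
eef_pos: [0.4103, 0.2801, 0.3682]
ee_rot: [[-0.305, 0.934, 0.187], [0.811, 0.357, -0.463], [-0.499, 0.011, -0.867]]
ft_force: [0.2, 0.0, -1.8]
opening: 0.0493
```

Emit:
jog_arm([
  {"x": -0.033, "y": -0.022, "z": 0.023, "wx": -7.6, "wy": 14.8, "wz": 28.5, "gripper": 0.04},
  {"x": -0.033, "y": -0.022, "z": 0.023, "wx": -7.6, "wy": 14.8, "wz": 28.5, "gripper": 0.04},
  {"x": -0.033, "y": -0.022, "z": 0.023, "wx": -7.6, "wy": 14.8, "wz": 28.5, "gripper": 0.04},
  {"x": -0.033, "y": -0.022, "z": 0.023, "wx": -7.6, "wy": 14.8, "wz": 28.5, "gripper": 0.04},
  {"x": -0.033, "y": -0.022, "z": 0.023, "wx": -7.6, "wy": 14.8, "wz": 28.5, "gripper": 0.04},
])

```text
clock: 5.75
eef_pos: [0.4035, 0.234, 0.3641]
ee_rot: [[0.115, 0.95, 0.29], [0.977, -0.055, -0.205], [-0.179, 0.307, -0.935]]
ft_force: [-0.3, -0.6, -1.2]
opening: 0.0494
```

Emit:
jog_arm([
  {"x": -0.044, "y": -0.004, "z": 0.011, "wx": -7.6, "wy": 14.8, "wz": 28.5, "gripper": 0.04},
  {"x": -0.044, "y": -0.004, "z": 0.011, "wx": -7.6, "wy": 14.8, "wz": 28.5, "gripper": 0.04},
  {"x": -0.044, "y": -0.004, "z": 0.011, "wx": -7.6, "wy": 14.8, "wz": 28.5, "gripper": 0.04},
  {"x": -0.044, "y": -0.004, "z": 0.011, "wx": -7.6, "wy": 14.8, "wz": 28.5, "gripper": 0.04},
  {"x": -0.044, "y": -0.004, "z": 0.011, "wx": -7.6, "wy": 14.8, "wz": 28.5, "gripper": 0.04},
])

```text
clock: 6.25
eef_pos: [0.3973, 0.1886, 0.3599]
ee_rot: [[0.447, 0.755, 0.48], [0.861, -0.509, -0.002], [0.243, 0.414, -0.877]]
ft_force: [0.1, -0.4, -0.7]
opening: 0.0494
```

Emit:
jog_arm([
  {"x": -0.043, "y": 0.017, "z": 0.001, "wx": -7.6, "wy": 14.8, "wz": 28.5, "gripper": 0.04},
  {"x": -0.043, "y": 0.017, "z": 0.001, "wx": -7.6, "wy": 14.8, "wz": 28.5, "gripper": 0.04},
  {"x": -0.043, "y": 0.017, "z": 0.001, "wx": -7.6, "wy": 14.8, "wz": 28.5, "gripper": 0.04},
  {"x": -0.043, "y": 0.017, "z": 0.001, "wx": -7.6, "wy": 14.8, "wz": 28.5, "gripper": 0.04},
  {"x": -0.043, "y": 0.017, "z": 0.001, "wx": -7.6, "wy": 14.8, "wz": 28.5, "gripper": 0.04},
])

```text
clock: 6.75
eef_pos: [0.3928, 0.1445, 0.3643]
ee_rot: [[0.59, 0.455, 0.667], [0.553, -0.829, 0.077], [0.588, 0.324, -0.741]]
ft_force: [-0.3, -0.5, -0.9]
opening: 0.0494
```

Emit:
jog_arm([
  {"x": -0.029, "y": 0.036, "z": -0.005, "wx": -7.6, "wy": 14.8, "wz": 28.5, "gripper": 0.04},
  {"x": -0.029, "y": 0.036, "z": -0.005, "wx": -7.6, "wy": 14.8, "wz": 28.5, "gripper": 0.04},
  {"x": -0.029, "y": 0.036, "z": -0.005, "wx": -7.6, "wy": 14.8, "wz": 28.5, "gripper": 0.04},
  {"x": -0.029, "y": 0.036, "z": -0.005, "wx": -7.6, "wy": 14.8, "wz": 28.5, "gripper": 0.04},
  {"x": -0.029, "y": 0.036, "z": -0.005, "wx": -7.6, "wy": 14.8, "wz": 28.5, "gripper": 0.04},
])

```text
clock: 7.25
eef_pos: [0.388, 0.102, 0.4391]
ee_rot: [[0.633, 0.097, 0.768], [0.126, -0.992, 0.022], [0.764, 0.083, -0.64]]
ft_force: [0.4, 0.5, -1.2]
opening: 0.0496
```

```bash
python3 - <<'E'
from plan import *
H=Rhang(1.4); 
plan([(at([.637,-.139,.25],H),H),(at([.637,-.139,.16],H),H)])
print(np.round(bot.read_state()['qpos'],2))
E
```

```text
xyz [-0.0217  0.1221  0.0772] w [-0.4  4.9  3.2] -> world [ 0.445 -0.02   0.383]
xyz [-0.0215  0.1228  0.0761] w [-0.4  4.9  3.2] -> world [ 0.503 -0.142  0.328]
xyz [-0.0779  0.      0.045 ] w [-0.  0. -0.] -> world [ 0.503 -0.142  0.238]
[ 0.6  -0.16 -0.93  2.34  1.17  0.15 -2.91]
```

Emit:
jog_arm([
  {"x": -0.022, "y": 0.122, "z": 0.077, "wx": 0, "wy": 4.9, "wz": 3.2, "gripper": 0.04},
  {"x": -0.022, "y": 0.122, "z": 0.077, "wx": 0, "wy": 4.9, "wz": 3.2, "gripper": 0.04},
  {"x": -0.022, "y": 0.122, "z": 0.077, "wx": 0, "wy": 4.9, "wz": 3.2, "gripper": 0.04},
  {"x": -0.022, "y": 0.122, "z": 0.077, "wx": 0, "wy": 4.9, "wz": 3.2, "gripper": 0.04},
  {"x": -0.022, "y": 0.122, "z": 0.077, "wx": 0, "wy": 4.9, "wz": 3.2, "gripper": 0.04},
])

```text
clock: 7.75
eef_pos: [0.4173, 0.0297, 0.4637]
ee_rot: [[0.598, 0.074, 0.798], [0.087, -0.996, 0.028], [0.797, 0.053, -0.602]]
ft_force: [-0.3, 0.1, -0.4]
opening: 0.0496
```

```bash
python3 - <<'E'
from plan import *
H=Rhang(1.4); 
plan([(at([.637,-.139,.20],H),H),(at([.637,-.139,.16],H),H)])
H=Rhang(-10); 
plan([(at([.637,-.139,.20],H),H),(at([.637,-.139,.16],H),H)])
print(np.round(bot.read_state()['qpos'],3))
E
```

```text
xyz [-0.0561  0.0839  0.0878] w [-0.4  3.5  2.1] -> world [ 0.46  -0.056  0.371]
xyz [-0.0583  0.0854  0.0848] w [-0.4  3.5  2.1] -> world [ 0.503 -0.142  0.277]
xyz [-0.0346  0.      0.02  ] w [-0.  0. -0.] -> world [ 0.503 -0.142  0.238]
xyz [-0.0543  0.0707  0.089 ] w [-5.1  3.3  5.2] -> world [ 0.461 -0.043  0.371]
xyz [-0.0533  0.0675  0.092 ] w [-5.1  3.3  5.2] -> world [ 0.505 -0.116  0.277]
xyz [-0.0346  0.      0.02  ] w [0. 0. 0.] -> world [ 0.505 -0.116  0.238]
[-0.314 -0.165  0.109  2.348  1.323  0.152 -2.915]
```

```bash
cat > kin.py <<'E'
from plan import *
import itertools, json
from scipy.optimize import least_squares
D=[([1.093,.468,-.012,1.603,.006,1.071,-.056],[.274,-.59,.405],Rdown(24.9)),
([-0.257,0.411,-0.431,1.721,0.183,1.042,-2.296],[.5109,.3034,.4081],[[1,.022,.001],[.022,-1,.013],[.001,-.013,-1]]),
([-0.39,0.63,-0.61,1.97,0.85,1.18,-1.15],[.3914,.3228,.248],[[-.324,.929,.18],[.801,.371,-.47],[-.503,-.008,-.864]]),
([0.6,-0.16,-0.93,2.34,1.17,0.15,-2.91],[.388,.102,.4391],[[.633,.097,.768],[.126,-.992,.022],[.764,.083,-.64]]),
([-0.314,-0.165,0.109,2.348,1.323,0.152,-2.915],[.4173,.0297,.4637],[[.598,.074,.798],[.087,-.996,.028],[.797,.053,-.602]])]
def fk(q,p,s):
    h,L1,e1,L2,e2,f,g,c1,c7=p
    R=np.eye(3);x=np.array([0,0,h])
    def z(a): return Ro.from_euler('z',a).as_matrix()
    def y(a): return Ro.from_euler('y',a).as_matrix()
    R=z(s[0]*q[0]+c1)@y(q[1]); x=x+R@[0,0,L1]; R=R@z(s[1]*q[2]); x=x+R@[e1,0,0]
    R=R@y(q[3]); x=x+R@[-e1+e2,0,L2]; R=R@z(s[2]*q[4])@y(q[5]); x=x+R@[g,0,f]; R=R@z(s[3]*q[6]+c7)
    return x,R
def res(p,s,D=D):
    o=[]
    for q,x,R in D:
        a,B=fk(q,p,s); o+=list(a-x)+list((B-np.array(R)).ravel()*.3)
    return np.array(o)
if __name__=='__main__':
    best=None
    for s in itertools.product([1,-1],repeat=4):
        for c in (0,1.57,-1.57,3.14):
            r=least_squares(res,[.3,.45,0,.45,0,.1,0,0,c],args=(s,),bounds=([0,.1,-.2,.1,-.2,-.1,-.2,-.3,-4],[.6,.8,.2,.8,.2,.4,.2,.3,4]))
            if best is None or r.cost<best[0]: best=(r.cost,s,r.x.tolist())
    print(best); json.dump(best,open('kin.json','w')); print(res(best[2],best[1]).reshape(5,12).round(3)[:,:3])
E
python3 kin.py
```

```text
(np.float64(0.0005279184798790672), (-1, -1, -1, -1), [0.3041631002887445, 0.5499628173411097, -0.006075068662687192, 0.48663999772550903, 0.011029333245245977, 0.14622343556397838, 0.014441036101920319, -0.03463883678794521, 1.542256092617588])
[[ 0.008  0.008 -0.002]
 [-0.002  0.009  0.   ]
 [ 0.004 -0.001  0.005]
 [ 0.013  0.    -0.001]
 [-0.013  0.002 -0.002]]
```

```bash
cat > ik.py <<'E'
from kin import *
B=json.load(open('kin.json')); PS=B[1]; PP=B[2]
LO=np.array([-2.53,-.31,-1.57,.28,-1.29,.15,-2.92])+.05; HI=np.array([2.53,2.02,1.55,2.44,4.43,1.84,2.92])-.05
def F(q): return fk(q,PP,PS)
def ik(P,R,q0,w=.02):
    q0=np.clip(q0,LO+1e-3,HI-1e-3)
    f=lambda q:(lambda a:np.r_[(a[0]-P)*10,(a[1]-R).ravel()*3,w*(q-q0)])(F(q))
    r=least_squares(f,q0,bounds=(LO,HI)); x,Q=F(r.x)
    return r.x,np.linalg.norm(x-P),np.degrees(np.linalg.norm(Ro.from_matrix(Q.T@R).as_rotvec()))
def jplan(qs,n0=None,maxr=36,maxd=.2):
    """joint path -> pose steps, corrected for the model's present error"""
    s=bot.read_state(); q=np.array(s['qpos']); p,R=np.array(s['eef_pos']),np.array(s['ee_rot'])
    x0,R0=F(q); dp=p-x0
    for qt in qs:
        qt=np.array(qt)
        for n in range(1,12):
            X=[F(q+(qt-q)*i/n) for i in range(n+1)]
            if all(np.degrees(np.linalg.norm(Ro.from_matrix(X[i][1].T@X[i+1][1]).as_rotvec()))<maxr and np.linalg.norm(X[i][0]-X[i+1][0])<maxd for i in range(n)): break
        for i in range(1,n+1):
            P,S=X[i][0]+dp,X[i][1]
            print('xyz',(R.T@(P-p)).round(3),'w',np.degrees(Ro.from_matrix(R.T@S).as_rotvec()).round(1),'-> tcp',P.round(3),'g',(P+.155*S[:,2]).round(3),'toolz',S[:,2].round(2),'q',(q+(qt-q)*i/n).round(2))
            p,R=P,S
        q=qt
E
python3 - <<'E'
from ik import *
q=np.array(bot.read_state()['qpos'])
for th in (20,30):
  for peg in ([.637,-.139],[.634,-.04],[.632,.059]):
    H=Rhang(1.4,th)
    for z in(.2,.08):
        r=ik(at([*peg,z],H),H,[-.3,.6,0,2.2,3.14,1,1.57]); print(th,peg,z,r[0].round(2),r[1].round(4),r[2].round(2))
H=Rhang(1.4);qt=ik(at([.637,-.139,.22],H),H,[0,.6,0,2.2,3.14,1,1.57])[0]
jplan([qt])
E
```

```text
20 [0.637, -0.139] 0.2 [0.2  0.58 0.2  2.35 3.64 1.08 1.33] 0.0 0.0
20 [0.637, -0.139] 0.08 [0.19 0.9  0.19 2.31 3.55 1.33 1.42] 0.0 0.0
20 [0.634, -0.04] 0.2 [-0.9   1.46  1.5   2.39  3.51  1.5   0.08] 0.0068 0.13
20 [0.634, -0.04] 0.08 [-0.    0.91  0.11  2.37  3.3   1.36  1.47] 0.0 0.0
20 [0.632, 0.059] 0.2 [ 0.8   1.33 -1.41  2.39  2.76  1.42  2.87] 0.0091 0.17
20 [0.632, 0.059] 0.08 [-0.22  0.9   0.04  2.37  3.02  1.35  1.49] 0.0 0.0
30 [0.637, -0.139] 0.2 [0.22 0.47 0.15 2.31 3.73 0.76 1.24] 0.0 0.0
30 [0.637, -0.139] 0.08 [0.2  0.77 0.17 2.3  3.6  1.03 1.38] 0.0 0.0
30 [0.634, -0.04] 0.2 [0.01 0.44 0.1  2.37 3.38 0.73 1.41] 0.0 0.0
30 [0.634, -0.04] 0.08 [0.   0.77 0.11 2.36 3.32 1.04 1.46] 0.0 0.0
30 [0.632, 0.059] 0.2 [-0.24  0.44  0.08  2.38  3.01  0.72  1.55] 0.0 0.0
30 [0.632, 0.059] 0.08 [-0.22  0.77  0.05  2.36  3.03  1.03  1.51] 0.0 0.0
xyz [-0.003  0.026  0.018] w [ -6.5  -3.4 -33.5] -> tcp [0.431 0.004 0.452] g [ 0.553 -0.011  0.357] toolz [ 0.79 -0.1  -0.61] q [-0.25 -0.11  0.1   2.34  1.54  0.2  -2.53]
xyz [-0.014  0.018  0.02 ] w [ -3.1  -4.  -33.1] -> tcp [ 0.445
[... 962 characters left out ...]
 0.05  2.32  2.85  0.49 -0.25]
xyz [0.011 0.007 0.018] w [  0.1  -3.2 -31.7] -> tcp [ 0.515 -0.126  0.367] g [ 0.648 -0.164  0.296] toolz [ 0.86 -0.24 -0.45] q [0.16 0.26 0.04 2.32 3.07 0.53 0.13]
xyz [0.005 0.016 0.015] w [  1.3  -4.  -31. ] -> tcp [ 0.52  -0.134  0.346] g [ 0.655 -0.161  0.276] toolz [ 0.87 -0.17 -0.46] q [0.22 0.31 0.03 2.32 3.29 0.58 0.51]
xyz [-0.007  0.019  0.012] w [  3.3  -4.2 -30.3] -> tcp [ 0.52  -0.14   0.324] g [ 0.656 -0.153  0.25 ] toolz [ 0.88 -0.08 -0.47] q [0.28 0.36 0.02 2.31 3.51 0.63 0.89]
xyz [-0.019  0.014  0.008] w [  5.5  -3.  -29.4] -> tcp [ 0.516 -0.144  0.299] g [ 0.65  -0.141  0.222] toolz [ 0.87  0.02 -0.5 ] q [0.34 0.41 0.01 2.31 3.73 0.68 1.27]
```

```bash
python3 - <<'E'
from ik import *
q=np.array(bot.read_state()['qpos']); qg=np.array([-0.39,0.63,-0.61,1.97,0.85,1.18,-1.15])
def cost(a,b,n=60):
    X=[F(a+(b-a)*i/n) for i in range(n+1)]
    return sum(np.degrees(np.linalg.norm(Ro.from_matrix(X[i][1].T@X[i+1][1]).as_rotvec())) for i in range(n)), min((x[0]+.155*x[1][:,2])[2] for x in X)
print('now->grasp',cost(q,qg))
for peg in ([.637,-.139],[.632,.059]):
 for th in (30,45):
  for yaw in (0,-20,-40,-60,-80):
    H=Rhang(yaw,th); P=at([*peg,.2],H); P2=at([*peg,.07],H)
    for q0 in ([0,.6,0,2.2,3.14,1,1.57],[0,.6,0,2.2,2,1,.5],[0,.6,0,2.2,2,1,2],[0,.6,-.8,2,1.5,1,0],[0,.6,.8,2,1.5,1,0]):
        r=ik(P,H,q0); r2=ik(P2,H,r[0])
        if max(r[1],r2[1])<.004: print(peg,th,yaw,r[0].round(2),[round(float(x),2) for x in cost(q,r[0])+cost(qg,r[0])])
E
```

```text
now->grasp (np.float64(129.50088397645527), np.float64(0.11926496422765145))
[0.637, -0.139] 30 0 [0.32 0.46 0.02 2.32 3.64 0.72 1.34] [354.89, 0.2, 234.97, 0.12]
[0.637, -0.139] 30 0 [0.21 0.46 0.15 2.32 3.68 0.75 1.26] [354.85, 0.2, 234.95, 0.12]
[0.637, -0.139] 30 0 [ 0.71  0.5  -0.46  2.32  3.44  0.64  1.66] [355.27, 0.2, 235.24, 0.12]
[0.637, -0.139] 30 0 [ 0.5   0.47 -0.2   2.32  3.56  0.68  1.47] [355.0, 0.2, 235.04, 0.12]
[0.637, -0.139] 30 0 [-0.26  0.58  0.73  2.31  3.83  0.92  0.93] [354.79, 0.2, 234.93, 0.12]
[0.637, -0.139] 30 -20 [-0.    0.46  0.1   2.33  2.87  0.69  1.6 ] [343.09, 0.2, 220.25, 0.12]
[0.637, -0.139] 30 -20 [-0.09  0.46  0.21  2.33  2.92  0.68  1.53] [343.1, 0.2, 220.46, 0.12]
[0.637, -0.139] 30 -20 [ 0.27  0.46 -0.22  2.33  2.75  0.74  1.8 ] [343.05, 0.2, 219.8, 0.12]
[0.637, -0.139] 30 -20 [ 0.17  0.46 -0.1   2.33  2.79  0.72  1.73] [343.06, 0.2, 219.93, 0.12]
[0.637, -0.139] 30 -20 [-0.42  0.53  0.61  2.34  3.13  0.66  1.21] [343.12, 0.2, 221.65, 0.12]
[0.637, -0.139] 30 -40 [-0.14  0.5   0.02  2.23  2.1   0.78  1.95] [331.42, 0.2, 204.77, 0.12]
[0.63
[... 7458 characters left out ...]
2   1.15  2.38] [316.96, 0.2, 187.76, 0.12]
[0.632, 0.059] 45 -60 [ 0.13  0.7  -0.83  1.87  1.36  1.37  2.31] [317.52, 0.2, 187.65, 0.12]
[0.632, 0.059] 45 -60 [-0.33  0.55 -0.19  1.87  1.1   1.05  2.43] [316.49, 0.2, 187.7, 0.12]
[0.632, 0.059] 45 -80 [ 0.04  0.76 -0.75  1.69  1.17  1.54  2.18] [306.28, 0.2, 171.73, 0.12]
[0.632, 0.059] 45 -80 [-0.04  0.72 -0.62  1.69  1.11  1.47  2.21] [306.01, 0.2, 171.72, 0.12]
[0.632, 0.059] 45 -80 [-0.15  0.68 -0.44  1.69  1.03  1.38  2.26] [305.58, 0.2, 171.68, 0.12]
[0.632, 0.059] 45 -80 [ 0.11  0.82 -0.87  1.69  1.24  1.62  2.15] [306.55, 0.2, 171.74, 0.12]
[0.632, 0.059] 45 -80 [-0.29  0.65 -0.25  1.69  0.94  1.3   2.32] [305.06, 0.2, 171.59, 0.12]
```

```bash
python3 - <<'E'
from ik import *
H=Rhang(-40); qt=ik(at([.637,-.139,.22],H),H,[-.1,.5,0,2.2,2.1,.8,2])[0]
jplan([qt],maxr=41)
E
```

```text
xyz [-0.006  0.01   0.023] w [ -5.2  -5.  -37. ] -> tcp [0.433 0.019 0.446] g [0.552 0.006 0.347] toolz [ 0.77 -0.09 -0.63] q [-0.29 -0.1   0.1   2.33  1.4   0.22 -2.37]
xyz [-0.009  0.004  0.024] w [ -0.8  -5.3 -36.6] -> tcp [0.448 0.009 0.428] g [ 0.563 -0.018  0.327] toolz [ 0.74 -0.17 -0.65] q [-0.27 -0.03  0.08  2.32  1.49  0.29 -1.82]
xyz [-0.007 -0.002  0.024] w [  1.8  -4.6 -36.7] -> tcp [ 0.463 -0.002  0.41 ] g [ 0.573 -0.041  0.309] toolz [ 0.71 -0.25 -0.66] q [-0.25  0.04  0.07  2.31  1.57  0.36 -1.27]
xyz [-0.003 -0.004  0.025] w [  3.5  -2.9 -36.7] -> tcp [ 0.478 -0.012  0.393] g [ 0.585 -0.063  0.293] toolz [ 0.69 -0.33 -0.65] q [-0.22  0.11  0.06  2.29  1.65  0.43 -0.72]
xyz [ 0.001 -0.003  0.025] w [  4.   -0.8 -36.7] -> tcp [ 0.493 -0.022  0.376] g [ 0.596 -0.083  0.278] toolz [ 0.67 -0.39 -0.63] q [-0.2   0.18  0.04  2.28  1.73  0.49 -0.17]
xyz [0.003 0.001 0.025] w [  3.5   1.1 -36.7] -> tcp [ 0.507 -0.032  0.358] g [ 0.609 -0.101  0.264] toolz [ 0.66 -0.45 -0.6 ] q [-0.18  0.25  0.03  2.26  1.81  0.56  0.38]
xyz [0.001 0.005 0.024] w [  2.4   2.2 -36.6] -> tcp [ 0.521 -0.04   0.339] g [ 0.622 -0.117  0.25 ] toolz [ 0.65 -0.5  -0.57] q [-0.16  0.31  0.01  2.25  1.89  0.63  0.93]
xyz [-0.004  0.006  0.024] w [  1.2   2.7 -36.5] -> tcp [ 0.535 -0.048  0.32 ] g [ 0.636 -0.13   0.236] toolz [ 0.65 -0.53 -0.54] q [-0.13  0.38  0.    2.24  1.97  0.7   1.48]
xyz [-0.009  0.003  0.023] w [  0.    2.7 -36.3] -> tcp [ 0.547 -0.054  0.299] g [ 0.65  -0.141  0.222] toolz [ 0.66 -0.56 -0.5 ] q [-0.11  0.45 -0.01  2.22  2.05  0.77  2.02]
```

Emit:
jog_arm([
  {"x": -0.006, "y": 0.01, "z": 0.023, "wx": -5.2, "wy": -5, "wz": -37, "gripper": 0.04},
  {"x": -0.006, "y": 0.01, "z": 0.023, "wx": -5.2, "wy": -5, "wz": -37, "gripper": 0.04},
  {"x": -0.006, "y": 0.01, "z": 0.023, "wx": -5.2, "wy": -5, "wz": -37, "gripper": 0.04},
  {"x": -0.006, "y": 0.01, "z": 0.023, "wx": -5.2, "wy": -5, "wz": -37, "gripper": 0.04},
  {"x": -0.006, "y": 0.01, "z": 0.023, "wx": -5.2, "wy": -5, "wz": -37, "gripper": 0.04},
])

```text
clock: 8.25
eef_pos: [0.4331, 0.0204, 0.4452]
ee_rot: [[0.517, 0.379, 0.768], [0.674, -0.733, -0.091], [0.528, 0.564, -0.634]]
ft_force: [-0.8, 0.2, -0.9]
opening: 0.05
```

Emit:
jog_arm([
  {"x": -0.009, "y": 0.004, "z": 0.024, "wx": -0.8, "wy": -5.3, "wz": -36.6, "gripper": 0.04},
  {"x": -0.009, "y": 0.004, "z": 0.024, "wx": -0.8, "wy": -5.3, "wz": -36.6, "gripper": 0.04},
  {"x": -0.009, "y": 0.004, "z": 0.024, "wx": -0.8, "wy": -5.3, "wz": -36.6, "gripper": 0.04},
  {"x": -0.009, "y": 0.004, "z": 0.024, "wx": -0.8, "wy": -5.3, "wz": -36.6, "gripper": 0.04},
  {"x": -0.009, "y": 0.004, "z": 0.024, "wx": -0.8, "wy": -5.3, "wz": -36.6, "gripper": 0.04},
])

```text
clock: 8.75
eef_pos: [0.4487, 0.0095, 0.4271]
ee_rot: [[0.252, 0.628, 0.736], [0.967, -0.178, -0.179], [0.019, 0.758, -0.652]]
ft_force: [-0.4, 0.1, -1.4]
opening: 0.0495
```

Emit:
jog_arm([
  {"x": -0.007, "y": -0.002, "z": 0.024, "wx": 1.8, "wy": -4.6, "wz": -36.7, "gripper": 0.04},
  {"x": -0.007, "y": -0.002, "z": 0.024, "wx": 1.8, "wy": -4.6, "wz": -36.7, "gripper": 0.04},
  {"x": -0.007, "y": -0.002, "z": 0.024, "wx": 1.8, "wy": -4.6, "wz": -36.7, "gripper": 0.04},
  {"x": -0.007, "y": -0.002, "z": 0.024, "wx": 1.8, "wy": -4.6, "wz": -36.7, "gripper": 0.04},
  {"x": -0.007, "y": -0.002, "z": 0.024, "wx": 1.8, "wy": -4.6, "wz": -36.7, "gripper": 0.04},
])

```text
clock: 9.25
eef_pos: [0.4637, -0.0008, 0.4093]
ee_rot: [[-0.132, 0.693, 0.708], [0.863, 0.433, -0.263], [-0.488, 0.576, -0.655]]
ft_force: [-0.2, -0.4, -2.2]
opening: 0.0494
```

Emit:
jog_arm([
  {"x": -0.003, "y": -0.004, "z": 0.025, "wx": 3.5, "wy": -2.9, "wz": -36.7, "gripper": 0.04},
  {"x": -0.003, "y": -0.004, "z": 0.025, "wx": 3.5, "wy": -2.9, "wz": -36.7, "gripper": 0.04},
  {"x": -0.003, "y": -0.004, "z": 0.025, "wx": 3.5, "wy": -2.9, "wz": -36.7, "gripper": 0.04},
  {"x": -0.003, "y": -0.004, "z": 0.025, "wx": 3.5, "wy": -2.9, "wz": -36.7, "gripper": 0.04},
  {"x": -0.003, "y": -0.004, "z": 0.025, "wx": 3.5, "wy": -2.9, "wz": -36.7, "gripper": 0.04},
])

```text
clock: 9.75
eef_pos: [0.4794, -0.0113, 0.3916]
ee_rot: [[-0.506, 0.524, 0.685], [0.415, 0.844, -0.339], [-0.756, 0.113, -0.645]]
ft_force: [0.5, 0.0, -1.9]
opening: 0.0492
```

```bash
python3 - <<'E'
from ik import *
print(np.round(bot.read_state()['qpos'],2))
H=Rhang(-40); qt=ik(at([.637,-.139,.22],H),H,[-.1,.5,0,2.2,2.1,.8,2])[0]
jplan([qt],maxr=41)
E
```

```text
[-0.41  0.1   0.25  2.28  1.56  0.45 -0.6 ]
xyz [ 0.002 -0.002  0.024] w [  5.7  -0.6 -36.9] -> tcp [ 0.494 -0.02   0.374] g [ 0.596 -0.087  0.278] toolz [ 0.66 -0.43 -0.62] q [-0.35  0.17  0.2   2.27  1.66  0.51 -0.07]
xyz [0.003 0.003 0.025] w [  3.4   0.9 -36.3] -> tcp [ 0.509 -0.029  0.356] g [ 0.609 -0.103  0.264] toolz [ 0.65 -0.48 -0.59] q [-0.29  0.24  0.14  2.26  1.76  0.57  0.45]
xyz [-0.     0.007  0.025] w [  2.2   1.8 -36. ] -> tcp [ 0.523 -0.037  0.336] g [ 0.623 -0.117  0.249] toolz [ 0.64 -0.52 -0.56] q [-0.23  0.31  0.09  2.25  1.86  0.64  0.98]
xyz [-0.006  0.008  0.025] w [  1.2   2.  -35.6] -> tcp [ 0.537 -0.044  0.314] g [ 0.638 -0.129  0.232] toolz [ 0.65 -0.55 -0.53] q [-0.17  0.38  0.04  2.24  1.96  0.7   1.5 ]
xyz [-0.011  0.004  0.024] w [  0.6   1.9 -35.1] -> tcp [ 0.55  -0.051  0.291] g [ 0.653 -0.137  0.214] toolz [ 0.66 -0.56 -0.5 ] q [-0.11  0.45 -0.01  2.22  2.05  0.77  2.02]
```

Tracking well; continuing.

Emit:
jog_arm([
  {"x": 0.002, "y": -0.002, "z": 0.024, "wx": 5.7, "wy": -0.6, "wz": -36.9, "gripper": 0.04},
  {"x": 0.002, "y": -0.002, "z": 0.024, "wx": 5.7, "wy": -0.6, "wz": -36.9, "gripper": 0.04},
  {"x": 0.002, "y": -0.002, "z": 0.024, "wx": 5.7, "wy": -0.6, "wz": -36.9, "gripper": 0.04},
  {"x": 0.002, "y": -0.002, "z": 0.024, "wx": 5.7, "wy": -0.6, "wz": -36.9, "gripper": 0.04},
  {"x": 0.002, "y": -0.002, "z": 0.024, "wx": 5.7, "wy": -0.6, "wz": -36.9, "gripper": 0.04},
])

```text
clock: 10.25
eef_pos: [0.4941, -0.0198, 0.374]
ee_rot: [[-0.736, 0.173, 0.654], [-0.177, 0.884, -0.432], [-0.653, -0.434, -0.621]]
ft_force: [0.0, 0.1, -0.9]
opening: 0.0494
```

Emit:
jog_arm([
  {"x": 0.003, "y": 0.003, "z": 0.025, "wx": 3.4, "wy": 0.9, "wz": -36.3, "gripper": 0.04},
  {"x": 0.003, "y": 0.003, "z": 0.025, "wx": 3.4, "wy": 0.9, "wz": -36.3, "gripper": 0.04},
  {"x": 0.003, "y": 0.003, "z": 0.025, "wx": 3.4, "wy": 0.9, "wz": -36.3, "gripper": 0.04},
  {"x": 0.003, "y": 0.003, "z": 0.025, "wx": 3.4, "wy": 0.9, "wz": -36.3, "gripper": 0.04},
  {"x": 0.003, "y": 0.003, "z": 0.025, "wx": 3.4, "wy": 0.9, "wz": -36.3, "gripper": 0.04},
])

```text
clock: 10.75
eef_pos: [0.5092, -0.0279, 0.3546]
ee_rot: [[-0.715, -0.271, 0.644], [-0.656, 0.577, -0.486], [-0.24, -0.771, -0.591]]
ft_force: [-0.5, -0.6, -2.0]
opening: 0.0495
```

Emit:
jog_arm([
  {"x": 0, "y": 0.007, "z": 0.025, "wx": 2.2, "wy": 1.8, "wz": -36, "gripper": 0.04},
  {"x": 0, "y": 0.007, "z": 0.025, "wx": 2.2, "wy": 1.8, "wz": -36, "gripper": 0.04},
  {"x": 0, "y": 0.007, "z": 0.025, "wx": 2.2, "wy": 1.8, "wz": -36, "gripper": 0.04},
  {"x": 0, "y": 0.007, "z": 0.025, "wx": 2.2, "wy": 1.8, "wz": -36, "gripper": 0.04},
  {"x": 0, "y": 0.007, "z": 0.025, "wx": 2.2, "wy": 1.8, "wz": -36, "gripper": 0.04},
])

```text
clock: 11.25
eef_pos: [0.5238, -0.0355, 0.3339]
ee_rot: [[-0.44, -0.628, 0.642], [-0.849, 0.058, -0.525], [0.292, -0.776, -0.558]]
ft_force: [0.3, -0.4, -1.7]
opening: 0.0495
```

Emit:
jog_arm([
  {"x": -0.006, "y": 0.008, "z": 0.025, "wx": 1.2, "wy": 2, "wz": -35.6, "gripper": 0.04},
  {"x": -0.006, "y": 0.008, "z": 0.025, "wx": 1.2, "wy": 2, "wz": -35.6, "gripper": 0.04},
  {"x": -0.006, "y": 0.008, "z": 0.025, "wx": 1.2, "wy": 2, "wz": -35.6, "gripper": 0.04},
  {"x": -0.006, "y": 0.008, "z": 0.025, "wx": 1.2, "wy": 2, "wz": -35.6, "gripper": 0.04},
  {"x": -0.006, "y": 0.008, "z": 0.025, "wx": 1.2, "wy": 2, "wz": -35.6, "gripper": 0.04},
])

```text
clock: 11.75
eef_pos: [0.5379, -0.0424, 0.3114]
ee_rot: [[-0.012, -0.761, 0.649], [-0.699, -0.457, -0.55], [0.715, -0.46, -0.526]]
ft_force: [-0.6, -0.7, -1.6]
opening: 0.0492
```

Emit:
jog_arm([
  {"x": -0.011, "y": 0.004, "z": 0.024, "wx": 0.6, "wy": 1.9, "wz": -35.1, "gripper": 0.04},
  {"x": -0.011, "y": 0.004, "z": 0.024, "wx": 0.6, "wy": 1.9, "wz": -35.1, "gripper": 0.04},
  {"x": -0.011, "y": 0.004, "z": 0.024, "wx": 0.6, "wy": 1.9, "wz": -35.1, "gripper": 0.04},
  {"x": -0.011, "y": 0.004, "z": 0.024, "wx": 0.6, "wy": 1.9, "wz": -35.1, "gripper": 0.04},
  {"x": -0.011, "y": 0.004, "z": 0.024, "wx": 0.6, "wy": 1.9, "wz": -35.1, "gripper": 0.04},
])

```text
clock: 12.25
eef_pos: [0.5508, -0.0492, 0.2886]
ee_rot: [[0.407, -0.628, 0.663], [-0.287, -0.777, -0.56], [0.867, 0.038, -0.496]]
ft_force: [0.5, 0.4, -1.2]
opening: 0.0496
```

```bash
python3 - <<'E'
from ik import *
import pickle
print(np.round(bot.read_state()['qpos'],2))
H=Rhang(-40); g=np.array([.640,-.139,0])-.003*np.array([c_(-40),s_(-40),0])
plan([(at(g+[0,0,.18],H),H),(at(g+[0,0,.07],H),H)])
d={n:shot(n) for n in('top','scene')}
S=cv2.resize(d['scene']['px'][150:290,180:380],None,fx=3,fy=3,interpolation=cv2.INTER_CUBIC)
cv2.imwrite('pics/s3.png',S)
E
```

```text
[-0.59  0.51  0.55  2.21  2.03  0.56  1.96]
xyz [-0.033   0.0101  0.0058] w [ 0.2 -0.3  2.4] -> world [ 0.535 -0.051  0.257]
xyz [-0.0953 -0.      0.055 ] w [-0.  0.  0.] -> world [ 0.535 -0.051  0.148]
```

View pics/s3.png

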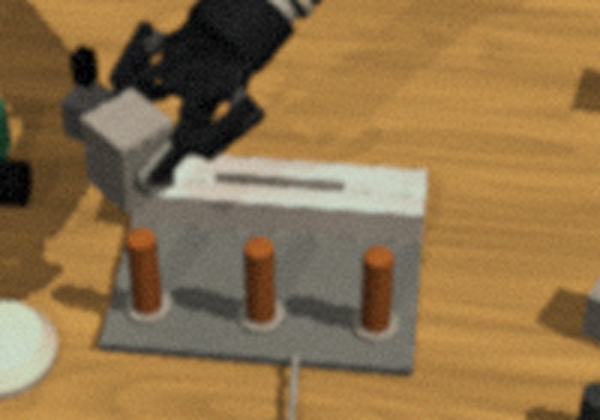

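The cup is held mouth down next to peg0, with its closed top at crop (127,118) and the peg0 top at (140,238). Move above the peg, then check.

Emit:
jog_arm([
  {"x": -0.02, "y": 0.01, "z": 0.006, "wx": 0, "wy": -0.3, "wz": 2.4, "gripper": 0.04},
  {"x": -0.033, "y": 0.01, "z": 0.006, "wx": 0, "wy": -0.3, "wz": 2.4, "gripper": 0.04},
  {"x": -0.033, "y": 0.01, "z": 0.006, "wx": 0, "wy": -0.3, "wz": 2.4, "gripper": 0.04},
  {"x": -0.033, "y": 0.01, "z": 0.006, "wx": 0, "wy": -0.3, "wz": 2.4, "gripper": 0.04},
])

```text
clock: 12.75
eef_pos: [0.5355, -0.0508, 0.2579]
ee_rot: [[0.379, -0.647, 0.661], [-0.326, -0.763, -0.559], [0.866, -0.004, -0.5]]
ft_force: [-0.3, 0.2, -1.8]
opening: 0.0494
```

```bash
python3 - <<'E'
from ik import *
s=bot.read_state();R=np.array(s['ee_rot']);g=np.array(s['eef_pos'])+.155*R[:,2]
m=-R[:,0]*c_(30)+R[:,2]*s_(30); print('g',g.round(4),'cup mouth dir',m.round(3))
H=Rhang(-40); p=np.array([.640,-.139,0])-.003*np.array([c_(-40),s_(-40),0])
plan([(at(p+[0,0,.12],H),H),(at(p+[0,0,.07],H),H)])
c=shot('scene');T=shot('top')
ctr=g+.003*np.array([c_(-40),s_(-40),0])-m*.035
for n,k in(('scene',c),('top',T)):
    u,v=proj(k,ctr); print(n,u,v); u0,v0=int(u)-50,int(v)-37
    cv2.imwrite(f'pics/{n}4.png',cv2.resize(k['px'][v0:v0+75,u0:u0+100],(400,300),interpolation=cv2.INTER_CUBIC)); print((u-u0)*4,(v-v0)*4)
cv2.imwrite('pics/st4.png',np.hstack([cv2.imread('pics/scene4.png'),cv2.imread('pics/top4.png')]))
E
```

```text
g [ 0.6381 -0.1374  0.1803] cup mouth dir [ 0.002  0.003 -1.   ]
xyz [-0.0525  0.0007  0.0298] w [ 0.2  0.  -0.4] -> world [ 0.535 -0.051  0.197]
xyz [-0.0433 -0.      0.025 ] w [-0.  0.  0.] -> world [ 0.535 -0.051  0.148]
scene 223.43237700014961 195.2166819702155
201.72950800059846 148.86672788086196
top 314.7731853140782 164.73677330359573
203.09274125631282 150.9470932143829
```

View pics/st4.png

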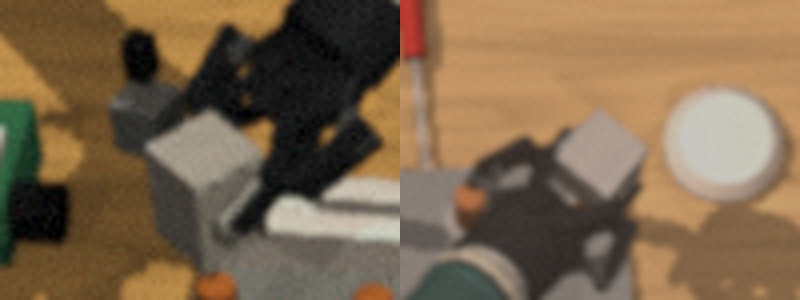

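Cup top is centred at (206,152) in the scene crop (predicted (202,149)) and (200,155) in the top crop (predicted (203,151)), within about 3 mm. Descending.

Emit:
jog_arm([
  {"x": -0.026, "y": 0.001, "z": 0.015, "wx": 0, "wy": 0, "wz": 0, "gripper": 0.04},
  {"x": -0.048, "y": 0.001, "z": 0.028, "wx": 0, "wy": 0, "wz": 0, "gripper": 0.04},
  {"x": -0.07, "y": 0.001, "z": 0.04, "wx": 0, "wy": 0, "wz": 0, "gripper": 0.04},
  {"x": -0.088, "y": 0.001, "z": 0.05, "wx": 0, "wy": 0, "wz": 0, "gripper": 0.04},
  {"x": -0.088, "y": 0.001, "z": 0.05, "wx": 0, "wy": 0, "wz": 0, "gripper": 0.04},
])

```text
clock: 13.35
eef_pos: [0.5353, -0.0519, 0.1563]
ee_rot: [[0.377, -0.649, 0.661], [-0.326, -0.761, -0.561], [0.867, -0.004, -0.499]]
ft_force: [-0.2, -1.0, -0.6]
opening: 0.0495
```

Emit:
jog_arm([
  {"x": -0.003, "y": 0, "z": 0.002, "wx": 0, "wy": 0, "wz": 0, "gripper": 0.04},
  {"x": -0.005, "y": 0, "z": 0.003, "wx": 0, "wy": 0, "wz": 0, "gripper": 0.04},
  {"x": -0.005, "y": 0, "z": 0.003, "wx": 0, "wy": 0, "wz": 0, "gripper": 0.04},
])

```text
clock: 13.65
eef_pos: [0.5364, -0.0542, 0.1527]
ee_rot: [[0.369, -0.653, 0.661], [-0.326, -0.758, -0.566], [0.87, -0.007, -0.493]]
ft_force: [0.4, -6.0, 5.6]
opening: 0.0494
```

Emit:
jog_arm([
  {"x": -0.003, "y": 0, "z": 0.001, "wx": 0, "wy": 0, "wz": 0, "gripper": 0.04},
  {"x": -0.003, "y": 0, "z": 0.001, "wx": 0, "wy": 0, "wz": 0, "gripper": 0.04},
  {"x": -0.003, "y": 0, "z": 0.001, "wx": 0, "wy": 0, "wz": 0, "gripper": 0.04},
])

```text
clock: 13.95
eef_pos: [0.5371, -0.0549, 0.1516]
ee_rot: [[0.363, -0.655, 0.663], [-0.326, -0.756, -0.568], [0.873, -0.01, -0.488]]
ft_force: [2.1, -4.5, 5.7]
opening: 0.0494
```

```bash
python3 - <<'E'
from ik import *
st()
c=shot('scene')
cv2.imwrite('pics/s5.png',cv2.resize(c['px'][165:265,180:340],(640,400),interpolation=cv2.INTER_CUBIC))
E
```

```text
13.95 [ 0.5371 -0.0549  0.1516] 
 [[ 0.363 -0.655  0.663]
 [-0.326 -0.756 -0.568]
 [ 0.873 -0.01  -0.488]] [ 2.1 -4.5  5.7] 0.049359003316248366
```

View pics/s5.png

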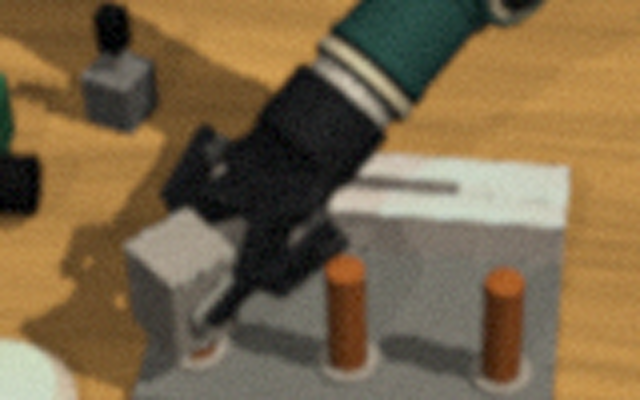

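The cup is on peg0, with the peg's foot just visible under its rim. Releasing and backing out.

Emit:
jog_arm([
  {"x": 0, "y": 0, "z": 0, "wx": 0, "wy": 0, "wz": 0, "gripper": 0.066},
  {"x": 0, "y": 0, "z": 0, "wx": 0, "wy": 0, "wz": 0, "gripper": 0.066},
  {"x": 0, "y": 0, "z": 0, "wx": 0, "wy": 0, "wz": 0, "gripper": 0.066},
])

```text
clock: 14.3
eef_pos: [0.5383, -0.055, 0.1532]
ee_rot: [[0.359, -0.655, 0.665], [-0.326, -0.755, -0.569], [0.875, -0.013, -0.484]]
ft_force: [-0.3, -2.2, 8.5]
opening: 0.0659
```

Emit:
jog_arm([
  {"x": 0, "y": 0, "z": -0.02, "wx": 0, "wy": 0, "wz": 0, "gripper": 0.066},
  {"x": 0, "y": 0, "z": -0.05, "wx": 0, "wy": 0, "wz": 0, "gripper": 0.066},
  {"x": 0.02, "y": 0, "z": -0.09, "wx": 0, "wy": 0, "wz": 0, "gripper": 0.08},
  {"x": 0.08, "y": 0, "z": -0.12, "wx": 0, "wy": 0, "wz": 0, "gripper": 0.08},
  {"x": 0.12, "y": 0, "z": -0.12, "wx": 0, "wy": 0, "wz": 0, "gripper": 0.08},
])

```text
clock: 14.8
eef_pos: [0.499, -0.0215, 0.3116]
ee_rot: [[0.365, -0.649, 0.668], [-0.324, -0.761, -0.562], [0.873, -0.011, -0.488]]
ft_force: [1.6, -0.1, 0.7]
opening: 0.0802
```

```bash
python3 - <<'E'
from ik import *
import pickle
s=bot.read_state(); print(np.round(s['qpos'],2)); st()
c=shot('scene');T=shot('top');pickle.dump((c,T),open('d6.pkl','wb'))
cv2.imwrite('pics/s6.png',np.hstack([cv2.resize(c['px'][165:265,160:460],(600,200),interpolation=cv2.INTER_CUBIC),]))
cv2.imwrite('pics/s6.png',np.vstack([cv2.resize(c['px'][180:290,200:475],(800,320),interpolation=cv2.INTER_CUBIC),cv2.resize(T['px'][160:270,110:385],(800,320),interpolation=cv2.INTER_CUBIC)])[:600])
# plan to grasp of cup A
R=Rgrasp(-115); g=[.603,.277,.028]
for q0 in ([-.39,.63,-.61,1.97,.85,1.18,-1.15],[-.39,.63,0,1.97,.85,1.18,-1.15]):
    a=ik(at(g,R,.1),R,q0);print(a[0].round(2),a[1].round(4),ik(at(g,R),R,a[0])[1].round(4))
E
```

```text
[-0.67  0.39  0.52  2.31  1.92  0.65  2.  ]
14.8 [ 0.499  -0.0215  0.3116] 
 [[ 0.365 -0.649  0.668]
 [-0.324 -0.761 -0.562]
 [ 0.873 -0.011 -0.488]] [ 1.6 -0.1  0.7] 0.08019307712907846
[-0.37  0.98 -0.5   1.2   0.6   1.58 -1.36] 0.0 0.0
[-0.5   0.94 -0.22  1.2   0.42  1.51 -1.24] 0.0 0.0
```

View pics/s6.png

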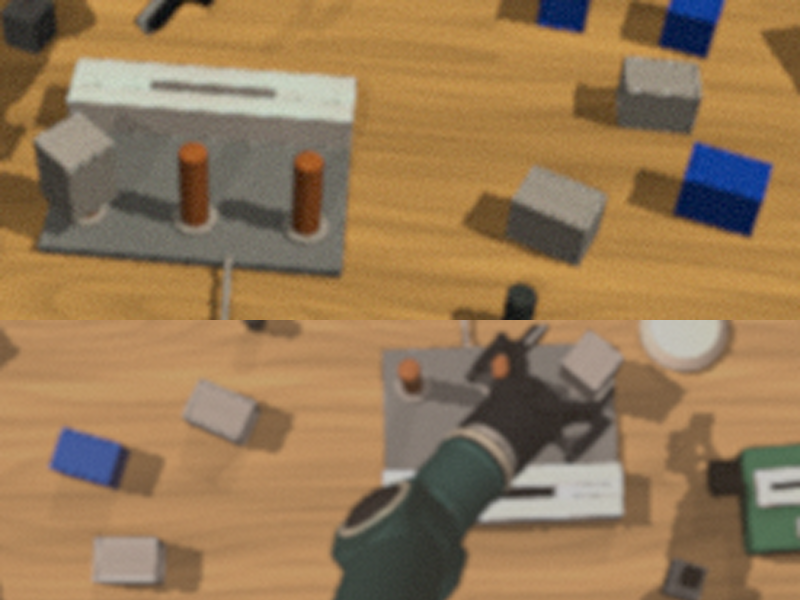

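Cup one hangs on peg0. Cups A (222,412) and B (128,558) in the lower crop are where they were.

```bash
python3 - <<'E'
from ik import *
import pickle
c,T=pickle.load(open('d6.pkl','rb'))
print('cell',tri([(T,281/1.4286,226/1.4286),(c,541/1.4286,402/1.4286)]))
R=Rgrasp(-115); g=np.array([.603,.277,.028]); print('fingers',(g+.057*R[:,1]).round(3),(g-.057*R[:,1]).round(3),R[:,1])
qt=ik(at(g,R,.1),R,[-.5,.94,-.22,1.2,.42,1.51,-1.24])[0]
jplan([qt],maxr=41)
E
```

```text
cell (array([0.71325585, 0.24233153, 0.04430991]), [array([-0.3, -0. ]), array([-0.4,  0. ])])
fingers [0.655 0.253 0.028] [0.551 0.301 0.028] [ 0.90630779 -0.42261826  0.        ]
xyz [ 0.013 -0.07   0.014] w [-4.   5.6 35.2] -> tcp [0.562 0.016 0.323] g [ 0.659 -0.085  0.259] toolz [ 0.63 -0.66 -0.42] q [-0.64  0.46  0.42  2.15  1.71  0.77  1.53]
xyz [-0.043 -0.053 -0.002] w [-2.7  4.1 36. ] -> tcp [0.608 0.066 0.318] g [ 0.696 -0.044  0.255] toolz [ 0.57 -0.71 -0.41] q [-0.62  0.54  0.31  1.99  1.49  0.9   1.07]
xyz [-0.066 -0.001 -0.016] w [-3.8  5.4 35.2] -> tcp [0.642 0.124 0.303] g [0.715 0.007 0.232] toolz [ 0.47 -0.75 -0.46] q [-0.6   0.62  0.21  1.83  1.28  1.02  0.61]
xyz [-0.044  0.047 -0.028] w [-3.   8.8 33.7] -> tcp [0.663 0.187 0.281] g [0.716 0.069 0.196] toolz [ 0.35 -0.76 -0.55] q [-0.57  0.7   0.1   1.68  1.06  1.14  0.14]
xyz [ 0.003  0.063 -0.035] w [ 0.9 11.9 31.6] -> tcp [0.674 0.255 0.259] g [0.703 0.144 0.154] toolz [ 0.19 -0.71 -0.68] q [-0.55  0.78 -0.01  1.52  0.85  1.27 -0.32]
xyz [ 0.045  0.043 -0.038] w [ 7.2 12.1 29.1] -> tcp [0.677 0.325 0.242] g [0.677 0.23  0.119] toolz [-0.   -0.61 -0.79] q [-0.53  0.86 -0.12  1.36  0.63  1.39 -0.78]
xyz [ 0.059  0.005 -0.037] w [13.5  8.2 26.6] -> tcp [0.676 0.394 0.234] g [0.643 0.324 0.1  ] toolz [-0.21 -0.45 -0.87] q [-0.5   0.94 -0.22  1.2   0.42  1.51 -1.24]
```

```bash
python3 - <<'E'
from ik import *
R=Rgrasp(-115); g=np.array([.603,.277,.028])
qt=ik(at(g,R,.18),R,[-.5,.94,-.22,1.2,.42,1.51,-1.24])[0]
jplan([qt],maxr=41)
E
```

```text
xyz [ 0.022 -0.08   0.013] w [-3.4  7.1 35.8] -> tcp [0.571 0.021 0.332] g [ 0.67  -0.082  0.272] toolz [ 0.64 -0.66 -0.39] q [-0.65  0.46  0.42  2.13  1.71  0.8   1.53]
xyz [-0.042 -0.064 -0.006] w [-2.   4.9 36.6] -> tcp [0.622 0.077 0.337] g [ 0.712 -0.035  0.28 ] toolz [ 0.58 -0.73 -0.37] q [-0.63  0.54  0.31  1.95  1.49  0.94  1.07]
xyz [-0.07  -0.009 -0.023] w [-3.4  5.9 35.7] -> tcp [0.659 0.142 0.33 ] g [0.734 0.022 0.266] toolz [ 0.48 -0.77 -0.41] q [-0.61  0.61  0.2   1.77  1.27  1.09  0.62]
xyz [-0.048  0.042 -0.038] w [-2.9  9.3 33.8] -> tcp [0.681 0.212 0.318] g [0.736 0.091 0.238] toolz [ 0.35 -0.78 -0.52] q [-0.59  0.69  0.09  1.59  1.06  1.23  0.16]
xyz [ 0.     0.06  -0.047] w [ 1.  12.6 31.1] -> tcp [0.692 0.286 0.305] g [0.722 0.173 0.204] toolz [ 0.19 -0.73 -0.66] q [-0.57  0.77 -0.01  1.41  0.84  1.37 -0.3 ]
xyz [ 0.041  0.039 -0.05 ] w [ 7.6 12.8 28. ] -> tcp [0.694 0.36  0.299] g [0.695 0.264 0.177] toolz [ 0.   -0.62 -0.79] q [-0.55  0.85 -0.12  1.23  0.62  1.52 -0.76]
xyz [ 0.052  0.002 -0.047] w [13.8  8.7 24.8] -> tcp [0.693 0.43  0.304] g [0.66  0.36  0.169] toolz [-0.21 -0.45 -0.87] q [-0.54  0.93 -0.23  1.06  0.4   1.66 -1.22]
```

Emit:
jog_arm([
  {"x": 0.022, "y": -0.08, "z": 0.013, "wx": -3.4, "wy": 7.1, "wz": 35.8, "gripper": 0.08},
  {"x": 0.022, "y": -0.08, "z": 0.013, "wx": -3.4, "wy": 7.1, "wz": 35.8, "gripper": 0.08},
  {"x": 0.022, "y": -0.08, "z": 0.013, "wx": -3.4, "wy": 7.1, "wz": 35.8, "gripper": 0.08},
  {"x": 0.022, "y": -0.08, "z": 0.013, "wx": -3.4, "wy": 7.1, "wz": 35.8, "gripper": 0.08},
  {"x": 0.022, "y": -0.08, "z": 0.013, "wx": -3.4, "wy": 7.1, "wz": 35.8, "gripper": 0.08},
])

```text
clock: 15.4
eef_pos: [0.5711, 0.0229, 0.3311]
ee_rot: [[-0.189, -0.745, 0.64], [-0.629, -0.409, -0.661], [0.754, -0.528, -0.391]]
ft_force: [0.0, 0.3, 0.5]
opening: 0.0797
```

Emit:
jog_arm([
  {"x": -0.042, "y": -0.064, "z": -0.006, "wx": -2, "wy": 4.9, "wz": 36.6, "gripper": 0.08},
  {"x": -0.042, "y": -0.064, "z": -0.006, "wx": -2, "wy": 4.9, "wz": 36.6, "gripper": 0.08},
  {"x": -0.042, "y": -0.064, "z": -0.006, "wx": -2, "wy": 4.9, "wz": 36.6, "gripper": 0.08},
  {"x": -0.042, "y": -0.064, "z": -0.006, "wx": -2, "wy": 4.9, "wz": 36.6, "gripper": 0.08},
  {"x": -0.042, "y": -0.064, "z": -0.006, "wx": -2, "wy": 4.9, "wz": 36.6, "gripper": 0.08},
])

```text
clock: 15.9
eef_pos: [0.6229, 0.0811, 0.3344]
ee_rot: [[-0.651, -0.487, 0.582], [-0.687, 0.052, -0.725], [0.323, -0.872, -0.369]]
ft_force: [0.4, 0.1, 0.9]
opening: 0.0802
```

Emit:
jog_arm([
  {"x": -0.07, "y": -0.009, "z": -0.023, "wx": -3.4, "wy": 5.9, "wz": 35.7, "gripper": 0.08},
  {"x": -0.07, "y": -0.009, "z": -0.023, "wx": -3.4, "wy": 5.9, "wz": 35.7, "gripper": 0.08},
  {"x": -0.07, "y": -0.009, "z": -0.023, "wx": -3.4, "wy": 5.9, "wz": 35.7, "gripper": 0.08},
  {"x": -0.07, "y": -0.009, "z": -0.023, "wx": -3.4, "wy": 5.9, "wz": 35.7, "gripper": 0.08},
  {"x": -0.07, "y": -0.009, "z": -0.023, "wx": -3.4, "wy": 5.9, "wz": 35.7, "gripper": 0.08},
])

```text
clock: 16.4
eef_pos: [0.6593, 0.1466, 0.3272]
ee_rot: [[-0.873, -0.029, 0.486], [-0.443, 0.463, -0.768], [-0.203, -0.886, -0.417]]
ft_force: [-0.1, 0.7, 0.5]
opening: 0.0798
```

Emit:
jog_arm([
  {"x": -0.048, "y": 0.042, "z": -0.038, "wx": -2.9, "wy": 9.3, "wz": 33.8, "gripper": 0.08},
  {"x": -0.048, "y": 0.042, "z": -0.038, "wx": -2.9, "wy": 9.3, "wz": 33.8, "gripper": 0.08},
  {"x": -0.048, "y": 0.042, "z": -0.038, "wx": -2.9, "wy": 9.3, "wz": 33.8, "gripper": 0.08},
  {"x": -0.048, "y": 0.042, "z": -0.038, "wx": -2.9, "wy": 9.3, "wz": 33.8, "gripper": 0.08},
  {"x": -0.048, "y": 0.042, "z": -0.038, "wx": -2.9, "wy": 9.3, "wz": 33.8, "gripper": 0.08},
])

```text
clock: 16.9
eef_pos: [0.6815, 0.2169, 0.3152]
ee_rot: [[-0.812, 0.461, 0.357], [0.018, 0.632, -0.774], [-0.583, -0.622, -0.522]]
ft_force: [1.0, -0.5, -0.0]
opening: 0.0802
```

Emit:
jog_arm([
  {"x": 0, "y": 0.06, "z": -0.047, "wx": 1, "wy": 12.6, "wz": 31.1, "gripper": 0.08},
  {"x": 0, "y": 0.06, "z": -0.047, "wx": 1, "wy": 12.6, "wz": 31.1, "gripper": 0.08},
  {"x": 0, "y": 0.06, "z": -0.047, "wx": 1, "wy": 12.6, "wz": 31.1, "gripper": 0.08},
  {"x": 0, "y": 0.06, "z": -0.047, "wx": 1, "wy": 12.6, "wz": 31.1, "gripper": 0.08},
  {"x": 0, "y": 0.06, "z": -0.047, "wx": 1, "wy": 12.6, "wz": 31.1, "gripper": 0.08},
])

```text
clock: 17.4
eef_pos: [0.6926, 0.2907, 0.3024]
ee_rot: [[-0.515, 0.835, 0.196], [0.495, 0.476, -0.727], [-0.7, -0.277, -0.658]]
ft_force: [0.0, -1.3, -0.5]
opening: 0.0799
```

Emit:
jog_arm([
  {"x": 0.041, "y": 0.039, "z": -0.05, "wx": 7.6, "wy": 12.8, "wz": 28, "gripper": 0.08},
  {"x": 0.041, "y": 0.039, "z": -0.05, "wx": 7.6, "wy": 12.8, "wz": 28, "gripper": 0.08},
  {"x": 0.041, "y": 0.039, "z": -0.05, "wx": 7.6, "wy": 12.8, "wz": 28, "gripper": 0.08},
  {"x": 0.041, "y": 0.039, "z": -0.05, "wx": 7.6, "wy": 12.8, "wz": 28, "gripper": 0.08},
  {"x": 0.041, "y": 0.039, "z": -0.05, "wx": 7.6, "wy": 12.8, "wz": 28, "gripper": 0.08},
])

```text
clock: 17.9
eef_pos: [0.6946, 0.365, 0.2958]
ee_rot: [[-0.082, 0.997, 0.004], [0.783, 0.067, -0.618], [-0.617, -0.047, -0.786]]
ft_force: [0.1, -0.1, 0.2]
opening: 0.0806
```

Emit:
jog_arm([
  {"x": 0.052, "y": 0.002, "z": -0.047, "wx": 13.8, "wy": 8.7, "wz": 24.8, "gripper": 0.08},
  {"x": 0.052, "y": 0.002, "z": -0.047, "wx": 13.8, "wy": 8.7, "wz": 24.8, "gripper": 0.08},
  {"x": 0.052, "y": 0.002, "z": -0.047, "wx": 13.8, "wy": 8.7, "wz": 24.8, "gripper": 0.08},
  {"x": 0.052, "y": 0.002, "z": -0.047, "wx": 13.8, "wy": 8.7, "wz": 24.8, "gripper": 0.08},
  {"x": 0.052, "y": 0.002, "z": -0.047, "wx": 13.8, "wy": 8.7, "wz": 24.8, "gripper": 0.08},
])

```text
clock: 18.4
eef_pos: [0.6926, 0.4339, 0.3004]
ee_rot: [[0.353, 0.912, -0.209], [0.79, -0.411, -0.456], [-0.501, -0.004, -0.865]]
ft_force: [0.9, -0.5, -0.4]
opening: 0.0796
```

```bash
python3 - <<'E'
from ik import *
R=Rgrasp(-115); g=np.array([.603,.277,.028])
w=shot('wrist'); cv2.imwrite('pics/w7.png',w['px'])
print([proj(w,[x,y,.05]).round(0) for x,y in((.603,.277),(.433,.38))], np.round(bot.read_state()['qpos'],2))
plan([(at(g,R,.03),R),(at(g,R),R)])
E
```

```text
[array([266., 229.]), array([ 54., 211.])] [-0.83  1.01  0.42  0.97 -0.06  1.64 -0.92]
xyz [-0.0194 -0.0153  0.1409] w [0.2 0.1 0.8] -> world [0.642 0.361 0.188]
xyz [0.   0.   0.03] w [ 0. -0. -0.] -> world [0.636 0.347 0.162]
```

View pics/w7.png

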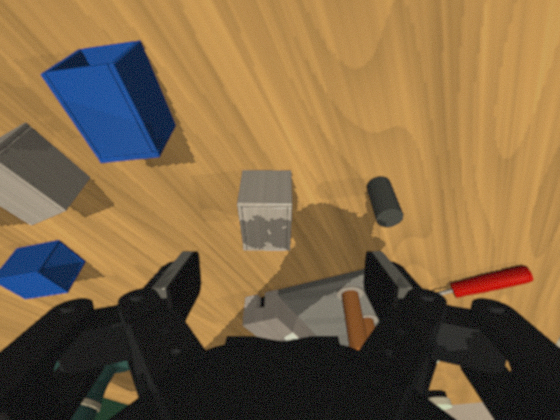

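Cup A's top face is centred at (266,227), against a predicted (266,229). The battery cell at (383,200) is clear. Approach and grip.

Emit:
jog_arm([
  {"x": -0.019, "y": -0.015, "z": 0.04, "wx": 0.2, "wy": 0, "wz": 0.8, "gripper": 0.08},
  {"x": -0.019, "y": -0.015, "z": 0.08, "wx": 0.2, "wy": 0, "wz": 0.8, "gripper": 0.08},
  {"x": -0.019, "y": -0.015, "z": 0.12, "wx": 0.2, "wy": 0, "wz": 0.8, "gripper": 0.08},
  {"x": -0.019, "y": -0.015, "z": 0.15, "wx": 0.2, "wy": 0, "wz": 0.8, "gripper": 0.08},
  {"x": -0.019, "y": -0.015, "z": 0.17, "wx": 0.2, "wy": 0, "wz": 0.8, "gripper": 0.08},
])

```text
clock: 18.95
eef_pos: [0.6351, 0.3462, 0.1607]
ee_rot: [[0.36, 0.908, -0.214], [0.785, -0.418, -0.457], [-0.505, -0.003, -0.863]]
ft_force: [0.8, 0.1, -0.3]
opening: 0.0797
```

Emit:
jog_arm([
  {"x": 0, "y": 0, "z": 0, "wx": 0, "wy": 0, "wz": 0, "gripper": 0.04},
  {"x": 0, "y": 0, "z": 0, "wx": 0, "wy": 0, "wz": 0, "gripper": 0.04},
  {"x": 0, "y": 0, "z": 0, "wx": 0, "wy": 0, "wz": 0, "gripper": 0.04},
  {"x": 0, "y": 0, "z": 0, "wx": 0, "wy": 0, "wz": 0, "gripper": 0.04},
  {"x": 0, "y": 0, "z": 0, "wx": 0, "wy": 0, "wz": 0, "gripper": 0.04},
], squeeze=50)

```text
clock: 19.45
eef_pos: [0.6353, 0.3469, 0.1615]
ee_rot: [[0.359, 0.909, -0.212], [0.786, -0.417, -0.457], [-0.504, -0.003, -0.864]]
ft_force: [0.2, -0.1, -1.2]
opening: 0.0495
```

```bash
cat > hang.py <<'E'
from ik import *
def hang(peg,yaw=-40,lift=.2,dx=.003,q0=[-.1,.5,0,2.2,2.1,.8,2],zt=.22):
    s=bot.read_state();R0=np.array(s['ee_rot']);p=np.array(s['eef_pos']); st()
    ql=ik(p+[0,0,lift],R0,s['qpos'])
    H=Rhang(yaw); g=np.array([*peg,0])-dx*np.array([c_(yaw),s_(yaw),0])
    qt=ik(at(g+[0,0,zt],H),H,q0); print(ql[1:],qt[1:])
    plan([(p+[0,0,lift],R0)]); print('--'); jplan([ql[0],qt[0]],maxr=41)
E
python3 - <<'E'
from hang import *
hang([.637,-.040])
E
```

```text
19.45 [0.6353 0.3469 0.1615] 
 [[ 0.359  0.909 -0.212]
 [ 0.786 -0.417 -0.457]
 [-0.504 -0.003 -0.864]] [ 0.2 -0.1 -1.2] 0.04948105821952878
(np.float64(2.895511326356453e-06), np.float64(0.0003231687074396353)) (np.float64(5.902567211876713e-06), np.float64(0.0008196492317489266))
xyz [-0.1007 -0.0005 -0.1728] w [0. 0. 0.] -> world [0.635 0.347 0.361]
--
xyz [-0.046  0.007 -0.091] w [ 0.4 -0.  -0.2] -> tcp [0.645 0.349 0.263] g [0.611 0.279 0.129] toolz [-0.22 -0.45 -0.86] q [-0.84  0.9   0.43  1.32 -0.01  1.4  -0.9 ]
xyz [-0.057  0.001 -0.085] w [-0.4  0.   0.2] -> tcp [0.644 0.343 0.365] g [0.611 0.272 0.231] toolz [-0.21 -0.46 -0.86] q [-0.85  0.79  0.46  1.28  0.02  1.54 -0.87]
xyz [-0.054  0.033  0.05 ] w [ -5.3  -8.9 -26.3] -> tcp [0.644 0.264 0.349] g [0.622 0.171 0.227] toolz [-0.14 -0.6  -0.79] q [-0.76  0.74  0.38  1.41  0.28  1.44 -0.45]
xyz [-0.047 -0.005  0.051] w [ -2.   -9.9 -29.1] -> tcp [0.637 0.196 0.338] g [0.63  0.085 0.23 ] toolz [-0.05 -0.72 -0.69] q [-0.68  0.7   0.3   1.54  0.53  1.35 -0.02]
xyz [-0.022 -0.027  0.046] w [  0.8  -9.8 -31.3] -> tcp [0.627 0.14  0.33 ] g [0.639 0.017 0.236] toolz [ 0.08 -0.79 -0.61] q [-0.6   0.65  0.22  1.67  0.79  1.26  0.41]
xyz [ 0.008 -0.026  0.037] w [  3.2  -9.1 -33.1] -> tcp [0.613 0.097 0.324] g [ 0.648 -0.029  0.24 ] toolz [ 0.23 -0.81 -0.54] q [-0.51  0.61  0.14  1.8   1.04  1.17  0.83]
xyz [ 0.025 -0.007  0.023] w [  5.5  -8.2 -34.3] -> tcp [0.595 0.067 0.317] g [ 0.655 -0.053  0.241] toolz [ 0.39 -0.78 -0.49] q [-0.43  0.56  0.06  1.93  1.3   1.08  1.26]
xyz [0.022 0.018 0.008] w [  7.9  -6.6 -35.1] -> tcp [0.571 0.05  0.31 ] g [ 0.655 -0.057  0.236] toolz [ 0.54 -0.69 -0.48] q [-0.34  0.52 -0.02  2.05  1.55  0.99  1.69]
xyz [ 0.001  0.032 -0.008] w [ 10.   -4.  -35.7] -> tcp [0.54  0.044 0.301] g [ 0.643 -0.042  0.224] toolz [ 0.66 -0.56 -0.5 ] q [-0.26  0.47 -0.1   2.18  1.81  0.89  2.11]
```

Emit:
jog_arm([
  {"x": -0.025, "y": 0, "z": -0.043, "wx": 0, "wy": 0, "wz": 0, "gripper": 0.04},
  {"x": -0.05, "y": 0, "z": -0.086, "wx": 0, "wy": 0, "wz": 0, "gripper": 0.04},
  {"x": -0.101, "y": 0, "z": -0.173, "wx": 0, "wy": 0, "wz": 0, "gripper": 0.04},
  {"x": -0.101, "y": 0, "z": -0.173, "wx": 0, "wy": 0, "wz": 0, "gripper": 0.04},
  {"x": -0.101, "y": 0, "z": -0.173, "wx": 0, "wy": 0, "wz": 0, "gripper": 0.04},
])

```text
clock: 19.95
eef_pos: [0.6376, 0.3466, 0.3714]
ee_rot: [[0.365, 0.909, -0.201], [0.789, -0.417, -0.451], [-0.494, 0.006, -0.869]]
ft_force: [0.4, 0.1, -1.4]
opening: 0.0499
```

Emit:
jog_arm([
  {"x": -0.054, "y": 0.033, "z": 0.05, "wx": -5.3, "wy": -8.9, "wz": -26.3, "gripper": 0.04},
  {"x": -0.054, "y": 0.033, "z": 0.05, "wx": -5.3, "wy": -8.9, "wz": -26.3, "gripper": 0.04},
  {"x": -0.054, "y": 0.033, "z": 0.05, "wx": -5.3, "wy": -8.9, "wz": -26.3, "gripper": 0.04},
  {"x": -0.054, "y": 0.033, "z": 0.05, "wx": -5.3, "wy": -8.9, "wz": -26.3, "gripper": 0.04},
])

```text
clock: 20.35
eef_pos: [0.6377, 0.267, 0.3546]
ee_rot: [[-0.107, 0.985, -0.133], [0.803, 0.007, -0.597], [-0.587, -0.171, -0.791]]
ft_force: [0.4, 0.7, -0.7]
opening: 0.0494
```

Emit:
jog_arm([
  {"x": -0.047, "y": -0.005, "z": 0.051, "wx": -2, "wy": -9.9, "wz": -29.1, "gripper": 0.04},
  {"x": -0.047, "y": -0.005, "z": 0.051, "wx": -2, "wy": -9.9, "wz": -29.1, "gripper": 0.04},
  {"x": -0.047, "y": -0.005, "z": 0.051, "wx": -2, "wy": -9.9, "wz": -29.1, "gripper": 0.04},
  {"x": -0.047, "y": -0.005, "z": 0.051, "wx": -2, "wy": -9.9, "wz": -29.1, "gripper": 0.04},
  {"x": -0.047, "y": -0.005, "z": 0.051, "wx": -2, "wy": -9.9, "wz": -29.1, "gripper": 0.04},
])

```text
clock: 20.85
eef_pos: [0.6307, 0.2002, 0.3424]
ee_rot: [[-0.589, 0.807, -0.039], [0.584, 0.392, -0.711], [-0.559, -0.441, -0.702]]
ft_force: [0.4, 1.1, -1.6]
opening: 0.0493
```

Emit:
jog_arm([
  {"x": -0.022, "y": -0.027, "z": 0.046, "wx": 0.8, "wy": -9.8, "wz": -31.3, "gripper": 0.04},
  {"x": -0.022, "y": -0.027, "z": 0.046, "wx": 0.8, "wy": -9.8, "wz": -31.3, "gripper": 0.04},
  {"x": -0.022, "y": -0.027, "z": 0.046, "wx": 0.8, "wy": -9.8, "wz": -31.3, "gripper": 0.04},
  {"x": -0.022, "y": -0.027, "z": 0.046, "wx": 0.8, "wy": -9.8, "wz": -31.3, "gripper": 0.04},
  {"x": -0.022, "y": -0.027, "z": 0.046, "wx": 0.8, "wy": -9.8, "wz": -31.3, "gripper": 0.04},
])

```text
clock: 21.35
eef_pos: [0.6199, 0.145, 0.3341]
ee_rot: [[-0.919, 0.386, 0.086], [0.177, 0.595, -0.784], [-0.353, -0.705, -0.615]]
ft_force: [-0.5, -0.2, -1.6]
opening: 0.0497
```

Emit:
jog_arm([
  {"x": 0.008, "y": -0.026, "z": 0.037, "wx": 3.2, "wy": -9.1, "wz": -33.1, "gripper": 0.04},
  {"x": 0.008, "y": -0.026, "z": 0.037, "wx": 3.2, "wy": -9.1, "wz": -33.1, "gripper": 0.04},
  {"x": 0.008, "y": -0.026, "z": 0.037, "wx": 3.2, "wy": -9.1, "wz": -33.1, "gripper": 0.04},
  {"x": 0.008, "y": -0.026, "z": 0.037, "wx": 3.2, "wy": -9.1, "wz": -33.1, "gripper": 0.04},
  {"x": 0.008, "y": -0.026, "z": 0.037, "wx": 3.2, "wy": -9.1, "wz": -33.1, "gripper": 0.04},
])

```text
clock: 21.85
eef_pos: [0.6056, 0.1023, 0.3268]
ee_rot: [[-0.959, -0.161, 0.233], [-0.283, 0.519, -0.806], [0.009, -0.839, -0.544]]
ft_force: [-1.2, -0.1, -1.4]
opening: 0.0493
```

```bash
python3 - <<'E'
from hang import *
print(np.round(bot.read_state()['qpos'],2))
H=Rhang(-40); g=np.array([.637,-.04,.21])-.003*np.array([c_(-40),s_(-40),0])
q=np.array(bot.read_state()['qpos'])
qt=ik(at(g,H),H,[-.26,.47,-.1,2.18,1.81,.89,2.11])[0]
jplan([qt],maxr=41)
E
```

```text
[-0.62  0.58  0.28  1.81  0.96  1.14  0.89]
xyz [ 0.022 -0.001  0.032] w [  5.6  -6.  -35.4] -> tcp [0.592 0.07  0.31 ] g [ 0.648 -0.053  0.234] toolz [ 0.36 -0.79 -0.49] q [-0.5   0.55  0.15  1.94  1.25  1.06  1.29]
xyz [0.015 0.021 0.014] w [  8.4  -6.8 -35.2] -> tcp [0.574 0.053 0.295] g [ 0.655 -0.056  0.221] toolz [ 0.52 -0.71 -0.48] q [-0.38  0.52  0.03  2.06  1.54  0.98  1.68]
xyz [-0.006  0.029 -0.005] w [ 11.1  -4.5 -35.3] -> tcp [0.547 0.05  0.28 ] g [ 0.65  -0.036  0.203] toolz [ 0.66 -0.56 -0.5 ] q [-0.26  0.49 -0.1   2.19  1.83  0.9   2.08]
```

Emit:
jog_arm([
  {"x": 0.022, "y": -0.001, "z": 0.032, "wx": 5.6, "wy": -6, "wz": -35.4, "gripper": 0.04},
  {"x": 0.022, "y": -0.001, "z": 0.032, "wx": 5.6, "wy": -6, "wz": -35.4, "gripper": 0.04},
  {"x": 0.022, "y": -0.001, "z": 0.032, "wx": 5.6, "wy": -6, "wz": -35.4, "gripper": 0.04},
  {"x": 0.022, "y": -0.001, "z": 0.032, "wx": 5.6, "wy": -6, "wz": -35.4, "gripper": 0.04},
  {"x": 0.022, "y": -0.001, "z": 0.032, "wx": 5.6, "wy": -6, "wz": -35.4, "gripper": 0.04},
])

```text
clock: 22.35
eef_pos: [0.5922, 0.07, 0.3105]
ee_rot: [[-0.67, -0.648, 0.361], [-0.586, 0.164, -0.794], [0.456, -0.743, -0.49]]
ft_force: [0.2, -0.0, -1.1]
opening: 0.0493
```

Emit:
jog_arm([
  {"x": 0.015, "y": 0.021, "z": 0.014, "wx": 8.4, "wy": -6.8, "wz": -35.2, "gripper": 0.04},
  {"x": 0.015, "y": 0.021, "z": 0.014, "wx": 8.4, "wy": -6.8, "wz": -35.2, "gripper": 0.04},
  {"x": 0.015, "y": 0.021, "z": 0.014, "wx": 8.4, "wy": -6.8, "wz": -35.2, "gripper": 0.04},
  {"x": 0.015, "y": 0.021, "z": 0.014, "wx": 8.4, "wy": -6.8, "wz": -35.2, "gripper": 0.04},
  {"x": 0.015, "y": 0.021, "z": 0.014, "wx": 8.4, "wy": -6.8, "wz": -35.2, "gripper": 0.04},
])

```text
clock: 22.85
eef_pos: [0.5736, 0.0534, 0.295]
ee_rot: [[-0.146, -0.84, 0.523], [-0.625, -0.332, -0.707], [0.767, -0.43, -0.476]]
ft_force: [0.9, 0.4, -1.8]
opening: 0.0495
```

Emit:
jog_arm([
  {"x": -0.006, "y": 0.029, "z": -0.005, "wx": 11.1, "wy": -4.5, "wz": -35.3, "gripper": 0.04},
  {"x": -0.006, "y": 0.029, "z": -0.005, "wx": 11.1, "wy": -4.5, "wz": -35.3, "gripper": 0.04},
  {"x": -0.006, "y": 0.029, "z": -0.005, "wx": 11.1, "wy": -4.5, "wz": -35.3, "gripper": 0.04},
  {"x": -0.006, "y": 0.029, "z": -0.005, "wx": 11.1, "wy": -4.5, "wz": -35.3, "gripper": 0.04},
  {"x": -0.006, "y": 0.029, "z": -0.005, "wx": 11.1, "wy": -4.5, "wz": -35.3, "gripper": 0.04},
])

```text
clock: 23.35
eef_pos: [0.5478, 0.0509, 0.2805]
ee_rot: [[0.375, -0.648, 0.663], [-0.33, -0.761, -0.558], [0.867, -0.009, -0.499]]
ft_force: [-0.3, 0.1, -1.7]
opening: 0.0494
```

```bash
cat > above.py <<'E'
from hang import *
import sys
peg=eval(sys.argv[1]); st(); print(np.round(bot.read_state()['qpos'],2))
H=Rhang(-40); g=np.array([*peg,0])-.003*np.array([c_(-40),s_(-40),0])
plan([(at(g+[0,0,.17],H),H),(at(g+[0,0,.08],H),H)])
E
python3 above.py [.637,-.04]
```

```text
23.35 [0.5478 0.0509 0.2805] 
 [[ 0.375 -0.648  0.663]
 [-0.33  -0.761 -0.558]
 [ 0.867 -0.009 -0.499]] [-0.3  0.1 -1.7] 0.04944064765025097
[-0.56  0.5   0.25  2.17  1.74  0.76  2.09]
xyz [-0.0337  0.0127  0.0074] w [ 0.1 -0.1 -0.7] -> world [0.532 0.048 0.248]
xyz [-0.0779 -0.      0.045 ] w [-0.  0.  0.] -> world [0.532 0.048 0.157]
```

Emit:
jog_arm([
  {"x": -0.017, "y": 0.013, "z": 0.007, "wx": 0, "wy": 0, "wz": -0.7, "gripper": 0.04},
  {"x": -0.034, "y": 0.013, "z": 0.007, "wx": 0, "wy": 0, "wz": -0.7, "gripper": 0.04},
  {"x": -0.034, "y": 0.013, "z": 0.007, "wx": 0, "wy": 0, "wz": -0.7, "gripper": 0.04},
  {"x": -0.034, "y": 0.013, "z": 0.007, "wx": 0, "wy": 0, "wz": -0.7, "gripper": 0.04},
])

```text
clock: 23.75
eef_pos: [0.5319, 0.0485, 0.2478]
ee_rot: [[0.38, -0.645, 0.663], [-0.322, -0.764, -0.559], [0.867, -0.001, -0.498]]
ft_force: [0.2, -1.5, -1.3]
opening: 0.0498
```

```bash
python3 - <<'E'
from hang import *
import pickle
c,T=pickle.load(open('d6.pkl','rb'))
print('hung0 top: top cam',onz(T,110+591*.34375,160+46*.34375,.105).round(4),'scene',onz(c,200+77*.34375,180+142*.34375,.105).round(4))
st(); S=shot('scene');T=shot('top')
s=bot.read_state();R=np.array(s['ee_rot']);g=np.array(s['eef_pos'])+.155*R[:,2]
ctr=g+.003*np.array([c_(-40),s_(-40),0])+[0,0,.035]; print('ctr',ctr.round(4))
I=[]
for n,k in(('scene',S),('top',T)):
    u,v=proj(k,ctr); u0,v0=int(u)-50,int(v)-40; print(n,(u-u0)*4,(v-v0)*4,u0,v0)
    I.append(cv2.resize(k['px'][v0:v0+90,u0:u0+100],(400,360),interpolation=cv2.INTER_CUBIC))
cv2.imwrite('pics/st8.png',np.hstack(I))
E
python3 above.py [.637,-.04]
```

```text
hung0 top: top cam [ 0.6318 -0.1429  0.105 ] scene [ 0.6424 -0.1402  0.105 ]
23.75 [0.5319 0.0485 0.2478] 
 [[ 0.38  -0.645  0.663]
 [-0.322 -0.764 -0.559]
 [ 0.867 -0.001 -0.498]] [ 0.2 -1.5 -1.3] 0.04978148294011323
ctr [ 0.6372 -0.0402  0.2062]
scene 201.61845178526596 162.89361772546113 215 160
top 202.67185610396587 160.18451405215183 231 127
23.85 [0.532  0.0483 0.2483] 
 [[ 0.379 -0.645  0.664]
 [-0.322 -0.764 -0.559]
 [ 0.867 -0.002 -0.498]] [ 0.4 -0.8 -0.8] 0.049288960875140585
[-0.56  0.55  0.24  2.21  1.82  0.78  1.97]
xyz [-0.0007  0.0002  0.0004] w [ 0.1 -0.2 -0.2] -> world [0.532 0.048 0.248]
xyz [-0.0779 -0.      0.045 ] w [-0.  0.  0.] -> world [0.532 0.048 0.157]
```

View pics/st8.png

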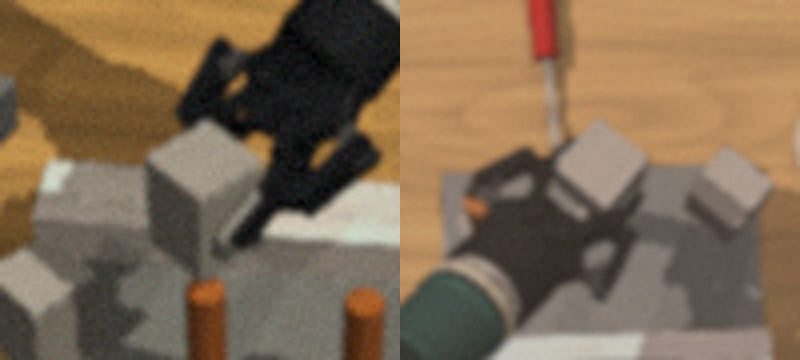

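Cup 2 is over peg1; its centre at scene crop (205,160) and top crop (601,165) suggests it sits about 3 mm short in x. I'll correct that and descend.

Emit:
jog_arm([
  {"x": -0.02, "y": -0.002, "z": 0.014, "wx": 0, "wy": 0, "wz": 0, "gripper": 0.04},
  {"x": -0.04, "y": -0.002, "z": 0.025, "wx": 0, "wy": 0, "wz": 0, "gripper": 0.04},
  {"x": -0.06, "y": -0.002, "z": 0.037, "wx": 0, "wy": 0, "wz": 0, "gripper": 0.04},
  {"x": -0.077, "y": -0.002, "z": 0.047, "wx": 0, "wy": 0, "wz": 0, "gripper": 0.04},
  {"x": -0.077, "y": -0.002, "z": 0.047, "wx": 0, "wy": 0, "wz": 0, "gripper": 0.04},
])

```text
clock: 24.35
eef_pos: [0.5358, 0.0479, 0.1572]
ee_rot: [[0.379, -0.646, 0.663], [-0.322, -0.763, -0.56], [0.868, -0.001, -0.497]]
ft_force: [-0.1, 0.3, -1.0]
opening: 0.0493
```

Emit:
jog_arm([
  {"x": -0.003, "y": 0, "z": 0.002, "wx": 0, "wy": 0, "wz": 0, "gripper": 0.04},
  {"x": -0.005, "y": 0, "z": 0.003, "wx": 0, "wy": 0, "wz": 0, "gripper": 0.04},
  {"x": -0.005, "y": 0, "z": 0.003, "wx": 0, "wy": 0, "wz": 0, "gripper": 0.04},
])

```text
clock: 24.65
eef_pos: [0.5373, 0.046, 0.1538]
ee_rot: [[0.371, -0.65, 0.663], [-0.323, -0.76, -0.564], [0.871, -0.005, -0.491]]
ft_force: [0.9, -4.6, 3.4]
opening: 0.0493
```

Emit:
jog_arm([
  {"x": -0.002, "y": 0, "z": 0.001, "wx": 0, "wy": 0, "wz": 0, "gripper": 0.04},
  {"x": 0, "y": 0, "z": 0, "wx": 0, "wy": 0, "wz": 0, "gripper": 0.066},
  {"x": 0, "y": 0, "z": 0, "wx": 0, "wy": 0, "wz": 0, "gripper": 0.066},
  {"x": 0, "y": 0, "z": 0, "wx": 0, "wy": 0, "wz": 0, "gripper": 0.066},
])

```text
clock: 25.05
eef_pos: [0.5382, 0.0462, 0.1551]
ee_rot: [[0.367, -0.65, 0.665], [-0.323, -0.76, -0.564], [0.872, -0.007, -0.489]]
ft_force: [0.4, -1.2, 6.4]
opening: 0.066
```

Emit:
jog_arm([
  {"x": 0, "y": 0, "z": -0.02, "wx": 0, "wy": 0, "wz": 0, "gripper": 0.066},
  {"x": 0, "y": 0, "z": -0.05, "wx": 0, "wy": 0, "wz": 0, "gripper": 0.066},
  {"x": 0.02, "y": 0, "z": -0.09, "wx": 0, "wy": 0, "wz": 0, "gripper": 0.08},
  {"x": 0.08, "y": 0, "z": -0.12, "wx": 0, "wy": 0, "wz": 0, "gripper": 0.08},
  {"x": 0.12, "y": 0, "z": -0.12, "wx": 0, "wy": 0, "wz": 0, "gripper": 0.08},
])

```text
clock: 25.55
eef_pos: [0.4994, 0.0795, 0.3139]
ee_rot: [[0.373, -0.644, 0.668], [-0.32, -0.765, -0.558], [0.871, -0.006, -0.492]]
ft_force: [0.6, -0.2, -0.1]
opening: 0.0798
```

```bash
python3 - <<'E'
from hang import *
import pickle
st(); c=shot('scene');T=shot('top');pickle.dump((c,T),open('d9.pkl','wb'))
cv2.imwrite('pics/s9.png',np.vstack([cv2.resize(c['px'][180:290,200:475],(750,300),interpolation=cv2.INTER_CUBIC),cv2.resize(T['px'][160:270,110:385],(750,300),interpolation=cv2.INTER_CUBIC)]))
R=Rgrasp(-89.5); g=np.array([.433,.380,.028])
qt=ik(at(g,R,.14),R,[-.5,.7,-.2,1.7,.5,1.3,-1.2]); print(qt[1:],ik(at(g,R),R,qt[0])[1])
jplan([qt[0]],maxr=41)
E
```

```text
25.55 [0.4994 0.0795 0.3139] 
 [[ 0.373 -0.644  0.668]
 [-0.32  -0.765 -0.558]
 [ 0.871 -0.006 -0.492]] [ 0.6 -0.2 -0.1] 0.07977250338515796
(np.float64(4.577057604798511e-06), np.float64(0.0003333659152068691)) 3.6224471931273635e-06
xyz [-0.016 -0.067 -0.018] w [-4.4  0.5 38.6] -> tcp [0.529 0.143 0.315] g [0.624 0.048 0.238] toolz [ 0.61 -0.61 -0.5 ] q [-0.66  0.44  0.14  2.1   1.44  0.94  1.6 ]
xyz [-0.06  -0.029 -0.033] w [-4.7  0.7 38.4] -> tcp [0.54  0.216 0.306] g [0.625 0.119 0.221] toolz [ 0.55 -0.63 -0.55] q [-0.68  0.51  0.05  1.97  1.25  1.04  1.03]
xyz [-0.059  0.029 -0.044] w [-5.6  4.1 37.1] -> tcp [0.536 0.294 0.294] g [0.608 0.197 0.196] toolz [ 0.46 -0.63 -0.63] q [-0.71  0.58 -0.05  1.85  1.06  1.14  0.46]
xyz [-0.014  0.064 -0.051] w [-3.2  8.3 35.3] -> tcp [0.518 0.374 0.281] g [0.571 0.28  0.17 ] toolz [ 0.34 -0.6  -0.72] q [-0.73  0.64 -0.14  1.72  0.87  1.24 -0.11]
xyz [ 0.042  0.054 -0.052] w [ 2.6 10.3 33.3] -> tcp [0.488 0.454 0.272] g [0.517 0.367 0.147] toolz [ 0.19 -0.56 -0.81] q [-0.76  0.71 -0.23  1.59  0.68  1.34 -0.68]
xyz [ 0.072  0.007 -0.05 ] w [ 9.1  7.6 31.3] -> tcp [0.447 0.531 0.27 ] g [0.448 0.454 0.136] toolz [ 0.   -0.5  -0.87] q [-0.79  0.78 -0.32  1.46  0.49  1.43 -1.25]
```

View pics/s9.png

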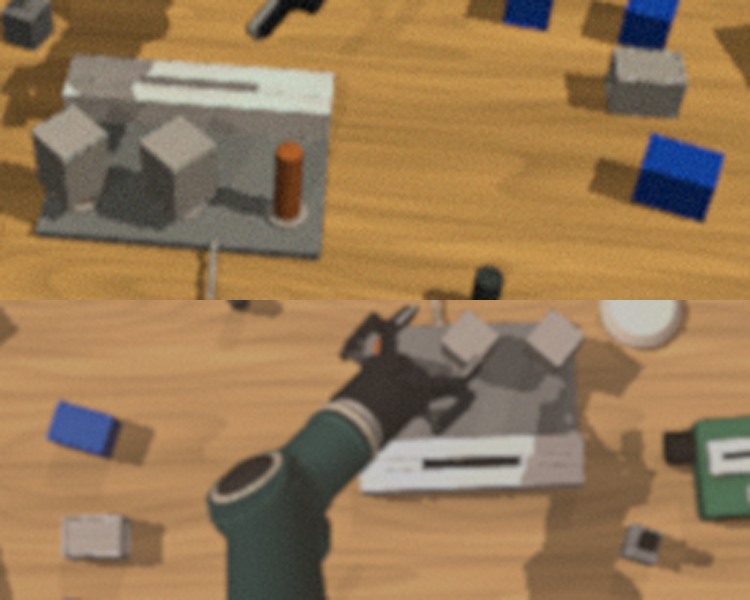

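Two cups are hung. Cup B was knocked: it is now at lower crop (96,537). Re-measuring its position.

```bash
python3 - <<'E'
from hang import *
import pickle
c,T=pickle.load(open('d9.pkl','rb')); k=.36667
X=onz(T,110+96*k,160+235*k,.05); print(X.round(4),tri([(T,110+96*k,160+237*k),(c,200+647*k,180+80*k)]))
g=np.array([X[0],X[1],.028])
R=Rgrasp(-91)
qt=ik(at(g,R,.16),R,[-.5,.7,-.2,1.7,.5,1.3,-1.2]); print(qt[1:],ik(at(g,R),R,qt[0])[1])
jplan([qt[0]],maxr=41)
E
```

```text
[0.4202 0.4055 0.05  ] (array([0.41967034, 0.4117467 , 0.02927159]), [array([-0.3, -0. ]), array([-0.3,  0. ])])
(np.float64(6.257073487846048e-06), np.float64(0.0004729573864157953)) 4.295783108393253e-06
xyz [-0.014 -0.074 -0.021] w [-4.2  1.  39.2] -> tcp [0.532 0.149 0.319] g [0.628 0.053 0.243] toolz [ 0.62 -0.61 -0.49] q [-0.66  0.45  0.14  2.09  1.44  0.95  1.59]
xyz [-0.063 -0.033 -0.038] w [-4.5  0.9 39. ] -> tcp [0.545 0.228 0.312] g [0.631 0.131 0.228] toolz [ 0.56 -0.63 -0.54] q [-0.7   0.52  0.04  1.95  1.24  1.06  1.02]
xyz [-0.062  0.03  -0.051] w [-5.6  4.3 37.5] -> tcp [0.54  0.313 0.302] g [0.613 0.215 0.206] toolz [ 0.47 -0.63 -0.62] q [-0.73  0.59 -0.05  1.81  1.05  1.17  0.45]
xyz [-0.013  0.067 -0.058] w [-3.1  8.7 35.5] -> tcp [0.519 0.4   0.292] g [0.572 0.306 0.181] toolz [ 0.35 -0.61 -0.72] q [-0.76  0.66 -0.14  1.66  0.85  1.28 -0.13]
xyz [ 0.047  0.054 -0.06 ] w [ 3.  10.6 33.2] -> tcp [0.484 0.485 0.286] g [0.513 0.398 0.161] toolz [ 0.19 -0.56 -0.81] q [-0.79  0.73 -0.23  1.52  0.66  1.39 -0.7 ]
xyz [ 0.075  0.001 -0.056] w [ 9.8  7.5 30.8] -> tcp [0.438 0.567 0.287] g [0.437 0.489 0.153] toolz [-0.01 -0.5  -0.87] q [-0.83  0.8  -0.32  1.38  0.46  1.5  -1.27]
```

Emit:
jog_arm([
  {"x": -0.014, "y": -0.074, "z": -0.021, "wx": -4.2, "wy": 1, "wz": 39.2, "gripper": 0.08},
  {"x": -0.014, "y": -0.074, "z": -0.021, "wx": -4.2, "wy": 1, "wz": 39.2, "gripper": 0.08},
  {"x": -0.014, "y": -0.074, "z": -0.021, "wx": -4.2, "wy": 1, "wz": 39.2, "gripper": 0.08},
  {"x": -0.014, "y": -0.074, "z": -0.021, "wx": -4.2, "wy": 1, "wz": 39.2, "gripper": 0.08},
  {"x": -0.014, "y": -0.074, "z": -0.021, "wx": -4.2, "wy": 1, "wz": 39.2, "gripper": 0.08},
])

```text
clock: 26.15
eef_pos: [0.5315, 0.1499, 0.3175]
ee_rot: [[-0.162, -0.769, 0.618], [-0.712, -0.343, -0.613], [0.683, -0.539, -0.492]]
ft_force: [-0.3, 0.0, 0.1]
opening: 0.0801
```

Emit:
jog_arm([
  {"x": -0.063, "y": -0.033, "z": -0.038, "wx": -4.5, "wy": 0.9, "wz": 39, "gripper": 0.08},
  {"x": -0.063, "y": -0.033, "z": -0.038, "wx": -4.5, "wy": 0.9, "wz": 39, "gripper": 0.08},
  {"x": -0.063, "y": -0.033, "z": -0.038, "wx": -4.5, "wy": 0.9, "wz": 39, "gripper": 0.08},
  {"x": -0.063, "y": -0.033, "z": -0.038, "wx": -4.5, "wy": 0.9, "wz": 39, "gripper": 0.08},
  {"x": -0.063, "y": -0.033, "z": -0.038, "wx": -4.5, "wy": 0.9, "wz": 39, "gripper": 0.08},
])

```text
clock: 26.65
eef_pos: [0.5431, 0.2304, 0.3098]
ee_rot: [[-0.634, -0.534, 0.559], [-0.744, 0.226, -0.629], [0.209, -0.815, -0.541]]
ft_force: [0.3, 0.4, 0.3]
opening: 0.0803
```

Emit:
jog_arm([
  {"x": -0.062, "y": 0.03, "z": -0.051, "wx": -5.6, "wy": 4.3, "wz": 37.5, "gripper": 0.08},
  {"x": -0.062, "y": 0.03, "z": -0.051, "wx": -5.6, "wy": 4.3, "wz": 37.5, "gripper": 0.08},
  {"x": -0.062, "y": 0.03, "z": -0.051, "wx": -5.6, "wy": 4.3, "wz": 37.5, "gripper": 0.08},
  {"x": -0.062, "y": 0.03, "z": -0.051, "wx": -5.6, "wy": 4.3, "wz": 37.5, "gripper": 0.08},
  {"x": -0.062, "y": 0.03, "z": -0.051, "wx": -5.6, "wy": 4.3, "wz": 37.5, "gripper": 0.08},
])

```text
clock: 27.15
eef_pos: [0.5373, 0.3163, 0.2989]
ee_rot: [[-0.88, -0.07, 0.469], [-0.387, 0.677, -0.626], [-0.273, -0.733, -0.623]]
ft_force: [-0.0, -0.8, 0.1]
opening: 0.0804
```

Emit:
jog_arm([
  {"x": -0.013, "y": 0.067, "z": -0.058, "wx": -3.1, "wy": 8.7, "wz": 35.5, "gripper": 0.08},
  {"x": -0.013, "y": 0.067, "z": -0.058, "wx": -3.1, "wy": 8.7, "wz": 35.5, "gripper": 0.08},
  {"x": -0.013, "y": 0.067, "z": -0.058, "wx": -3.1, "wy": 8.7, "wz": 35.5, "gripper": 0.08},
  {"x": -0.013, "y": 0.067, "z": -0.058, "wx": -3.1, "wy": 8.7, "wz": 35.5, "gripper": 0.08},
  {"x": -0.013, "y": 0.067, "z": -0.058, "wx": -3.1, "wy": 8.7, "wz": 35.5, "gripper": 0.08},
])

```text
clock: 27.65
eef_pos: [0.5161, 0.4037, 0.2883]
ee_rot: [[-0.821, 0.454, 0.346], [0.178, 0.779, -0.601], [-0.543, -0.432, -0.72]]
ft_force: [0.1, -0.3, 1.2]
opening: 0.0801
```

Emit:
jog_arm([
  {"x": 0.047, "y": 0.054, "z": -0.06, "wx": 3, "wy": 10.6, "wz": 33.2, "gripper": 0.08},
  {"x": 0.047, "y": 0.054, "z": -0.06, "wx": 3, "wy": 10.6, "wz": 33.2, "gripper": 0.08},
  {"x": 0.047, "y": 0.054, "z": -0.06, "wx": 3, "wy": 10.6, "wz": 33.2, "gripper": 0.08},
  {"x": 0.047, "y": 0.054, "z": -0.06, "wx": 3, "wy": 10.6, "wz": 33.2, "gripper": 0.08},
  {"x": 0.047, "y": 0.054, "z": -0.06, "wx": 3, "wy": 10.6, "wz": 33.2, "gripper": 0.08},
])

```text
clock: 28.15
eef_pos: [0.4809, 0.4905, 0.2816]
ee_rot: [[-0.479, 0.858, 0.186], [0.669, 0.494, -0.556], [-0.569, -0.142, -0.81]]
ft_force: [-0.3, -0.9, -0.1]
opening: 0.0804
```

Emit:
jog_arm([
  {"x": 0.075, "y": 0.001, "z": -0.056, "wx": 9.8, "wy": 7.5, "wz": 30.8, "gripper": 0.08},
  {"x": 0.075, "y": 0.001, "z": -0.056, "wx": 9.8, "wy": 7.5, "wz": 30.8, "gripper": 0.08},
  {"x": 0.075, "y": 0.001, "z": -0.056, "wx": 9.8, "wy": 7.5, "wz": 30.8, "gripper": 0.08},
  {"x": 0.075, "y": 0.001, "z": -0.056, "wx": 9.8, "wy": 7.5, "wz": 30.8, "gripper": 0.08},
  {"x": 0.075, "y": 0.001, "z": -0.056, "wx": 9.8, "wy": 7.5, "wz": 30.8, "gripper": 0.08},
])

```text
clock: 28.65
eef_pos: [0.4355, 0.5719, 0.2835]
ee_rot: [[0.021, 1.0, -0.007], [0.869, -0.022, -0.495], [-0.495, 0.004, -0.869]]
ft_force: [0.5, -0.2, 0.3]
opening: 0.08
```

```bash
python3 - <<'E'
from ik import *
import pickle
w=shot('wrist'); cv2.imwrite('pics/w10.png',w['px']); pickle.dump(w,open('w10.pkl','wb'))
st(); print(proj(w,[.42,.408,.05]), np.round(bot.read_state()['qpos'],2))
E
```

```text
28.7 [0.4356 0.5718 0.2836] 
 [[ 0.018  1.    -0.007]
 [ 0.869 -0.019 -0.495]
 [-0.495  0.003 -0.869]] [-0.7 -0.4 -0. ] 0.07992152487286168
[268.60826492 233.95441875] [-1.16  0.82  0.24  1.35  0.11  1.42 -1.01]
```

View pics/w10.png

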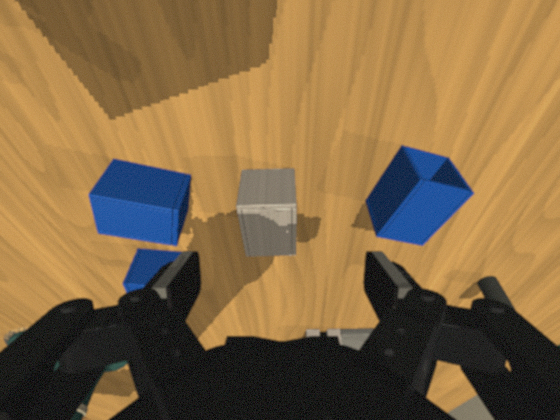

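```bash
python3 - <<'E'
from cups import *
from plan import *
import pickle
w=pickle.load(open('w10.pkl','rb'))
r=cup(w,[(239,205),(247,255),(296,254),(296,204)],1); print(r)
yaw=-90; g=np.array([*r[0],.028]); R=Rgrasp(yaw)
plan([(at(g,R,.02),R),(at(g,R),R)])
E
```

```text
(array([0.4211, 0.411 ]), np.float64(-89.9), np.float64(0.068), np.float64(0.048))
xyz [-0.0124 -0.0134  0.1268] w [-0.4 -0.3 -1. ] -> world [0.421 0.498 0.18 ]
xyz [-0.   -0.    0.02] w [-0.  0. -0.] -> world [0.421 0.488 0.162]
```

Emit:
jog_arm([
  {"x": -0.012, "y": -0.013, "z": 0.04, "wx": -0.4, "wy": -0.3, "wz": -1, "gripper": 0.08},
  {"x": -0.012, "y": -0.013, "z": 0.08, "wx": -0.4, "wy": -0.3, "wz": -1, "gripper": 0.08},
  {"x": -0.012, "y": -0.013, "z": 0.12, "wx": -0.4, "wy": -0.3, "wz": -1, "gripper": 0.08},
  {"x": -0.012, "y": -0.013, "z": 0.146, "wx": -0.4, "wy": -0.3, "wz": -1, "gripper": 0.08},
  {"x": -0.012, "y": -0.013, "z": 0.146, "wx": -0.4, "wy": -0.3, "wz": -1, "gripper": 0.08},
])

```text
clock: 29.2
eef_pos: [0.4208, 0.486, 0.1592]
ee_rot: [[-0.003, 1.0, -0.004], [0.862, 0.001, -0.507], [-0.507, -0.005, -0.862]]
ft_force: [-1.0, -0.4, 0.4]
opening: 0.0802
```

Emit:
jog_arm([
  {"x": 0, "y": 0, "z": 0, "wx": 0, "wy": 0, "wz": 0, "gripper": 0.04},
  {"x": 0, "y": 0, "z": 0, "wx": 0, "wy": 0, "wz": 0, "gripper": 0.04},
  {"x": 0, "y": 0, "z": 0, "wx": 0, "wy": 0, "wz": 0, "gripper": 0.04},
  {"x": 0, "y": 0, "z": 0, "wx": 0, "wy": 0, "wz": 0, "gripper": 0.04},
  {"x": 0, "y": 0, "z": 0, "wx": 0, "wy": 0, "wz": 0, "gripper": 0.04},
], squeeze=50)

```text
clock: 29.7
eef_pos: [0.4209, 0.4873, 0.1606]
ee_rot: [[-0.004, 1.0, -0.002], [0.864, 0.002, -0.504], [-0.504, -0.003, -0.864]]
ft_force: [-0.8, 2.7, 5.0]
opening: 0.0496
```

Emit:
jog_arm([
  {"x": -0.025, "y": 0, "z": -0.043, "wx": 0, "wy": 0, "wz": 0, "gripper": 0.04},
  {"x": -0.05, "y": 0, "z": -0.086, "wx": 0, "wy": 0, "wz": 0, "gripper": 0.04},
  {"x": -0.1, "y": 0, "z": -0.173, "wx": 0, "wy": 0, "wz": 0, "gripper": 0.04},
  {"x": -0.1, "y": 0, "z": -0.173, "wx": 0, "wy": 0, "wz": 0, "gripper": 0.04},
  {"x": -0.1, "y": 0, "z": -0.173, "wx": 0, "wy": 0, "wz": 0, "gripper": 0.04},
])

```text
clock: 30.2
eef_pos: [0.4231, 0.4889, 0.3683]
ee_rot: [[0.0, 1.0, 0.004], [0.868, 0.002, -0.496], [-0.496, 0.004, -0.868]]
ft_force: [-0.0, -0.3, -1.0]
opening: 0.05
```

```bash
python3 - <<'E'
from ik import *
st(); print(np.round(bot.read_state()['qpos'],2))
H=Rhang(-40); g=np.array([.638,.059,.21])-.003*np.array([c_(-40),s_(-40),0])
qt=ik(at(g,H),H,[-.7,.5,.3,2.18,1.7,.89,2.1])[0]
jplan([qt],maxr=41)
E
```

```text
30.2 [0.4231 0.4889 0.3683] 
 [[ 0.     1.     0.004]
 [ 0.868  0.002 -0.496]
 [-0.496  0.004 -0.868]] [-0.  -0.3 -1. ] 0.04999271171231455
[-1.15  0.61  0.27  1.53  0.17  1.43 -0.96]
xyz [-0.05   0.044  0.051] w [ -5.6  -8.6 -30.2] -> tcp [0.467 0.42  0.349] g [0.488 0.329 0.226] toolz [ 0.14 -0.59 -0.8 ] q [-1.08  0.6   0.26  1.62  0.4   1.33 -0.44]
xyz [-0.053  0.002  0.055] w [ -1.2 -10.1 -32.7] -> tcp [0.502 0.354 0.336] g [0.544 0.253 0.226] toolz [ 0.27 -0.65 -0.71] q [-1.01  0.59  0.25  1.72  0.63  1.23  0.08]
xyz [-0.028 -0.027  0.055] w [  3.2  -8.5 -35.1] -> tcp [0.527 0.293 0.324] g [0.589 0.187 0.229] toolz [ 0.4  -0.68 -0.62] q [-0.93  0.57  0.25  1.81  0.86  1.13  0.6 ]
xyz [ 0.007 -0.028  0.051] w [  5.4  -5.5 -37.1] -> tcp [0.544 0.238 0.313] g [0.622 0.134 0.229] toolz [ 0.51 -0.67 -0.54] q [-0.86  0.56  0.24  1.91  1.09  1.03  1.11]
xyz [ 0.027 -0.004  0.043] w [  5.7  -3.  -38.6] -> tcp [0.55 0.19 0.3 ] g [0.642 0.093 0.222] toolz [ 0.6  -0.63 -0.5 ] q [-0.79  0.55  0.23  2.    1.33  0.93  1.63]
xyz [0.019 0.025 0.032] w [  5.4  -1.6 -39.7] -> tcp [0.546 0.148 0.284] g [0.649 0.062 0.207] toolz [ 0.66 -0.56 -0.5 ] q [-0.72  0.54  0.22  2.1   1.56  0.83  2.15]
```

Emit:
jog_arm([
  {"x": -0.05, "y": 0.044, "z": 0.051, "wx": -5.6, "wy": -8.6, "wz": -30.2, "gripper": 0.04},
  {"x": -0.05, "y": 0.044, "z": 0.051, "wx": -5.6, "wy": -8.6, "wz": -30.2, "gripper": 0.04},
  {"x": -0.05, "y": 0.044, "z": 0.051, "wx": -5.6, "wy": -8.6, "wz": -30.2, "gripper": 0.04},
  {"x": -0.05, "y": 0.044, "z": 0.051, "wx": -5.6, "wy": -8.6, "wz": -30.2, "gripper": 0.04},
  {"x": -0.05, "y": 0.044, "z": 0.051, "wx": -5.6, "wy": -8.6, "wz": -30.2, "gripper": 0.04},
])

```text
clock: 30.7
eef_pos: [0.4669, 0.4201, 0.3479]
ee_rot: [[-0.493, 0.859, 0.135], [0.657, 0.47, -0.59], [-0.57, -0.203, -0.796]]
ft_force: [-0.4, 0.5, -1.2]
opening: 0.0496
```

Emit:
jog_arm([
  {"x": -0.053, "y": 0.002, "z": 0.055, "wx": -1.2, "wy": -10.1, "wz": -32.7, "gripper": 0.04},
  {"x": -0.053, "y": 0.002, "z": 0.055, "wx": -1.2, "wy": -10.1, "wz": -32.7, "gripper": 0.04},
  {"x": -0.053, "y": 0.002, "z": 0.055, "wx": -1.2, "wy": -10.1, "wz": -32.7, "gripper": 0.04},
  {"x": -0.053, "y": 0.002, "z": 0.055, "wx": -1.2, "wy": -10.1, "wz": -32.7, "gripper": 0.04},
  {"x": -0.053, "y": 0.002, "z": 0.055, "wx": -1.2, "wy": -10.1, "wz": -32.7, "gripper": 0.04},
])

```text
clock: 31.2
eef_pos: [0.5016, 0.3539, 0.3332]
ee_rot: [[-0.845, 0.462, 0.269], [0.191, 0.732, -0.654], [-0.499, -0.502, -0.707]]
ft_force: [-0.2, 0.2, -0.7]
opening: 0.0497
```

Emit:
jog_arm([
  {"x": -0.028, "y": -0.027, "z": 0.055, "wx": 3.2, "wy": -8.5, "wz": -35.1, "gripper": 0.04},
  {"x": -0.028, "y": -0.027, "z": 0.055, "wx": 3.2, "wy": -8.5, "wz": -35.1, "gripper": 0.04},
  {"x": -0.028, "y": -0.027, "z": 0.055, "wx": 3.2, "wy": -8.5, "wz": -35.1, "gripper": 0.04},
  {"x": -0.028, "y": -0.027, "z": 0.055, "wx": 3.2, "wy": -8.5, "wz": -35.1, "gripper": 0.04},
  {"x": -0.028, "y": -0.027, "z": 0.055, "wx": 3.2, "wy": -8.5, "wz": -35.1, "gripper": 0.04},
])

```text
clock: 31.7
eef_pos: [0.5274, 0.2929, 0.3215]
ee_rot: [[-0.917, -0.076, 0.393], [-0.346, 0.645, -0.682], [-0.201, -0.761, -0.617]]
ft_force: [-0.3, 0.1, -1.5]
opening: 0.0491
```

Emit:
jog_arm([
  {"x": 0.007, "y": -0.028, "z": 0.051, "wx": 5.4, "wy": -5.5, "wz": -37.1, "gripper": 0.04},
  {"x": 0.007, "y": -0.028, "z": 0.051, "wx": 5.4, "wy": -5.5, "wz": -37.1, "gripper": 0.04},
  {"x": 0.007, "y": -0.028, "z": 0.051, "wx": 5.4, "wy": -5.5, "wz": -37.1, "gripper": 0.04},
  {"x": 0.007, "y": -0.028, "z": 0.051, "wx": 5.4, "wy": -5.5, "wz": -37.1, "gripper": 0.04},
  {"x": 0.007, "y": -0.028, "z": 0.051, "wx": 5.4, "wy": -5.5, "wz": -37.1, "gripper": 0.04},
])

```text
clock: 32.2
eef_pos: [0.543, 0.2377, 0.3097]
ee_rot: [[-0.659, -0.561, 0.502], [-0.705, 0.227, -0.672], [0.263, -0.796, -0.545]]
ft_force: [0.5, -0.2, -1.1]
opening: 0.0494
```

Emit:
jog_arm([
  {"x": 0.027, "y": -0.004, "z": 0.043, "wx": 5.7, "wy": -3, "wz": -38.6, "gripper": 0.04},
  {"x": 0.027, "y": -0.004, "z": 0.043, "wx": 5.7, "wy": -3, "wz": -38.6, "gripper": 0.04},
  {"x": 0.027, "y": -0.004, "z": 0.043, "wx": 5.7, "wy": -3, "wz": -38.6, "gripper": 0.04},
  {"x": 0.027, "y": -0.004, "z": 0.043, "wx": 5.7, "wy": -3, "wz": -38.6, "gripper": 0.04},
  {"x": 0.027, "y": -0.004, "z": 0.043, "wx": 5.7, "wy": -3, "wz": -38.6, "gripper": 0.04},
])

```text
clock: 32.7
eef_pos: [0.549, 0.189, 0.2965]
ee_rot: [[-0.156, -0.79, 0.593], [-0.704, -0.332, -0.628], [0.693, -0.516, -0.504]]
ft_force: [0.1, 0.5, -0.6]
opening: 0.0494
```

Emit:
jog_arm([
  {"x": 0.019, "y": 0.025, "z": 0.032, "wx": 5.4, "wy": -1.6, "wz": -39.7, "gripper": 0.04},
  {"x": 0.019, "y": 0.025, "z": 0.032, "wx": 5.4, "wy": -1.6, "wz": -39.7, "gripper": 0.04},
  {"x": 0.019, "y": 0.025, "z": 0.032, "wx": 5.4, "wy": -1.6, "wz": -39.7, "gripper": 0.04},
  {"x": 0.019, "y": 0.025, "z": 0.032, "wx": 5.4, "wy": -1.6, "wz": -39.7, "gripper": 0.04},
  {"x": 0.019, "y": 0.025, "z": 0.032, "wx": 5.4, "wy": -1.6, "wz": -39.7, "gripper": 0.04},
])

```text
clock: 33.2
eef_pos: [0.5453, 0.1473, 0.2807]
ee_rot: [[0.381, -0.648, 0.66], [-0.327, -0.762, -0.559], [0.865, -0.003, -0.502]]
ft_force: [0.1, -0.9, -1.8]
opening: 0.049
```

```bash
python3 above.py [.638,.059]
```

```text
33.2 [0.5453 0.1473 0.2807] 
 [[ 0.381 -0.648  0.66 ]
 [-0.327 -0.762 -0.559]
 [ 0.865 -0.003 -0.502]] [ 0.1 -0.9 -1.8] 0.0489951140550572
[-0.65  0.53  0.15  2.08  1.53  0.88  2.2 ]
xyz [-0.0334  0.0082  0.0085] w [ 0.2  0.1 -0.3] -> world [0.533 0.147 0.248]
xyz [-0.0779 -0.      0.045 ] w [-0.  0.  0.] -> world [0.533 0.147 0.157]
```

Emit:
jog_arm([
  {"x": -0.017, "y": 0.008, "z": 0.009, "wx": 0, "wy": 0, "wz": -0.3, "gripper": 0.04},
  {"x": -0.033, "y": 0.008, "z": 0.009, "wx": 0, "wy": 0, "wz": -0.3, "gripper": 0.04},
  {"x": -0.033, "y": 0.008, "z": 0.009, "wx": 0, "wy": 0, "wz": -0.3, "gripper": 0.04},
  {"x": -0.033, "y": 0.008, "z": 0.009, "wx": 0, "wy": 0, "wz": -0.3, "gripper": 0.04},
])

```text
clock: 33.6
eef_pos: [0.5338, 0.1472, 0.2477]
ee_rot: [[0.382, -0.647, 0.66], [-0.325, -0.763, -0.559], [0.865, -0.001, -0.502]]
ft_force: [1.0, -0.5, -0.7]
opening: 0.0494
```

Emit:
jog_arm([
  {"x": -0.02, "y": 0, "z": 0.012, "wx": 0, "wy": 0, "wz": 0, "gripper": 0.04},
  {"x": -0.03, "y": 0, "z": 0.018, "wx": 0, "wy": 0, "wz": 0, "gripper": 0.04},
  {"x": -0.04, "y": 0, "z": 0.023, "wx": 0, "wy": 0, "wz": 0, "gripper": 0.04},
  {"x": -0.04, "y": 0, "z": 0.023, "wx": 0, "wy": 0, "wz": 0, "gripper": 0.04},
])

```text
clock: 34.0
eef_pos: [0.5334, 0.1474, 0.2005]
ee_rot: [[0.383, -0.647, 0.659], [-0.324, -0.763, -0.56], [0.865, 0.001, -0.502]]
ft_force: [0.1, -0.7, -0.8]
opening: 0.0495
```

Emit:
jog_arm([
  {"x": -0.012, "y": 0, "z": 0.008, "wx": 0, "wy": 0, "wz": 0, "gripper": 0.04},
  {"x": -0.024, "y": 0, "z": 0.015, "wx": 0, "wy": 0, "wz": 0, "gripper": 0.04},
  {"x": -0.038, "y": 0, "z": 0.022, "wx": 0, "wy": 0, "wz": 0, "gripper": 0.04},
  {"x": -0.038, "y": 0, "z": 0.022, "wx": 0, "wy": 0, "wz": 0, "gripper": 0.04},
])

```text
clock: 34.4
eef_pos: [0.533, 0.1474, 0.1555]
ee_rot: [[0.385, -0.647, 0.658], [-0.323, -0.763, -0.56], [0.864, 0.003, -0.503]]
ft_force: [-0.1, -0.2, -1.1]
opening: 0.0492
```

Emit:
jog_arm([
  {"x": -0.003, "y": 0, "z": 0.002, "wx": 0, "wy": 0, "wz": 0, "gripper": 0.04},
  {"x": -0.005, "y": 0, "z": 0.003, "wx": 0, "wy": 0, "wz": 0, "gripper": 0.04},
  {"x": -0.005, "y": 0, "z": 0.003, "wx": 0, "wy": 0, "wz": 0, "gripper": 0.04},
])

```text
clock: 34.7
eef_pos: [0.5332, 0.1474, 0.1501]
ee_rot: [[0.385, -0.647, 0.659], [-0.324, -0.763, -0.56], [0.864, 0.002, -0.503]]
ft_force: [-0.1, -0.4, -0.5]
opening: 0.0493
```

Emit:
jog_arm([
  {"x": -0.003, "y": 0, "z": 0.002, "wx": 0, "wy": 0, "wz": 0, "gripper": 0.04},
  {"x": -0.004, "y": 0, "z": 0.002, "wx": 0, "wy": 0, "wz": 0, "gripper": 0.04},
  {"x": -0.004, "y": 0, "z": 0.002, "wx": 0, "wy": 0, "wz": 0, "gripper": 0.04},
])

```text
clock: 35.0
eef_pos: [0.533, 0.1476, 0.1456]
ee_rot: [[0.385, -0.647, 0.659], [-0.324, -0.763, -0.56], [0.864, 0.002, -0.503]]
ft_force: [-0.4, 0.6, 0.2]
opening: 0.0493
```

Emit:
jog_arm([
  {"x": -0.003, "y": 0, "z": 0.002, "wx": 0, "wy": 0, "wz": 0, "gripper": 0.04},
  {"x": -0.003, "y": 0, "z": 0.002, "wx": 0, "wy": 0, "wz": 0, "gripper": 0.04},
  {"x": -0.003, "y": 0, "z": 0.002, "wx": 0, "wy": 0, "wz": 0, "gripper": 0.04},
])

```text
clock: 35.3
eef_pos: [0.5338, 0.1474, 0.1442]
ee_rot: [[0.379, -0.648, 0.661], [-0.321, -0.762, -0.562], [0.868, 0.0, -0.497]]
ft_force: [-6.5, 2.5, 13.5]
opening: 0.0493
```

```bash
python3 - <<'E'
from ik import *
c=shot('scene')
cv2.imwrite('pics/s11.png',cv2.resize(c['px'][180:270,205:345],(700,450),interpolation=cv2.INTER_CUBIC))
E
```

```text
(no output)
```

View pics/s11.png

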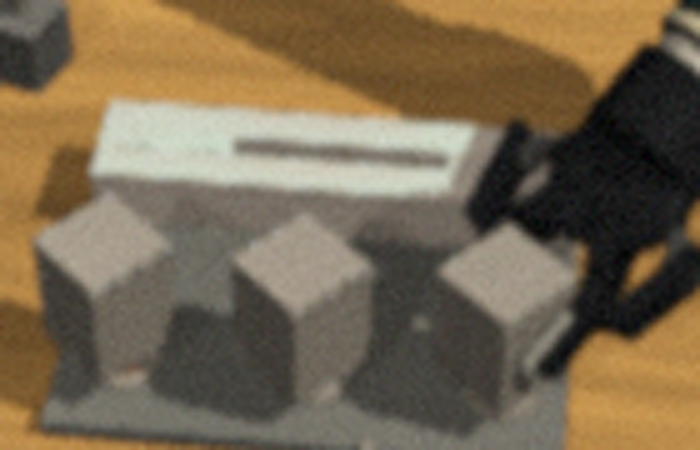

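All three cups are on their pegs, tops at (104,245), (305,262) and (508,272). 13 pictures viewed so far. Releasing and retreating.

Emit:
jog_arm([
  {"x": 0.002, "y": 0, "z": -0.001, "wx": 0, "wy": 0, "wz": 0, "gripper": 0.066},
  {"x": 0.002, "y": 0, "z": -0.001, "wx": 0, "wy": 0, "wz": 0, "gripper": 0.066},
  {"x": 0.002, "y": 0, "z": -0.001, "wx": 0, "wy": 0, "wz": 0, "gripper": 0.066},
])

```text
clock: 35.65
eef_pos: [0.534, 0.1474, 0.1464]
ee_rot: [[0.379, -0.648, 0.661], [-0.322, -0.762, -0.562], [0.868, 0.0, -0.497]]
ft_force: [1.3, 0.4, 0.5]
opening: 0.0663
```

Emit:
jog_arm([
  {"x": 0, "y": 0, "z": -0.02, "wx": 0, "wy": 0, "wz": 0, "gripper": 0.066},
  {"x": 0, "y": 0, "z": -0.05, "wx": 0, "wy": 0, "wz": 0, "gripper": 0.066},
  {"x": 0.02, "y": 0, "z": -0.09, "wx": 0, "wy": 0, "wz": 0, "gripper": 0.066},
  {"x": 0.08, "y": 0, "z": -0.12, "wx": 0, "wy": 0, "wz": 0, "gripper": 0.06},
  {"x": 0.12, "y": 0, "z": -0.12, "wx": 0, "wy": 0, "wz": 0, "gripper": 0.06},
])

```text
clock: 36.15
eef_pos: [0.497, 0.1798, 0.3056]
ee_rot: [[0.383, -0.643, 0.663], [-0.32, -0.766, -0.558], [0.867, 0.002, -0.499]]
ft_force: [1.8, 0.4, 1.0]
opening: 0.06
```

```bash
python3 - <<'E'
from ik import *
import pickle
q=np.array(bot.read_state()['qpos']); st(); print(q.round(2))
c=shot('scene');T=shot('top');pickle.dump((c,T),open('d12.pkl','wb'))
g=np.array([.400,-.245,.20])
for yaw in (0,45,90,-45,-90,135):
  R=Rdown(yaw)
  for q0 in ([.5,.5,0,1.8,0,1.1,-1],[.5,.5,0,1.8,0,1.1,1]):
    r=ik(at(g,R),R,q0)
    if r[1]<.003:
        X=[F(q+(r[0]-q)*i/60) for i in range(61)]
        print(yaw,r[0].round(2),round(sum(np.degrees(np.linalg.norm(Ro.from_matrix(X[i][1].T@X[i+1][1]).as_rotvec())) for i in range(60))))
E
```

```text
36.15 [0.497  0.1798 0.3056] 
 [[ 0.383 -0.643  0.663]
 [-0.32  -0.766 -0.558]
 [ 0.867  0.002 -0.499]] [1.8 0.4 1. ] 0.0599759033234351
[-0.73  0.45  0.11  2.14  1.44  0.97  2.23]
0 [ 0.5   0.25  0.02  2.05 -0.01  0.84 -1.04] 312
0 [ 0.16  0.27  0.42  2.05 -0.15  0.85 -0.9 ] 310
45 [ 0.62  0.25 -0.13  2.05  0.04  0.84 -0.31] 269
45 [ 0.31  0.26  0.24  2.05 -0.08  0.84 -0.18] 268
90 [ 0.75  0.26 -0.28  2.05  0.1   0.85  0.43] 227
90 [ 0.44  0.25  0.09  2.05 -0.03  0.84  0.55] 226
-45 [ 0.38  0.26  0.16  2.05 -0.05  0.84 -1.78] 355
-45 [-0.06  0.31  0.69  2.05 -0.26  0.87 -1.57] 353
-90 [ 0.25  0.26  0.31  2.05 -0.11  0.85 -2.51] 398
-90 [ 1.53  0.71 -1.43  2.06  0.8   1.12  2.87] 86
135 [ 0.91  0.28 -0.47  2.05  0.17  0.85  1.14] 186
135 [ 0.56  0.25 -0.05  2.05  0.02  0.84  1.29] 185
```

```bash
python3 - <<'E'
from ik import *
R=Rdown(100); r=ik(at([.40,-.215,.26],R),R,[.5,.4,0,1.9,0,.9,.7]); print(r[1:])
jplan([r[0]],maxr=41)
E
```

```text
(np.float64(2.979758832287567e-06), np.float64(0.000131406804375233))
xyz [0.04  0.065 0.049] w [-17.9  -4.3  31.1] -> tcp [0.506 0.086 0.321] g [ 0.567 -0.021  0.227] toolz [ 0.4  -0.69 -0.6 ] q [-0.52  0.39  0.09  2.11  1.2   0.97  1.96]
xyz [0.06  0.028 0.044] w [-15.6  -0.8  32.5] -> tcp [0.495 0.008 0.331] g [ 0.52  -0.097  0.219] toolz [ 0.16 -0.68 -0.72] q [-0.32  0.34  0.07  2.09  0.96  0.97  1.7 ]
xyz [ 0.06  -0.011  0.034] w [-14.1   2.2  33.2] -> tcp [ 0.477 -0.059  0.342] g [ 0.473 -0.146  0.214] toolz [-0.03 -0.56 -0.83] q [-0.13  0.3   0.05  2.07  0.72  0.97  1.43]
xyz [ 0.041 -0.041  0.02 ] w [-12.5   4.1  33.7] -> tcp [ 0.456 -0.115  0.357] g [ 0.437 -0.173  0.215] toolz [-0.12 -0.38 -0.92] q [0.07 0.25 0.03 2.06 0.48 0.97 1.17]
xyz [ 0.011 -0.056  0.003] w [-11.2   5.2  33.8] -> tcp [ 0.434 -0.164  0.377] g [ 0.417 -0.191  0.225] toolz [-0.11 -0.17 -0.98] q [0.27 0.2  0.01 2.04 0.24 0.97 0.9 ]
xyz [-0.02  -0.051 -0.015] w [-10.4   6.1  33.4] -> tcp [ 0.413 -0.21   0.403] g [ 0.413 -0.21   0.248] toolz [ 0.  0. -1.] q [ 0.47  0.15 -0.01  2.02  0.    0.97  0.64]
```

Emit:
jog_arm([
  {"x": 0.04, "y": 0.065, "z": 0.049, "wx": -17.9, "wy": -4.3, "wz": 31.1, "gripper": 0.06},
  {"x": 0.04, "y": 0.065, "z": 0.049, "wx": -17.9, "wy": -4.3, "wz": 31.1, "gripper": 0.06},
  {"x": 0.04, "y": 0.065, "z": 0.049, "wx": -17.9, "wy": -4.3, "wz": 31.1, "gripper": 0.06},
  {"x": 0.04, "y": 0.065, "z": 0.049, "wx": -17.9, "wy": -4.3, "wz": 31.1, "gripper": 0.06},
  {"x": 0.04, "y": 0.065, "z": 0.049, "wx": -17.9, "wy": -4.3, "wz": 31.1, "gripper": 0.06},
])

```text
clock: 36.75
eef_pos: [0.506, 0.0862, 0.3203]
ee_rot: [[-0.032, -0.918, 0.396], [-0.668, -0.275, -0.692], [0.744, -0.287, -0.604]]
ft_force: [-0.3, -0.6, -0.0]
opening: 0.0604
```

Emit:
jog_arm([
  {"x": 0.06, "y": 0.028, "z": 0.044, "wx": -15.6, "wy": -0.8, "wz": 32.5, "gripper": 0.06},
  {"x": 0.06, "y": 0.028, "z": 0.044, "wx": -15.6, "wy": -0.8, "wz": 32.5, "gripper": 0.06},
  {"x": 0.06, "y": 0.028, "z": 0.044, "wx": -15.6, "wy": -0.8, "wz": 32.5, "gripper": 0.06},
  {"x": 0.06, "y": 0.028, "z": 0.044, "wx": -15.6, "wy": -0.8, "wz": 32.5, "gripper": 0.06},
  {"x": 0.06, "y": 0.028, "z": 0.044, "wx": -15.6, "wy": -0.8, "wz": 32.5, "gripper": 0.06},
])

```text
clock: 37.25
eef_pos: [0.4959, 0.0079, 0.33]
ee_rot: [[-0.541, -0.827, 0.154], [-0.667, 0.31, -0.677], [0.512, -0.469, -0.719]]
ft_force: [0.9, -0.2, -0.5]
opening: 0.06
```

Emit:
jog_arm([
  {"x": 0.06, "y": -0.011, "z": 0.034, "wx": -14.1, "wy": 2.2, "wz": 33.2, "gripper": 0.06},
  {"x": 0.06, "y": -0.011, "z": 0.034, "wx": -14.1, "wy": 2.2, "wz": 33.2, "gripper": 0.06},
  {"x": 0.06, "y": -0.011, "z": 0.034, "wx": -14.1, "wy": 2.2, "wz": 33.2, "gripper": 0.06},
  {"x": 0.06, "y": -0.011, "z": 0.034, "wx": -14.1, "wy": 2.2, "wz": 33.2, "gripper": 0.06},
  {"x": 0.06, "y": -0.011, "z": 0.034, "wx": -14.1, "wy": 2.2, "wz": 33.2, "gripper": 0.06},
])

```text
clock: 37.75
eef_pos: [0.4779, -0.0587, 0.3412]
ee_rot: [[-0.913, -0.408, -0.032], [-0.321, 0.763, -0.561], [0.253, -0.502, -0.827]]
ft_force: [-0.3, 0.2, 1.0]
opening: 0.0597
```

Emit:
jog_arm([
  {"x": 0.041, "y": -0.041, "z": 0.02, "wx": -12.5, "wy": 4.1, "wz": 33.7, "gripper": 0.06},
  {"x": 0.041, "y": -0.041, "z": 0.02, "wx": -12.5, "wy": 4.1, "wz": 33.7, "gripper": 0.06},
  {"x": 0.041, "y": -0.041, "z": 0.02, "wx": -12.5, "wy": 4.1, "wz": 33.7, "gripper": 0.06},
  {"x": 0.041, "y": -0.041, "z": 0.02, "wx": -12.5, "wy": 4.1, "wz": 33.7, "gripper": 0.06},
  {"x": 0.041, "y": -0.041, "z": 0.02, "wx": -12.5, "wy": 4.1, "wz": 33.7, "gripper": 0.06},
])

```text
clock: 38.25
eef_pos: [0.4564, -0.1145, 0.3554]
ee_rot: [[-0.975, 0.182, -0.127], [0.218, 0.9, -0.378], [0.045, -0.396, -0.917]]
ft_force: [-0.5, -0.2, 0.5]
opening: 0.0603
```

Emit:
jog_arm([
  {"x": 0.011, "y": -0.056, "z": 0.003, "wx": -11.2, "wy": 5.2, "wz": 33.8, "gripper": 0.06},
  {"x": 0.011, "y": -0.056, "z": 0.003, "wx": -11.2, "wy": 5.2, "wz": 33.8, "gripper": 0.06},
  {"x": 0.011, "y": -0.056, "z": 0.003, "wx": -11.2, "wy": 5.2, "wz": 33.8, "gripper": 0.06},
  {"x": 0.011, "y": -0.056, "z": 0.003, "wx": -11.2, "wy": 5.2, "wz": 33.8, "gripper": 0.06},
  {"x": 0.011, "y": -0.056, "z": 0.003, "wx": -11.2, "wy": 5.2, "wz": 33.8, "gripper": 0.06},
])

```text
clock: 38.75
eef_pos: [0.4348, -0.1637, 0.3751]
ee_rot: [[-0.692, 0.713, -0.115], [0.72, 0.671, -0.177], [-0.049, -0.205, -0.977]]
ft_force: [-0.9, 0.5, -0.7]
opening: 0.0599
```

Emit:
jog_arm([
  {"x": -0.02, "y": -0.051, "z": -0.015, "wx": -10.4, "wy": 6.1, "wz": 33.4, "gripper": 0.06},
  {"x": -0.02, "y": -0.051, "z": -0.015, "wx": -10.4, "wy": 6.1, "wz": 33.4, "gripper": 0.06},
  {"x": -0.02, "y": -0.051, "z": -0.015, "wx": -10.4, "wy": 6.1, "wz": 33.4, "gripper": 0.06},
  {"x": -0.02, "y": -0.051, "z": -0.015, "wx": -10.4, "wy": 6.1, "wz": 33.4, "gripper": 0.06},
  {"x": -0.02, "y": -0.051, "z": -0.015, "wx": -10.4, "wy": 6.1, "wz": 33.4, "gripper": 0.06},
])

```text
clock: 39.25
eef_pos: [0.4136, -0.2096, 0.4009]
ee_rot: [[-0.178, 0.984, -0.005], [0.984, 0.178, -0.005], [-0.004, -0.006, -1.0]]
ft_force: [-0.5, 0.6, -0.2]
opening: 0.0602
```

```bash
python3 - <<'E'
from ik import *
import pickle
q=np.array(bot.read_state()['qpos']); st(); print(q.round(2))
w=shot('wrist'); pickle.dump(w,open('w13.pkl','wb'))
print('pin',proj(w,[.399,-.245,.1]),'holder',proj(w,[.399,-.245,.045]),'clip',proj(w,[.456,-.371,.07]),'grip',proj(w,[.5,-.444,.114]),'entry',proj(w,[.50,.003,.048]))
cv2.imwrite('pics/w13.png',cv2.resize(w['px'],(800,600),interpolation=cv2.INTER_CUBIC))
E
```

```text
39.25 [ 0.4136 -0.2096  0.4009] 
 [[-0.178  0.984 -0.005]
 [ 0.984  0.178 -0.005]
 [-0.004 -0.006 -1.   ]] [-0.5  0.6 -0.2] 0.060196199485882944
[-0.12  0.16  0.58  2.08 -0.1   0.94  0.68]
pin [263.39043165 231.98938354] holder [266.60123104 215.94658859] clip [295.30914422 329.99262531] grip [323.14832254 417.23276016] entry [415.58293824 -13.69153558]
```

View pics/w13.png

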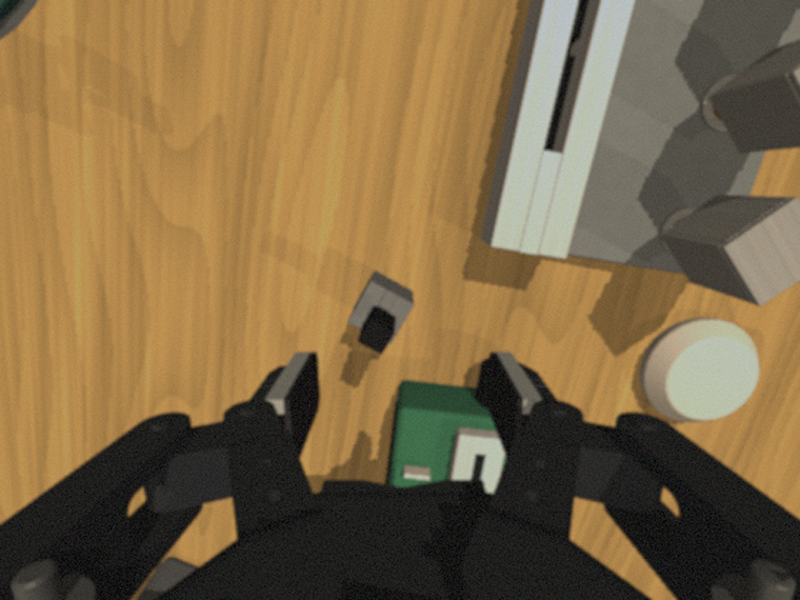

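Wrist view: pin head at (378,330), matching the prediction. The holder's top edge runs from (375,272) to (412,292), and its left edge down to (351,312). The clip is at (417,473).

```bash
python3 - <<'E'
from ik import *
import pickle
w=pickle.load(open('w13.pkl','rb'));k=1.4286
a,b,c=[onz(w,u/k,v/k,.045) for u,v in((375,272),(412,292),(350,320))]
for p,q in((a,b),(a,c)): d=q-p; print(np.linalg.norm(d).round(4),np.degrees(np.arctan2(d[1],d[0])).round(1)%90)
print('head',onz(w,378/k,330/k,.1).round(4),'clip',onz(w,417/k,473/k,.072).round(4))
px=w['px']; sub=cv2.resize(px[185:255,235:300],None,fx=4,fy=4,interpolation=cv2.INTER_CUBIC); g=cv2.cvtColor(sub,cv2.COLOR_BGR2GRAY)
m=(g<45).astype(np.uint8); n,l,s,ce=cv2.connectedComponentsWithStats(m); i=1+np.argmax(s[1:,4])
pts=np.argwhere(l==i)[:,::-1].astype(np.float32); h=cv2.convexHull(pts); ap=cv2.approxPolyDP(h,6,True)[:,0]/4+[235,185]
print('black hull',ap.round(1).tolist(),s[i,4]/16)
for u,v in ap: print((u*k,v*k),onz(w,u,v,.1).round(4))
E
```

```text
0.0335 71.2
0.0451 72.3
head [ 0.4    -0.2438  0.1   ] clip [ 0.4519 -0.3717  0.072 ]
black hull [[275.2, 222.0], [274.8, 233.2], [266.8, 246.0], [251.8, 238.5], [254.5, 227.2], [261.5, 215.5]] 498.125
(np.float64(393.22215), np.float64(317.1492)) [ 0.4086 -0.2329  0.1   ]
(np.float64(392.50785), np.float64(333.22095)) [ 0.4101 -0.2443  0.1   ]
(np.float64(381.07905000000005), np.float64(351.4356)) [ 0.4046 -0.2588  0.1   ]
(np.float64(359.65005), np.float64(340.72110000000004)) [ 0.3889 -0.2537  0.1   ]
(np.float64(363.5787), np.float64(324.64935)) [ 0.3897 -0.2417  0.1   ]
(np.float64(373.57890000000003), np.float64(307.86330000000004)) [ 0.3945 -0.2288  0.1   ]
```

```bash
python3 - <<'E'
from ik import *
R=Rdown(72); g=[.3995,-.247,.084]
plan([(at([.3995,-.247,.16],R),R),(at(g,R),R)])
E
```

```text
xyz [-0.0341 -0.0202  0.0861] w [-0.3  0.3 28.3] -> world [ 0.4   -0.247  0.315]
xyz [0.    0.    0.076] w [ 0.  0. -0.] -> world [ 0.4   -0.247  0.239]
```

Emit:
jog_arm([
  {"x": -0.034, "y": -0.02, "z": 0.03, "wx": -0.3, "wy": 0.3, "wz": 28.3, "gripper": 0.06},
  {"x": -0.034, "y": -0.02, "z": 0.086, "wx": -0.3, "wy": 0.3, "wz": 28.3, "gripper": 0.06},
  {"x": -0.034, "y": -0.02, "z": 0.086, "wx": -0.3, "wy": 0.3, "wz": 28.3, "gripper": 0.06},
  {"x": -0.034, "y": -0.02, "z": 0.086, "wx": -0.3, "wy": 0.3, "wz": 28.3, "gripper": 0.06},
  {"x": -0.034, "y": -0.02, "z": 0.086, "wx": -0.3, "wy": 0.3, "wz": 28.3, "gripper": 0.06},
])

```text
clock: 39.8
eef_pos: [0.3998, -0.2464, 0.3143]
ee_rot: [[0.302, 0.953, -0.003], [0.953, -0.302, -0.001], [-0.002, -0.003, -1.0]]
ft_force: [-0.2, 0.3, 0.9]
opening: 0.0601
```

```bash
python3 - <<'E'
from ik import *
R=Rdown(72); g=[.3995,-.247,.084]; st()
w=shot('wrist'); k=1
print('pred head',proj(w,[.3995,-.247,.1]))
u,v=proj(w,[.3995,-.247,.1]).astype(int); x0,y0=u-50,v-50
sub=cv2.resize(w['px'][y0:y0+100,x0:x0+100],None,fx=4,fy=4,interpolation=cv2.INTER_CUBIC); gr=cv2.cvtColor(sub,cv2.COLOR_BGR2GRAY)
m=(gr<45).astype(np.uint8); n,l,s,ce=cv2.connectedComponentsWithStats(m); i=l[200,200]; print(s[i]/[4,4,4,4,16])
h=cv2.convexHull(np.argwhere(l==i)[:,::-1].astype(np.float32)); ap=cv2.approxPolyDP(h,6,True)[:,0]/4+[x0,y0]
for p in ap: print(p.round(1),onz(w,*p,.1).round(4))
plan([(at(g,R),R)])
E
```

```text
39.8 [ 0.3998 -0.2464  0.3143] 
 [[ 0.302  0.953 -0.003]
 [ 0.953 -0.302 -0.001]
 [-0.002 -0.003 -1.   ]] [-0.2  0.3  0.9] 0.06009574667840344
pred head [283.24156786 231.17416477]
[  36.5     26.5     28.75    39.    1030.125]
[295.  208.8] [ 0.4114 -0.2347  0.1   ]
[297.8 220.5] [ 0.4108 -0.2428  0.1   ]
[297. 245.] [ 0.4053 -0.2591  0.1   ]
[271.2 245.5] [ 0.3888 -0.2543  0.1   ]
[269.5 244. ] [ 0.388  -0.2529  0.1   ]
[269.8 225.5] [ 0.3922 -0.2406  0.1   ]
[272.5 208.2] [ 0.3976 -0.2299  0.1   ]
xyz [-0.0006 -0.0002  0.0758] w [-0.1  0.1  0.4] -> world [ 0.4   -0.247  0.239]
```

Head is aligned and centred. Descend and grip.

Emit:
jog_arm([
  {"x": 0, "y": 0, "z": 0.03, "wx": 0, "wy": 0, "wz": 0, "gripper": 0.06},
  {"x": 0, "y": 0, "z": 0.055, "wx": 0, "wy": 0, "wz": 0, "gripper": 0.06},
  {"x": 0, "y": 0, "z": 0.076, "wx": 0, "wy": 0, "wz": 0, "gripper": 0.06},
  {"x": 0, "y": 0, "z": 0.076, "wx": 0, "wy": 0, "wz": 0, "gripper": 0.06},
  {"x": 0, "y": 0, "z": 0.076, "wx": 0, "wy": 0, "wz": 0, "gripper": 0.06},
])

```text
clock: 40.35
eef_pos: [0.4, -0.2466, 0.2392]
ee_rot: [[0.3, 0.954, -0.002], [0.954, -0.3, -0.001], [-0.002, -0.002, -1.0]]
ft_force: [0.4, -0.9, 0.4]
opening: 0.0595
```

Emit:
jog_arm([
  {"x": 0, "y": 0, "z": 0, "wx": 0, "wy": 0, "wz": 0, "gripper": 0.03},
  {"x": 0, "y": 0, "z": 0, "wx": 0, "wy": 0, "wz": 0, "gripper": 0.01},
  {"x": 0, "y": 0, "z": 0, "wx": 0, "wy": 0, "wz": 0, "gripper": 0.01},
  {"x": 0, "y": 0, "z": 0, "wx": 0, "wy": 0, "wz": 0, "gripper": 0.01},
  {"x": 0, "y": 0, "z": 0, "wx": 0, "wy": 0, "wz": 0, "gripper": 0.01},
], squeeze=50)

```text
clock: 40.85
eef_pos: [0.4005, -0.2468, 0.2399]
ee_rot: [[0.3, 0.954, -0.001], [0.954, -0.3, -0.002], [-0.002, -0.0, -1.0]]
ft_force: [0.2, 0.7, 5.2]
opening: 0.0194
```

Emit:
jog_arm([
  {"x": 0, "y": 0, "z": -0.03, "wx": 0, "wy": 0, "wz": 0, "gripper": 0.01},
  {"x": 0, "y": 0, "z": -0.06, "wx": 0, "wy": 0, "wz": 0, "gripper": 0.01},
  {"x": 0, "y": 0, "z": -0.1, "wx": 0, "wy": 0, "wz": 0, "gripper": 0.01},
  {"x": 0, "y": 0, "z": -0.12, "wx": 0, "wy": 0, "wz": 0, "gripper": 0.01},
  {"x": 0, "y": 0, "z": -0.12, "wx": 0, "wy": 0, "wz": 0, "gripper": 0.01},
])

```text
clock: 41.35
eef_pos: [0.4011, -0.2471, 0.3624]
ee_rot: [[0.299, 0.954, 0.005], [0.954, -0.299, -0.003], [-0.001, 0.006, -1.0]]
ft_force: [-0.2, 0.5, -0.2]
opening: 0.0193
```

Emit:
jog_arm([
  {"x": 0.135, "y": 0.009, "z": 0, "wx": 0, "wy": 0, "wz": 0, "gripper": 0.01},
  {"x": 0.135, "y": 0.009, "z": 0, "wx": 0, "wy": 0, "wz": 0, "gripper": 0.01},
  {"x": 0.135, "y": 0.009, "z": 0, "wx": 0, "wy": 0, "wz": 0, "gripper": 0.01},
  {"x": 0.135, "y": 0.009, "z": 0, "wx": 0, "wy": 0, "wz": 0, "gripper": 0.01},
  {"x": 0.135, "y": 0.009, "z": 0, "wx": 0, "wy": 0, "wz": 0, "gripper": 0.01},
])

```text
clock: 41.85
eef_pos: [0.4498, -0.1203, 0.3612]
ee_rot: [[0.297, 0.955, 0.003], [0.955, -0.297, -0.003], [-0.002, 0.003, -1.0]]
ft_force: [-0.0, -0.2, -0.7]
opening: 0.0195
```

Emit:
jog_arm([
  {"x": 0.134, "y": 0.01, "z": 0.02, "wx": 0, "wy": 0, "wz": 0, "gripper": 0.01},
  {"x": 0.134, "y": 0.01, "z": 0.045, "wx": 0, "wy": 0, "wz": 0, "gripper": 0.01},
  {"x": 0.134, "y": 0.01, "z": 0.045, "wx": 0, "wy": 0, "wz": 0, "gripper": 0.01},
  {"x": 0.134, "y": 0.01, "z": 0.045, "wx": 0, "wy": 0, "wz": 0, "gripper": 0.01},
  {"x": 0.134, "y": 0.01, "z": 0.045, "wx": 0, "wy": 0, "wz": 0, "gripper": 0.01},
])

```text
clock: 42.35
eef_pos: [0.499, 0.0036, 0.3148]
ee_rot: [[0.298, 0.955, 0.0], [0.955, -0.298, -0.005], [-0.005, 0.002, -1.0]]
ft_force: [0.2, -0.4, -0.7]
opening: 0.0195
```

```bash
python3 - <<'E'
from ik import *
import pickle
w=shot('wrist'); st(); pickle.dump(w,open('w14.pkl','wb')); p=np.array(bot.read_state()['eef_pos'])
rx=np.array([1,.025,0]);ry=np.array([-.025,1,0]); ch=np.array([.4995,-.0445,.048])
print('tip',proj(w,[p[0],p[1],p[2]-.24]),'chan ends',proj(w,ch+.06*ry),proj(w,ch-.06*ry),'entry floor',proj(w,ch+.048*ry-[0,0,.024]))
cv2.imwrite('pics/w14.png',cv2.resize(w['px'][120:420,80:480],(800,600),interpolation=cv2.INTER_CUBIC))
E
```

```text
42.4 [0.4989 0.0026 0.3154] 
 [[ 0.3    0.954  0.001]
 [ 0.954 -0.3   -0.005]
 [-0.004  0.003 -1.   ]] [-0.2 -0.8 -0.6] 0.0191193078087012
tip [282.19575    219.52483943] chan ends [276.37824653 195.66824593] [318.8486702  315.80018239] entry floor [281.13344762 202.09937412]
```

View pics/w14.png

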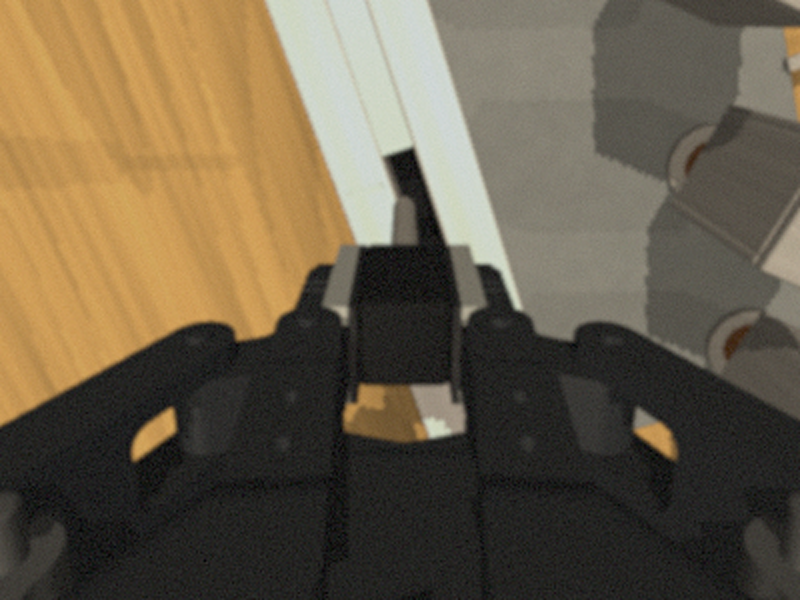

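The tip at crop (404,200) matches the prediction. The channel's end mouth spans (385,157)–(413,148), slightly right of predicted. Computing the correction.

```bash
python3 - <<'E'
from ik import *
import pickle
w=pickle.load(open('w14.pkl','rb')); w3=pickle.load(open('w13.pkl','rb'))
f=lambda u,v,z:onz(w,80+u/2,120+v/2,z)[:2].round(4)
print('L end',f(385,157,.048),f(385,157,.024),'R end',f(413,148,.048),'R lower',f(445,245,.048),'rail L edge',f(268,0,.048),f(340,200,.048),'R rail edge',f(432,0,.048),f(515,290,.048))
k=1.4286; g=lambda u,v,z:onz(w3,u/k,v/k,z)[:2].round(4)
print('w13 slot end',g(545,149,.048),g(565,152,.048),'rail corners',g(490,247,.048),g(570,257,.048))
rail=(g(490,247,.048)+g(570,257,.048))/2; print(rail)
c,T=pickle.load(open('d12.pkl','rb'))
E
```

```text
L end [0.4942 0.0142] [0.4918 0.0091] R end [0.5064 0.0144] R lower [ 0.5069 -0.0305] rail L edge [0.4703 0.0866] [0.4705 0.0022] R rail edge [0.5305 0.0678] [ 0.5303 -0.0599]
w13 slot end [ 0.4962 -0.1041] [ 0.511  -0.1036] rail corners [ 0.4735 -0.1805] [ 0.536 -0.177]
[ 0.50475 -0.17875]
```

Emit:
jog_arm([
  {"x": -0.001, "y": 0.002, "z": 0.01, "wx": 0, "wy": 0, "wz": 0, "gripper": 0.01},
  {"x": -0.001, "y": 0.002, "z": 0.02, "wx": 0, "wy": 0, "wz": 0, "gripper": 0.01},
  {"x": -0.001, "y": 0.002, "z": 0.03, "wx": 0, "wy": 0, "wz": 0, "gripper": 0.01},
  {"x": -0.001, "y": 0.002, "z": 0.04, "wx": 0, "wy": 0, "wz": 0, "gripper": 0.01},
  {"x": -0.001, "y": 0.002, "z": 0.045, "wx": 0, "wy": 0, "wz": 0, "gripper": 0.01},
])

```text
clock: 42.9
eef_pos: [0.5002, 0.0006, 0.2691]
ee_rot: [[0.3, 0.954, -0.0], [0.954, -0.3, -0.005], [-0.005, 0.001, -1.0]]
ft_force: [-0.3, -0.4, -1.2]
opening: 0.0191
```

Emit:
jog_arm([
  {"x": 0, "y": 0, "z": 0.002, "wx": 0, "wy": 0, "wz": 0, "gripper": 0.01},
  {"x": 0, "y": 0, "z": 0.004, "wx": 0, "wy": 0, "wz": 0, "gripper": 0.01},
  {"x": 0, "y": 0, "z": 0.006, "wx": 0, "wy": 0, "wz": 0, "gripper": 0.01},
  {"x": 0, "y": 0, "z": 0.006, "wx": 0, "wy": 0, "wz": 0, "gripper": 0.01},
])

```text
clock: 43.3
eef_pos: [0.5003, 0.0005, 0.2638]
ee_rot: [[0.3, 0.954, -0.0], [0.954, -0.3, -0.004], [-0.004, 0.001, -1.0]]
ft_force: [-2.8, -0.1, 5.9]
opening: 0.0194
```

Emit:
jog_arm([
  {"x": -0.003, "y": 0.001, "z": 0.001, "wx": 0, "wy": 0, "wz": 0, "gripper": 0.01},
  {"x": -0.006, "y": 0.002, "z": 0.001, "wx": 0, "wy": 0, "wz": 0, "gripper": 0.01},
  {"x": -0.009, "y": 0.003, "z": 0.001, "wx": 0, "wy": 0, "wz": 0, "gripper": 0.01},
  {"x": -0.012, "y": 0.004, "z": 0.001, "wx": 0, "wy": 0, "wz": 0, "gripper": 0.01},
  {"x": -0.015, "y": 0.005, "z": 0.001, "wx": 0, "wy": 0, "wz": 0, "gripper": 0.01},
])

```text
clock: 43.8
eef_pos: [0.5014, -0.0142, 0.2639]
ee_rot: [[0.299, 0.954, 0.002], [0.954, -0.299, -0.002], [-0.001, 0.003, -1.0]]
ft_force: [0.2, 4.6, 5.7]
opening: 0.0195
```

Emit:
jog_arm([
  {"x": -0.002, "y": 0.0006, "z": 0.001, "wx": 0, "wy": 0, "wz": 0, "gripper": 0.01},
  {"x": -0.004, "y": 0.0012, "z": 0.001, "wx": 0, "wy": 0, "wz": 0, "gripper": 0.01},
  {"x": -0.006, "y": 0.002, "z": 0.001, "wx": 0, "wy": 0, "wz": 0, "gripper": 0.01},
  {"x": -0.008, "y": 0.0026, "z": 0.001, "wx": 0, "wy": 0, "wz": 0, "gripper": 0.01},
])

```text
clock: 44.2
eef_pos: [0.5018, -0.0227, 0.2633]
ee_rot: [[0.299, 0.954, 0.003], [0.954, -0.299, -0.002], [-0.001, 0.004, -1.0]]
ft_force: [0.6, -0.3, -1.2]
opening: 0.0194
```

The contact force vanished while z dropped a little, so this may be the notch edge. Probing down.

Emit:
jog_arm([
  {"x": -0.001, "y": 0.0003, "z": 0.001, "wx": 0, "wy": 0, "wz": 0, "gripper": 0.01},
  {"x": -0.001, "y": 0.0003, "z": 0.002, "wx": 0, "wy": 0, "wz": 0, "gripper": 0.01},
  {"x": -0.001, "y": 0.0003, "z": 0.003, "wx": 0, "wy": 0, "wz": 0, "gripper": 0.01},
])

```text
clock: 44.5
eef_pos: [0.5016, -0.0239, 0.26]
ee_rot: [[0.299, 0.954, 0.003], [0.954, -0.299, -0.002], [-0.001, 0.004, -1.0]]
ft_force: [0.8, -0.5, -0.3]
opening: 0.0195
```

Dropped 4 mm below the floor with no force, so it is in the notch. Continuing down towards 16 mm.

Emit:
jog_arm([
  {"x": 0, "y": 0, "z": 0.003, "wx": 0, "wy": 0, "wz": 0, "gripper": 0.01},
  {"x": 0, "y": 0, "z": 0.006, "wx": 0, "wy": 0, "wz": 0, "gripper": 0.01},
  {"x": 0, "y": 0, "z": 0.008, "wx": 0, "wy": 0, "wz": 0, "gripper": 0.01},
  {"x": 0, "y": 0, "z": 0.01, "wx": 0, "wy": 0, "wz": 0, "gripper": 0.01},
  {"x": 0, "y": 0, "z": 0.01, "wx": 0, "wy": 0, "wz": 0, "gripper": 0.01},
])

```text
clock: 45.0
eef_pos: [0.5016, -0.0239, 0.2497]
ee_rot: [[0.299, 0.954, 0.003], [0.954, -0.299, -0.003], [-0.002, 0.003, -1.0]]
ft_force: [-0.1, -0.1, -0.9]
opening: 0.0195
```

Emit:
jog_arm([
  {"x": 0, "y": 0, "z": 0.0015, "wx": 0, "wy": 0, "wz": 0, "gripper": 0.01},
  {"x": 0, "y": 0, "z": 0.0015, "wx": 0, "wy": 0, "wz": 0, "gripper": 0.01},
  {"x": 0, "y": 0, "z": 0.0015, "wx": 0, "wy": 0, "wz": 0, "gripper": 0.01},
  {"x": 0, "y": 0, "z": 0.0015, "wx": 0, "wy": 0, "wz": 0, "gripper": 0.01},
])

```text
clock: 45.4
eef_pos: [0.5016, -0.024, 0.2483]
ee_rot: [[0.299, 0.954, 0.003], [0.954, -0.299, -0.003], [-0.002, 0.004, -1.0]]
ft_force: [0.7, -0.5, -0.5]
opening: 0.0193
```

Emit:
jog_arm([
  {"x": 0, "y": 0, "z": 0, "wx": 0, "wy": 0, "wz": 0, "gripper": 0.03},
  {"x": 0, "y": 0, "z": 0, "wx": 0, "wy": 0, "wz": 0, "gripper": 0.05},
  {"x": 0, "y": 0, "z": 0, "wx": 0, "wy": 0, "wz": 0, "gripper": 0.07},
  {"x": 0, "y": 0, "z": 0, "wx": 0, "wy": 0, "wz": 0, "gripper": 0.08},
  {"x": 0, "y": 0, "z": 0, "wx": 0, "wy": 0, "wz": 0, "gripper": 0.08},
])

```text
clock: 45.9
eef_pos: [0.5016, -0.024, 0.2483]
ee_rot: [[0.299, 0.954, 0.003], [0.954, -0.299, -0.003], [-0.002, 0.003, -1.0]]
ft_force: [-0.0, -0.7, 0.7]
opening: 0.0799
```

Emit:
jog_arm([
  {"x": 0, "y": 0, "z": -0.03, "wx": 0, "wy": 0, "wz": 0, "gripper": 0.08},
  {"x": 0, "y": 0, "z": -0.06, "wx": 0, "wy": 0, "wz": 0, "gripper": 0.08},
  {"x": 0, "y": 0, "z": -0.1, "wx": 0, "wy": 0, "wz": 0, "gripper": 0.08},
  {"x": 0, "y": 0, "z": -0.13, "wx": 0, "wy": 0, "wz": 0, "gripper": 0.08},
  {"x": 0, "y": 0, "z": -0.13, "wx": 0, "wy": 0, "wz": 0, "gripper": 0.08},
])

```text
clock: 46.4
eef_pos: [0.5025, -0.024, 0.3822]
ee_rot: [[0.299, 0.954, 0.011], [0.954, -0.299, -0.001], [0.002, 0.011, -1.0]]
ft_force: [0.6, 1.2, -0.0]
opening: 0.0801
```

```bash
python3 - <<'E'
from ik import *
import pickle
st(); c=shot('scene');T=shot('top');pickle.dump((c,T),open('d15.pkl','wb'))
for n,k in(('scene',c),('top',T)):
    for X in ([.5016,-.0239,.108],[.5016,-.0239,.075]):
        u,v=proj(k,X); p=k['px'][int(v)-4:int(v)+5,int(u)-5:int(u)+6].mean(2).astype(int); print(n,u.round(1),v.round(1)); print(p)
# blower: segment green and look at grip
d0=pickle.load(open('d0.pkl','rb'))
E
```

```text
46.4 [ 0.5025 -0.024   0.3822] 
 [[ 0.299  0.954  0.011]
 [ 0.954 -0.299 -0.001]
 [ 0.002  0.011 -1.   ]] [ 0.6  1.2 -0. ] 0.08010416170517135
scene 279.8 194.8
[[130 136 131 137 136 139 132 134 133 132 137]
 [137 130 131 131 139 138 135 133 133 134 133]
 [130 134 133 134 131 130 134 133 133 138 134]
 [127 123 128 131 133 129 130 131 130 132 132]
 [119 122 123 120 125 125 121 122 124 126 120]
 [119 124 119 115 117 125 115 119 126 120 121]
 [126 122 123 122 119 113 120 118 120 119 117]
 [122 124 126 126 130 121 126 118 117 118 121]
 [124 129 131 133 131 131 125 119 120 121 120]]
scene 279.8 203.9
[[111 130 133 134 126 125 117 119 118 113 120]
 [104 123 129 132 130 127 123 123 118 117 118]
 [ 76 112 132 129 129 125 119 124 124 127 120]
 [ 60  99 132 135 138 134 131 130 130 129 124]
 [ 50 107 141 154 160 160 158 150 152 151 146]
 [ 68 140 171 177 181 180 187 179 174 177 173]
 [ 98 157 179 182 187 188 190 193 191 188 190]
 [117 170 185 187 187 195 193 193 195 191 194]
 [133 174 186 189 190 195 197 198 195 196 200]]
top 277.0 216.4
[[71 68 70 69 69 66 67 64 64 65 60]
 [70 67 69 69 68 67 64 65 62 62 64]
 [70 68 69 70 68 66 67 67 63 63 62]
 [71 70 69 66 67 64 64 64 66 62 61]
 [70 70 67 64 69 65 67 64 64 61 60]
 [73 67 70 68 65 67 63 63 64 63 61]
 [71 68 70 66 68 67 65 64 64 60 59]
 [69 72 67 67 67 67 64 63 59 62 61]
 [67 67 69 68 67 67 63 63 65 60 61]]
top 276.9 217.8
[[70 67 69 69 68 67 64 65 62 62 64]
 [70 68 69 70 68 66 67 67 63 63 62]
 [71 70 69 66 67 64 64 64 66 62 61]
 [70 70 67 64 69 65 67 64 64 61 60]
 [73 67 70 68 65 67 63 63 64 63 61]
 [71 68 70 66 68 67 65 64 64 60 59]
 [69 72 67 67 67 67 64 63 59 62 61]
 [67 67 69 68 67 67 63 63 65 60 61]
 [69 68 68 68 69 65 62 63 60 60 60]]
```

```bash
python3 - <<'E'
from ik import *
import pickle
c,T=pickle.load(open('d15.pkl','rb'))
g=c['px'].max(2); np.set_printoptions(linewidth=200)
print(g[184:212,258:286:1])
E
```

```text
[[192 197 197 193 188 196 191 190 189 193 188 188 182 174 179 173 170 177 174 179 173 177 169 175 173 180 178 183]
 [190 187 187 190 187 192 189 184 188 183 185 182 177 176 171 176 177 171 177 179 175 172 178 177 176 179 178 180]
 [182 181 182 183 181 178 182 179 181 176 179 177 182 178 177 175 175 177 181 170 177 176 183 177 180 181 180 177]
 [180 180 179 181 186 180 180 186 183 180 180 188 181 178 174 179 184 178 179 181 178 180 186 176 181 176 179 181]
 [180 181 178 178 182 180 184 188 184 181 179 187 184 187 185 189 182 185 187 186 184 182 185 184 187 184 184 180]
 [181 182 177 182 181 178 181 178 182 182 186 188 182 185 182 186 187 189 189 186 193 187 186 190 188 188 186 187]
 [182 183 185 183 184 184 181 186 180 183 186 182 180 185 187 187 185 188 186 193 189 192 185 187 187 186 193 194]
 [180 181 181 178 188 189 184 188 183 183 186 184 186 186 183 183 189 182 186 184 192 191 186 187 187 190 186 186]
 [175 177 180 177 173 176 182 181 180 182 183 183 180 186 183 183 183 187 186 186 185 183 186 187 186 192 188 186]
 [176 169 173 170 175 171 171 171 174 176 172 174 170 179 180 181
[... 1420 characters left out ...]
 197 197]
 [178 177 177 176 177 184 195 172 115  48  12   7  11   2  13  53 124 183 197 199 198 201 199 200 201 197 200 200]
 [137 135 136 142 139 154 165 162 128  73  33  30  17  23  36  74 142 186 198 197 197 202 205 207 203 203 208 202]
 [108 104 112 113 116 121 130 134 121  96  76  73  61  54  58  92 138 170 183 185 186 195 200 201 199 200 204 206]
 [ 98  96  97  98 101 105 107 109 110 108 102 103 101  88  80  98 124 135 150 155 160 168 174 177 176 180 174 177]
 [111 109 106  97  97 100 105 105 108 111 116 117 115 106 101  93 110 112 114 120 129 129 137 136 136 137 131 134]
 [151 149 143 123 122 127 124 126 128 133 134 138 136 133 115 106 111 111 117 122 125 129 118 124 124 120 120 116]]
```

The pin head stands at about (269,200) in the scene image, leaning roughly 17° towards -y, as the task allows. Now the blower.

Emit:
jog_arm([
  {"x": -0.184, "y": 0.058, "z": 0, "wx": 0, "wy": 0, "wz": 36, "gripper": 0.06},
  {"x": -0.184, "y": 0.058, "z": 0, "wx": 0, "wy": 0, "wz": 36, "gripper": 0.06},
  {"x": -0.184, "y": 0.058, "z": 0, "wx": 0, "wy": 0, "wz": 36, "gripper": 0.06},
  {"x": -0.184, "y": 0.058, "z": 0, "wx": 0, "wy": 0, "wz": 36, "gripper": 0.06},
  {"x": -0.184, "y": 0.058, "z": 0, "wx": 0, "wy": 0, "wz": 36, "gripper": 0.06},
])

```text
clock: 47.0
eef_pos: [0.4997, -0.2224, 0.3781]
ee_rot: [[0.81, 0.586, 0.002], [0.586, -0.81, -0.006], [-0.002, 0.006, -1.0]]
ft_force: [0.2, 0.1, 0.8]
opening: 0.0597
```

Emit:
jog_arm([
  {"x": -0.113, "y": 0.156, "z": 0, "wx": 0, "wy": 0, "wz": 36, "gripper": 0.06},
  {"x": -0.113, "y": 0.156, "z": 0, "wx": 0, "wy": 0, "wz": 36, "gripper": 0.06},
  {"x": -0.113, "y": 0.156, "z": 0, "wx": 0, "wy": 0, "wz": 36, "gripper": 0.06},
  {"x": -0.113, "y": 0.156, "z": 0, "wx": 0, "wy": 0, "wz": 36, "gripper": 0.06},
  {"x": -0.113, "y": 0.156, "z": 0, "wx": 0, "wy": 0, "wz": 36, "gripper": 0.06},
])

```text
clock: 47.5
eef_pos: [0.4965, -0.4208, 0.3776]
ee_rot: [[1.0, -0.014, -0.003], [-0.014, -1.0, -0.011], [-0.003, 0.011, -1.0]]
ft_force: [0.1, 0.1, 0.4]
opening: 0.0598
```

```bash
python3 - <<'E'
from ik import *
import pickle
w=shot('wrist'); st(); pickle.dump(w,open('w16.pkl','wb'))
print(np.round(bot.read_state()['qpos'],2),'grip',proj(w,[.5,-.444,.114]),'clip',proj(w,[.454,-.371,.072]))
u,v=proj(w,[.475,-.41,.07]).astype(int); y0,x0=max(0,v-90),max(0,u-120); print(x0,y0)
cv2.imwrite('pics/w16.png',cv2.resize(w['px'][y0:y0+180,x0:x0+240],(800,600),interpolation=cv2.INTER_CUBIC))
E
```

```text
47.55 [ 0.4977 -0.4179  0.377 ] 
 [[ 1.    -0.011 -0.003]
 [-0.011 -1.    -0.007]
 [-0.003  0.007 -1.   ]] [-0.1  0.3  0.1] 0.05966144429412864
[ 0.04  0.63  0.89  1.67 -0.53  1.1  -0.5 ] grip [305.50232234 206.18364397] clip [228.31477412 241.49891392]
146 130
```

View pics/w16.png

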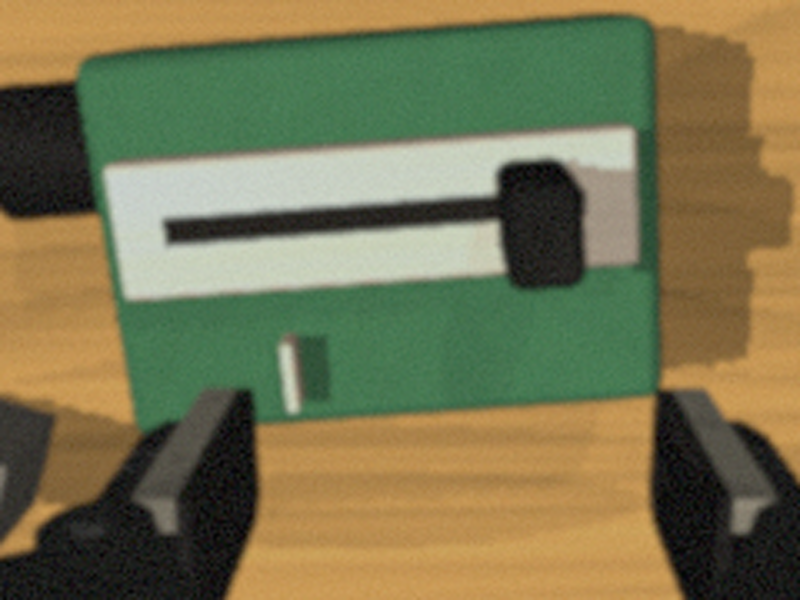

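The final view shows the grip top centred near (541,228), the clip stripe at (290,376), and the track slanted from (105,165) to (632,127).

```bash
python3 - <<'E'
from ik import *
import pickle
w=pickle.load(open('w16.pkl','rb'));k=10/3
f=lambda u,v,z:onz(w,146+u/k,130+v/k,z)
def ang(p,q): d=q-p; return np.degrees(np.arctan2(d[1],d[0])).round(2)
print('track far',ang(f(632,127,.074),f(105,165,.074)),'near',ang(f(638,262,.074),f(127,300,.074)),'blower near',ang(f(657,395,.06),f(258,422,.06)),'slot',ang(f(497,206,.074),f(167,230,.074)))
G=f(541,228,.114);C=f(290,376,.072);print('grip',G.round(4),'clip',C.round(4))
for u,v in((500,171),(584,171),(584,288),(500,288)): print(f(u,v,.114).round(4))
for u,v in((285,342),(297,342),(299,412),(287,412)): print('clip',f(u,v,.072).round(4))
# slot/track centre line
m=(f(632,127,.074)+f(638,262,.074))/2; n=(f(105,165,.074)+f(127,300,.074))/2; print('track ends',m.round(4),n.round(4),np.linalg.norm(m-n).round(4))
for a in (93,94,95):
    b=np.array([c_(a),s_(a)]); print(a,'dy needed',((C-G)[:2]@b).round(4),'x off',((G-C)[:2]@np.array([s_(a),-c_(a)])).round(4))
E
```

```text
track far 93.19 near 93.39 blower near 93.05 slot 93.26
grip [ 0.5065 -0.4462  0.114 ] clip [ 0.4525 -0.3756  0.072 ]
[ 0.5207 -0.4363  0.114 ]
[ 0.5204 -0.4565  0.114 ]
[ 0.491  -0.4571  0.114 ]
[ 0.4914 -0.4362  0.114 ]
clip [ 0.4633 -0.3747  0.072 ]
clip [ 0.4633 -0.3783  0.072 ]
clip [ 0.4408 -0.3776  0.072 ]
clip [ 0.4409 -0.374   0.072 ]
track ends [ 0.5061 -0.4769  0.074 ] [ 0.4976 -0.329   0.074 ] 0.1481
93 dy needed 0.0734 x off 0.0502
94 dy needed 0.0743 x off 0.0489
95 dy needed 0.0751 x off 0.0476
```

```bash
python3 - <<'E'
from ik import *
import pickle
w0=pickle.load(open('w16.pkl','rb')); w=shot('wrist'); k=10/3; st()
def track(u,v,r=14):
    u,v=146+u/k,130+v/k; x,y=int(round(u)),int(round(v)); t=w0['px'][y-r:y+r+1,x-r:x+r+1]; s=12
    A=w['px'][y-r-s:y+r+s+1,x-r-s:x+r+s+1]; m=cv2.matchTemplate(A,t,cv2.TM_CCOEFF_NORMED); _,b,_,l=cv2.minMaxLoc(m)
    p=m[l[1]-1:l[1]+2,l[0]-1:l[0]+2]; dx=(p[1,2]-p[1,0])/(2*(2*p[1,1]-p[1,0]-p[1,2])); dy=(p[2,1]-p[0,1])/(2*(2*p[1,1]-p[0,1]-p[2,1]))
    return u+l[0]-s+dx,v+l[1]-s+dy,b
for n,(u,v,z) in dict(clip=(290,376,.072),grip=(541,228,.114)).items():
    a=track(u,v); print(n,a[2].round(2),onz(w,a[0],a[1],z).round(4))
E
```

```text
47.6 [ 0.4988 -0.4157  0.3769] 
 [[ 1.    -0.004 -0.002]
 [-0.004 -1.    -0.005]
 [-0.002  0.005 -1.   ]] [ 0.2  0.9 -0.8] 0.060184475240968954Traceback (most recent call last):
  File "<stdin>", line 10, in <module>
AttributeError: 'float' object has no attribute 'round'
```

```bash
python3 - <<'E'
from ik import *
import pickle
w0=pickle.load(open('w16.pkl','rb')); k=10/3
for _ in range(4): shot('wrist')
w=shot('wrist'); st()
def track(u,v,r=14):
    u,v=146+u/k,130+v/k; x,y=int(round(u)),int(round(v)); t=w0['px'][y-r:y+r+1,x-r:x+r+1]; s=12
    A=w['px'][y-r-s:y+r+s+1,x-r-s:x+r+s+1]; m=cv2.matchTemplate(A,t,cv2.TM_CCOEFF_NORMED); _,b,_,l=cv2.minMaxLoc(m)
    p=m[l[1]-1:l[1]+2,l[0]-1:l[0]+2]; dx=(p[1,2]-p[1,0])/(2*(2*p[1,1]-p[1,0]-p[1,2])); dy=(p[2,1]-p[0,1])/(2*(2*p[1,1]-p[0,1]-p[2,1]))
    return u+l[0]-s+dx,v+l[1]-s+dy,b
P={}
for n,(u,v,z) in dict(clip=(290,376,.072),grip=(541,228,.114)).items():
    a=track(u,v); P[n]=onz(w,a[0],a[1],z); print(n,round(float(a[2]),2),P[n].round(4))
b=np.array([c_(93.2),s_(93.2)]); print('dy',(P['clip']-P['grip'])[:2]@b)
R=Rdown(3.2); g=[P['grip'][0],P['grip'][1],.100]
plan([(at([g[0],g[1],.16],R),R),(at(g,R),R),(at(g+.0735*np.r_[b,0],R),R)])
E
```

```text
47.85 [ 0.5003 -0.4135  0.3789] 
 [[ 1.     0.001  0.002]
 [ 0.001 -1.    -0.005]
 [ 0.002  0.005 -1.   ]] [0.  0.3 0.6] 0.060000455455267325
clip 0.91 [ 0.4529 -0.3755  0.072 ]
grip 0.97 [ 0.5072 -0.4454  0.114 ]
dy 0.07284039418296195
xyz [0.0067 0.0316 0.064 ] w [ 0.3 -0.1 -3.1] -> world [ 0.507 -0.445  0.315]
xyz [0.   0.   0.06] w [0. 0. 0.] -> world [ 0.507 -0.445  0.255]
xyz [-0.     -0.0735  0.    ] w [0. 0. 0.] -> world [ 0.503 -0.372  0.255]
```

Emit:
jog_arm([
  {"x": 0.007, "y": 0.032, "z": 0.03, "wx": 0.3, "wy": 0, "wz": -3.1, "gripper": 0.06},
  {"x": 0.007, "y": 0.032, "z": 0.064, "wx": 0.3, "wy": 0, "wz": -3.1, "gripper": 0.06},
  {"x": 0.007, "y": 0.032, "z": 0.064, "wx": 0.3, "wy": 0, "wz": -3.1, "gripper": 0.06},
  {"x": 0.007, "y": 0.032, "z": 0.064, "wx": 0.3, "wy": 0, "wz": -3.1, "gripper": 0.06},
  {"x": 0.007, "y": 0.032, "z": 0.064, "wx": 0.3, "wy": 0, "wz": -3.1, "gripper": 0.06},
])

```text
clock: 48.35
eef_pos: [0.5081, -0.4455, 0.3171]
ee_rot: [[0.998, 0.056, 0.004], [0.056, -0.998, -0.001], [0.004, 0.001, -1.0]]
ft_force: [0.0, 0.2, -0.5]
opening: 0.0601
```

Emit:
jog_arm([
  {"x": 0, "y": 0, "z": 0.02, "wx": 0, "wy": 0, "wz": 0, "gripper": 0.06},
  {"x": 0, "y": 0, "z": 0.04, "wx": 0, "wy": 0, "wz": 0, "gripper": 0.06},
  {"x": 0, "y": 0, "z": 0.059, "wx": 0, "wy": 0, "wz": 0, "gripper": 0.06},
  {"x": 0, "y": 0, "z": 0.059, "wx": 0, "wy": 0, "wz": 0, "gripper": 0.06},
  {"x": 0, "y": 0, "z": 0.059, "wx": 0, "wy": 0, "wz": 0, "gripper": 0.06},
])

```text
clock: 48.85
eef_pos: [0.508, -0.4456, 0.2571]
ee_rot: [[0.998, 0.056, 0.002], [0.056, -0.998, -0.0], [0.002, 0.0, -1.0]]
ft_force: [0.4, -0.3, 0.1]
opening: 0.0604
```

Emit:
jog_arm([
  {"x": 0, "y": 0, "z": 0, "wx": 0, "wy": 0, "wz": 0, "gripper": 0.03},
  {"x": 0, "y": 0, "z": 0, "wx": 0, "wy": 0, "wz": 0, "gripper": 0.01},
  {"x": 0, "y": 0, "z": 0, "wx": 0, "wy": 0, "wz": 0, "gripper": 0.01},
  {"x": 0, "y": 0, "z": 0, "wx": 0, "wy": 0, "wz": 0, "gripper": 0.01},
], squeeze=25)

```text
clock: 49.25
eef_pos: [0.5082, -0.4458, 0.2578]
ee_rot: [[0.998, 0.056, 0.003], [0.056, -0.998, -0.001], [0.003, 0.001, -1.0]]
ft_force: [-1.8, -0.3, 1.7]
opening: 0.0198
```

```bash
python3 - <<'E'
from ik import *
st(); R=Rdown(3.2); p=np.array(bot.read_state()['eef_pos']); b=np.array([c_(93.2),s_(93.2),0])
plan([(p+.0725*b,R)])
E
```

```text
49.25 [ 0.5082 -0.4458  0.2578] 
 [[ 0.998  0.056  0.003]
 [ 0.056 -0.998 -0.001]
 [ 0.003  0.001 -1.   ]] [-1.8 -0.3  1.7] 0.01975083103746502
xyz [ 0.     -0.0725 -0.0001] w [ 0.1 -0.2  0. ] -> world [ 0.504 -0.373  0.258]
```

Emit:
jog_arm([
  {"x": 0, "y": -0.02, "z": 0, "wx": 0, "wy": 0, "wz": 0, "gripper": 0.01},
  {"x": 0, "y": -0.04, "z": 0, "wx": 0, "wy": 0, "wz": 0, "gripper": 0.01},
  {"x": 0, "y": -0.06, "z": 0, "wx": 0, "wy": 0, "wz": 0, "gripper": 0.01},
  {"x": 0, "y": -0.073, "z": 0, "wx": 0, "wy": 0, "wz": 0, "gripper": 0.01},
  {"x": 0, "y": -0.073, "z": 0, "wx": 0, "wy": 0, "wz": 0, "gripper": 0.01},
])

```text
clock: 49.75
eef_pos: [0.504, -0.3714, 0.2578]
ee_rot: [[0.998, 0.057, 0.002], [0.057, -0.998, 0.001], [0.002, -0.001, -1.0]]
ft_force: [-1.8, 1.9, 1.8]
opening: 0.0195
```

Emit:
jog_arm([
  {"x": 0, "y": 0, "z": 0, "wx": 0, "wy": 0, "wz": 0, "gripper": 0.035},
  {"x": 0, "y": 0, "z": 0, "wx": 0, "wy": 0, "wz": 0, "gripper": 0.05},
  {"x": 0, "y": 0, "z": 0, "wx": 0, "wy": 0, "wz": 0, "gripper": 0.06},
  {"x": 0, "y": 0, "z": 0, "wx": 0, "wy": 0, "wz": 0, "gripper": 0.06},
])

```text
clock: 50.15
eef_pos: [0.5039, -0.3719, 0.2578]
ee_rot: [[0.998, 0.057, 0.002], [0.057, -0.998, 0.001], [0.002, -0.001, -1.0]]
ft_force: [0.5, -0.2, -1.2]
opening: 0.0601
```

Emit:
jog_arm([
  {"x": 0, "y": 0, "z": -0.03, "wx": 0, "wy": 0, "wz": 0, "gripper": 0.06},
  {"x": 0, "y": 0, "z": -0.06, "wx": 0, "wy": 0, "wz": 0, "gripper": 0.06},
  {"x": 0, "y": 0, "z": -0.1, "wx": 0, "wy": 0, "wz": 0, "gripper": 0.06},
  {"x": 0, "y": 0, "z": -0.12, "wx": 0, "wy": 0, "wz": 0, "gripper": 0.06},
  {"x": 0, "y": 0, "z": -0.12, "wx": 0, "wy": 0, "wz": 0, "gripper": 0.06},
])

```text
clock: 50.65
eef_pos: [0.504, -0.3733, 0.3812]
ee_rot: [[0.998, 0.056, 0.008], [0.056, -0.998, -0.002], [0.008, 0.003, -1.0]]
ft_force: [-0.4, -0.1, 0.5]
opening: 0.0597
```

```bash
python3 - <<'E'
from ik import *
import pickle
for _ in range(5): shot('top')
w=shot('wrist'); c=shot('scene'); T=shot('top'); st(); pickle.dump((w,c,T),open('d17.pkl','wb'))
def blob(mask,u,v,r=30):
    n,l,s,ce=cv2.connectedComponentsWithStats(mask.astype(np.uint8)); best=[(np.hypot(*(ce[i]-[u,v])),i) for i in range(1,n) if s[i,4]>15]; d,i=min(best); return ce[i],s[i]
hsv=cv2.cvtColor(w['px'],cv2.COLOR_BGR2HSV)
u,v=proj(w,[.4535,-.374,.072]); print('pred clip',u,v)
m=(hsv[...,2]>150)&(hsv[...,1]<60); ce,s=blob(m,u,v); print('clip',ce,s,onz(w,*ce,.072).round(4))
u,v=proj(w,[.504,-.373,.114]); print('pred grip',u,v); m=w['px'].max(2)<50; ce,s=blob(m,u,v); print('grip blob',ce,s)
x,y,W,H=s[:4]; print('grip top via left/right edges at .114:',onz(w,x-.5,v,.114).round(4),onz(w,x+W-.5,v,.114).round(4),'base level',onz(w,x-.5,v,.074).round(4),onz(w,x+W-.5,v,.074).round(4))
E
```

```text
51.05 [ 0.5036 -0.3719  0.3768] 
 [[ 0.998  0.057  0.001]
 [ 0.057 -0.998  0.001]
 [ 0.001 -0.001 -1.   ]] [-0.2 -0.1 -0.4] 0.06004280856945108
pred clip 281.14488303277193 248.97110930377002
clip [281.82795699 250.        ] [280 240   5  21  93] [ 0.4524 -0.3747  0.072 ]
pred grip 283.1356359412782 211.53151728633915
grip blob [296.77078289 208.64326069] [ 253  193  123   38 1239]
grip top via left/right edges at .114: [ 0.5026 -0.3479  0.114 ] [ 0.5083 -0.4485  0.114 ] base level [ 0.4913 -0.3444  0.074 ] [ 0.498  -0.4622  0.074 ]
```

```bash
python3 - <<'E'
from ik import *
import pickle
w,c,T=pickle.load(open('d17.pkl','rb')); g=w['px'].max(2)
for r in range(190,233,3):
    x=np.where(g[r,255:320]<70)[0]; print(r,(x.min()+255,x.max()+255,len(x)) if len(x) else None)
c0,T0=pickle.load(open('d12.pkl','rb')); d0=pickle.load(open('d0.pkl','rb'))
# cups/driver/alarm/cell unchanged vs before? compare images
for n,A,B in(('scene vs d12',c0,c),('scene vs d0',d0['scene'],c)):
    for nm,X in dict(cup0=(.64,-.14,.09),cup1=(.637,-.04,.09),cup2=(.635,.06,.09),cell=(.713,.242,.03),alarm=(.66,-.25,.02),driver=(.79,.0,.02)).items():
        u,v=proj(A,X).astype(int); a=A['px'][v-14:v+15,u-14:u+15].astype(int); bb=B['px'][v-14:v+15,u-14:u+15].astype(int); print(n,nm,np.abs(a-bb).mean().round(1))
E
```

```text
190 None
193 (np.int64(274), np.int64(290), 17)
196 (np.int64(273), np.int64(291), 19)
199 (np.int64(273), np.int64(292), 20)
202 (np.int64(255), np.int64(319), 65)
205 (np.int64(255), np.int64(319), 65)
208 (np.int64(271), np.int64(294), 24)
211 (np.int64(272), np.int64(293), 22)
214 (np.int64(272), np.int64(293), 22)
217 (np.int64(272), np.int64(293), 22)
220 (np.int64(272), np.int64(292), 21)
223 (np.int64(272), np.int64(292), 21)
226 (np.int64(271), np.int64(293), 23)
229 (np.int64(273), np.int64(292), 20)
232 None
scene vs d12 cup0 4.2
scene vs d12 cup1 6.3
scene vs d12 cup2 4.3
scene vs d12 cell 4.3
scene vs d12 alarm 4.4
scene vs d12 driver 4.5
scene vs d0 cup0 33.7
scene vs d0 cup1 31.0
scene vs d0 cup2 29.3
scene vs d0 cell 4.2
scene vs d0 alarm 11.8
scene vs d0 driver 4.3
```

```bash
python3 - <<'E'
from ik import *
import pickle
w,c,T=pickle.load(open('d17.pkl','rb')); d0=pickle.load(open('d0.pkl','rb'))
def wb(k,u,v,f):
    hsv=cv2.cvtColor(k['px'],cv2.COLOR_BGR2HSV); m=f(hsv).astype(np.uint8); n,l,s,ce=cv2.connectedComponentsWithStats(m)
    i=min((i for i in range(1,n) if s[i,4]>20),key=lambda i:np.hypot(*(ce[i]-[u,v]))); return ce[i].round(1),s[i,4]
white=lambda h:(h[...,2]>170)&(h[...,1]<50)
for n,k in(('d0',d0['scene']),('now',c)): print(n,'alarm scene',wb(k,179,265,white))
for n,k in(('d0',d0['top']),('now',T)): print(n,'alarm top',wb(k,345,163,white))
print('pin head scene',wb(c,269,200,lambda h:h[...,2]<50))
E
```

```text
d0 alarm scene (array([179.7, 264.8]), np.int32(797))
now alarm scene (array([179.7, 264.8]), np.int32(799))
d0 alarm top (array([343.4, 161.2]), np.int32(476))
now alarm top (array([344.1, 161.3]), np.int32(504))
pin head scene (array([268.8, 201.2]), np.int32(88))
```

Everything checks out: the alarm hasn't moved, the pin is standing, and the grip and clip share a column. Handing in.

```bash
python3 -c "
from bench import close_job
print(close_job())"
```

```text
the job is handed in; nothing more can be done
None
```

I did all three parts and handed the job in at about 51 s of robot time; no verdict was reported.

- **Cups:** All three steel cups hang mouth down, one on each peg. One was knocked about 3 cm aside during the run, so I measured it again before gripping it. A later scene picture showed all three as they were after release. I did not measure the distance from each inner floor to its peg top.
- **Pin:** I set its tip on the channel floor at the white-line end and drew it towards the rack's -y. It dropped at about rack y = +22 mm. I pushed it down until the tip was about 15.5 mm below the channel floor, then let go. It now stands in the notch, leaning about 17° by eye against a limit of about 26°.
- **Blower:** I slid the grip about 73 mm along its track. The last wrist picture puts the grip and clip at image columns 282.5 and 281.8, which is within about 1 mm. Earlier readings of the clip's position differed by about 4 mm; I relied on the last, close view.
- **Left alone:** The screwdriver, smoke alarm and battery cell show no movement in before-and-after images. The area around the alarm looked different from the start, but its outline had not moved, so I put that down to a shadow.

The arm was clear of everything when I handed in.

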